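Pin, torque and load the hanging stand

TASK

Get the small hanging stand ready and load it. First push the headed pin down through the fork and lug holes of the stand until its head sits flush on the fork; then fit the torque wrench on the square bolt and turn it clockwise until it clicks, and stop at once without driving the handle on to its end stop. After that hang every caddy that is on the bench by the slot in its handle, each on a prong of its own, and leave the wrench lying socket down on its mat; do not disturb the other things.

Things in the scene. Friction and masses are not known exactly. Their poses are not given: they have to be found in the camera images.
- stand: Fixed grey steel hanging stand; origin on the bench. Its axes: x level, from the prong tips back to the rail; y along the rail to the left; z up. Two posts carry a level rail (top 150 mm) with three prongs pointing to -x; a fork and lug for the pin at the left end; a foot in front of the fork, 12 mm thick, carries the clamp bolt.
- fork_hole (a point): Centre of the pin hole's mouth on the fork's 40 x 40 mm top face, 165 mm above the bench; axes as the stand. Fork plates and lug between have holes in line, vertical, 17 mm wide, from 165 down to 127 mm. A spring catch below (118 mm) grips the pin's foot: pushing past it takes some 3 to 8 N. The left post, top also at 165 mm, stands 38 mm behind the hole.
- pin_head (a point): Steel pin standing head up in a loose 23 mm square through hole of a fixed wooden block (60 x 60 x 42 mm). This point is on its axis in the middle of the knurled head, 32 mm tall and 26 mm wide. Shank 15 mm wide, 62 mm long, foot conical; z points up. Underside of the head 16 mm, foot 78 mm below this point.
- pin_seat (a point): Point on the pin's axis at the underside of its head, 62 mm above the foot; it meets fork_hole when the pin is fully home.
- bolt_head (a point): Top centre of the bolt's 30 mm square part (16 mm tall, its top 34 mm above the bench; a 10 mm guide cone on it). Below is a round washer, top at 18 mm. It turns with the bolt: x and y are square to the flats; x is the way the wrench handle should point when put on, leftwards, clear of the stand (the other quarter turns fit but have less room).
- bolt (a joint): Turn of the bolt in rad, growing clockwise seen from above. It starts loose between 0.1 and 0.5, turns easily (0.25 N m), stays where it is left, and is tight (hard end) at 1.0. So the handle swings 0.5 to 0.9 rad, plus up to 0.2 rad of play, before the wrench clicks.
- wrench_head (a point): Centre of the torque wrench's head, a 44 x 44 mm steel block 42 mm tall: grip it across its side faces (along y); its underside is 21 mm below. x points along the handle, z up. Nearly all the weight is in the head (0.48 kg; handle 0.06 kg), so the wrench stands by itself on its head with the handle level in the air. It starts on the mat.
- wrench_socket (a point): Centre of the open underside of the wrench's head, 21 mm below wrench_head: square socket 34 x 34 mm, 28 mm deep (2 mm of room all round the bolt, 0.13 rad of play), axes as wrench_head. On the bolt this point is on the bolt's axis, 18 mm above the bench.
- wrench_grip (a point): Centre of the black handle grip, a level round bar 22 mm thick and 105 mm long, 175 mm from the socket's axis, 30 mm above the underside of the head. x points along the handle away from the head.
- click (a joint): Break-over of the wrench: angle in rad of the handle against the head, about a pin 45 mm from the socket's axis. A spring holds it at 0 until, the bolt being tight, the handle is pushed with about 9 N at the grip; then it gives way, the force falling off fast, up to an end stop at 0.25. Clicked above 0.05; must never pass 0.20. Let go, it springs back to 0.
- mat_mid (a point): Centre of the top of the flat black rubber mat (fixed), 100 mm along its x, 260 mm along its y, 4 mm thick.
- caddy_0_lip (a point): Small plain metal caddy (0.24 kg; may be absent): tray 60 x 70 x 36 mm with an upright centre plate, 10 mm thick along x, 64 mm wide along y, top at 132 mm. This point is the middle of the solid 32 mm tall strip at the plate's top, 116 mm above the underside: grip it there across the 10 mm. x is square to the plate, z up.
- caddy_0_eye (a point): Middle of the upper edge of this caddy's slot (44 mm wide along y, 39 mm tall, just below the strip), 100 mm above its underside, 16 mm below its lip point. A prong goes through the slot along the caddy's x, either way round.
- caddy_1_lip (a point): Small plain metal caddy (0.24 kg; may be absent): tray 60 x 70 x 36 mm with an upright centre plate, 10 mm thick along x, 64 mm wide along y, top at 132 mm. This point is the middle of the solid 32 mm tall strip at the plate's top, 116 mm above the underside: grip it there across the 10 mm. x is square to the plate, z up.
- caddy_1_eye (a point): Middle of the upper edge of this caddy's slot (44 mm wide along y, 39 mm tall, just below the strip), 100 mm above its underside, 16 mm below its lip point. A prong goes through the slot along the caddy's x, either way round.
- caddy_2_lip (a point): Small plain metal caddy (0.24 kg; may be absent): tray 60 x 70 x 36 mm with an upright centre plate, 10 mm thick along x, 64 mm wide along y, top at 132 mm. This point is the middle of the solid 32 mm tall strip at the plate's top, 116 mm above the underside: grip it there across the 10 mm. x is square to the plate, z up.
- caddy_2_eye (a point): Middle of the upper edge of this caddy's slot (44 mm wide along y, 39 mm tall, just below the strip), 100 mm above its underside, 16 mm below its lip point. A prong goes through the slot along the caddy's x, either way round.
- prong_0 (a point): Top of the right prong of three, half-way along it, 150 mm above the bench; axes as the stand. Prongs are level flat bars 14 mm wide and 10 mm tall, 90 mm apart, pointing to -x; each ends 40 mm before this point in a tip turned up 8 mm; the rail (face 22 mm tall, same top) is 53 mm behind, so each takes one caddy. A hung caddy's eye lies on the prong within 30 mm of this point, the tray 50 mm above the bench.
- prong_1 (a point): Top of the middle prong of three, half-way along it, 150 mm above the bench; axes as the stand. Prongs are level flat bars 14 mm wide and 10 mm tall, 90 mm apart, pointing to -x; each ends 40 mm before this point in a tip turned up 8 mm; the rail (face 22 mm tall, same top) is 53 mm behind, so each takes one caddy. A hung caddy's eye lies on the prong within 30 mm of this point, the tray 50 mm above the bench.
- prong_2 (a point): Top of the left prong of three, half-way along it, 150 mm above the bench; axes as the stand. Prongs are level flat bars 14 mm wide and 10 mm tall, 90 mm apart, pointing to -x; each ends 40 mm before this point in a tip turned up 8 mm; the rail (face 22 mm tall, same top) is 53 mm behind, so each takes one caddy. A hung caddy's eye lies on the prong within 30 mm of this point, the tray 50 mm above the bench.
- offcut_pine: Pine offcut, 60 x 110 x 25 mm, at the far right beyond the caddies; leave it. Origin at its underside.
- sanding_block: Cork sanding block, 63 x 116 x 29 mm, to the right of the caddies; leave it. Origin at its underside.
There are look-alikes about, which are no part of the job. Leave any orange look-alike of the part that bears caddy_0_lip alone.

How it is judged:
On the way, in this order (a step that is already met when the one before it is completed fails the run):
1. the pin is pushed home in the fork (horizontal distance between pin_seat and fork_hole below 0.004 m and z of pin_seat in the frame of fork_hole below 0.0025 m and angle between pin_seat's own z axis and vertical below 0.1 rad), for 0.2 s.
2. the wrench, on the bolt, clicks with the bolt tight (value of joint click above 0.05 rad and value of joint bolt above 0.96 rad and horizontal distance between wrench_socket and bolt_head below 0.01 m), for 0.02 s.
3. every caddy hangs on a prong (((distance between caddy_0_eye and prong_0 below 0.035 m and z of caddy_0_eye in the frame of prong_0 between -0.008 and 0.008 m) or (distance between caddy_0_eye and prong_1 below 0.035 m and z of caddy_0_eye in the frame of prong_1 between -0.008 and 0.008 m) or (distance between caddy_0_eye and prong_2 below 0.035 m and z of caddy_0_eye in the frame of prong_2 between -0.008 and 0.008 m)) and angle between each of caddy_0_eye, caddy_1_eye, caddy_2_eye's own z axis and vertical below 0.25 rad and ((distance between caddy_1_eye and prong_0 below 0.035 m and z of caddy_1_eye in the frame of prong_0 between -0.008 and 0.008 m) or (distance between caddy_1_eye and prong_1 below 0.035 m and z of caddy_1_eye in the frame of prong_1 between -0.008 and 0.008 m) or (distance between caddy_1_eye and prong_2 below 0.035 m and z of caddy_1_eye in the frame of prong_2 between -0.008 and 0.008 m)) and ((distance between caddy_2_eye and prong_0 below 0.035 m and z of caddy_2_eye in the frame of prong_0 between -0.008 and 0.008 m) or (distance between caddy_2_eye and prong_1 below 0.035 m and z of caddy_2_eye in the frame of prong_1 between -0.008 and 0.008 m) or (distance between caddy_2_eye and prong_2 below 0.035 m and z of caddy_2_eye in the frame of prong_2 between -0.008 and 0.008 m))), for 0.2 s.
At the end, for the whole second after the job is handed in: Pin head seated on the fork (within 2.5 mm), bolt still tight (0.88 rad or more), wrench level, socket down, its head on the mat, every caddy present hanging by its slot on a prong of its own (eye within 35 mm of the prong middle, height within 8 mm, tilt under 0.25 rad), all let go (all of step 1 and all of step 3 and value of joint bolt above 0.88 rad and x of wrench_socket in the frame of mat_mid between -0.055 and 0.055 m and y of wrench_socket in the frame of mat_mid between -0.135 and 0.135 m and z of wrench_socket in the frame of mat_mid below 0.008 m and angle between wrench_socket's own z axis and vertical below 0.12 rad); the robot touches nothing.
It fails at once if the wrench was driven on past its click (break-over beyond 0.20 rad), over-tightening the bolt (value of joint click above 0.2 rad).
It fails at once if offcut_pine was disturbed (moved over 30 mm) (distance of offcut_pine from where it was at the start of the episode above 0.03 m).
It fails at once if sanding_block was disturbed (moved over 30 mm) (distance of sanding_block from where it was at the start of the episode above 0.03 m).
Of caddy_0, caddy_1, caddy_2 only 2 to 3 are there at a start; the rules pass over those that are not, and their reading is None.
At some moment in a run one of caddy_0, caddy_1, caddy_2 may be knocked a few centimetres aside while the robot is not near it.
It also fails if it takes over 208 s, if anything falls off the work surface, if the arm or the gripper's body presses on something with over 40 N, if the wrist force passes 120 N, or if a joint passes its speed limit or range.

ROBOT

A 6-joint arm with a two-finger parallel gripper is mounted at the origin on a cart in front of the work surface, level with it; the furniture and walls round the work are solid. World frame = base frame: x ahead of the robot, y to its left, z up, the work surface at z = 0. Lengths are in m, angles in rad, forces in N, time in s.
With the tool pointing down it reaches from about 0.3 to 0.875 m from the base axis. Payload 6.4 kg.
Tool frame: the origin (TCP) lies at the very end of the fingers, on their centre line; the grasp point (between the pads) lies tcp_to_grasp behind it (tcp_to_grasp is the distance from the TCP to the grasp point, in m); z points along the fingers, y is the direction in which the jaws open and shut (so a half turn about z gives the same grasp; the last joint's range is limited). The gripper opens to 85 mm and grips with 20 to 120 N. Pads are 22 mm wide; open, the fingers measure 114 mm over their backs; the gripper's body (76 mm by 85 mm) begins 54 mm behind the grasp point. The pads swing forward as they close: fully open they stand 13 mm farther back than shut.
Start: joints at [-1.331, 0.181, 1.607, -0, 1.354, -0.206], TCP at [0.248, -0.519, 0.231] pointing down, gripper open.
Joint ranges: [-2.99, 2.99], [-0.89, 2.07], [0.3, 2.58], [-1.14, 4.28], [0, 2.63], [-3.12, 3.12]. Speed limits (rad/s): [2.57, 2.57, 3.01, 3.14, 3.14, 3.14].

INTERFACE

Orientations are given as a unit quaternion [w, x, y, z].
In Python, from bench import get_obs, camera, hand_in, tcp_to_grasp gives the robot as it stands.
- The arm moves only by the shell command python3 -m inch 'ROWS' [OPENING]. ROWS is JSON, a list of rows, each an object with "delta_pos": the shift along the tool's x, y, z in cm, a list of three; "rotation": the turn, a rotation vector about the tool's x, y, z in rad, a list of three. In form: [{"delta_pos": [x, y, z], "rotation": [rx, ry, rz]}, ...]. A call has 1 to 10 rows; each row shifts and turns the commanded pose from where the row before left it, along the tool's axes as they then stand; what a row does not reach is not made up. A row lasts 1/10 s, in which the tool goes at most 50 mm and 8.59 degrees, less where a joint would pass 70% of its speed; a pose out of reach is approached as far as the arm can. A call is refused whole if a number of a shift passes 5 or a number of a turn 0.15, either way. A call with a gripper value outside its range is refused whole. OPENING is the finger opening in cm, from 0 to 8.54, set as the call begins (- or left out, the last holds). The fingers move at their own pace and stop on an object; the grip force is fixed at half the most. Time passes only in rows, so rows that do not move let the fingers close. It gives the time, the measured TCP pose, the force and the opening at its end, in the units of the state.
- get_obs(): the state, without advancing time (a new reading comes with each control period).
- camera(name): name is "scene" or "top" or "wrist"; returns a dict with "color" (420x560x3 uint8, red, green, blue), "vfov" (degrees; the focal length in pixels is half the picture's height over the tangent of half this angle, whatever the lens; pixels are square), "cx", "cy" (the principal point, pixels), "k1" (the pictures are not rectified: a ray, as slopes to the right and down, at radius r is drawn at 1 + k1 r^2 times it, then the intrinsics apply), "eye" and "orientation" of the camera in the world; the wrist camera has in their place "T_tool_cam" (4x4, takes a point from camera to tool coordinates, whose origin is the TCP and whose axes are the flange's). Camera axes: x right, y down, z forward; pixel columns grow to the right and rows downward; lengths in m; the calibration is good to about 2 mm. A picture is of the moment at which its call begins: read the wrist's pose just before it. There is no depth.
- hand_in(): hands the job in, once; it reports no verdict.
The state is a dict: "time_s": time; "q": joint angles; "dq": joint speeds; "joint_efforts": joint torques, N m; "eef_pos": TCP position; "eef_rot": TCP orientation; "wrist_force": force on the tool from outside, world axes, zero at the start; "torque": the same for the moment, N m; "opening": opening from 0.0 (shut) to 1.0 (fully open).
Only numpy, scipy, OpenCV 4.12 (cv2) and the standard library are available. Lean on these libraries where they do the work, as an engineer would, in place of code of your own. Each camera call takes 0.05 s, during which the arm holds its last target.

## Working session

There is one attempt and no reset: what is moved stays moved. The work goes in short steps, Python scripts to look and compute and a shell command to move; the robot and the scene stay as the last step left them, time stands still between calls to the robot, and variables do not carry over. Pictures are saved under pics/ and viewed, and the job is handed in when it is done.

```bash
ls; mkdir -p pics
python3 - <<'E'
from bench import get_obs, camera, tcp_to_grasp
import cv2
print(get_obs()); print(tcp_to_grasp)
for n in ("scene","top","wrist"):
    c=camera(n); cv2.imwrite(f"pics/{n}0.png",c["color"][:,:,::-1]); print({k:v for k,v in c.items() if k!="color"})
E
```

```text
pics
{'time_s': 0.0, 'q': array([-1.33129002e+00,  1.81518787e-01,  1.60802494e+00,  2.22967027e-05,
        1.35378300e+00, -2.06338264e-01]), 'dq': array([-0.00098751, -0.00173412,  0.00039507, -0.00013568, -0.00051714,
       -0.00015272]), 'joint_efforts': array([-1.44478276e-03, -4.44880128e+01, -3.51340091e+01, -4.22759704e-04,
        9.08954273e-03, -5.20678284e-06]), 'eef_pos': array([ 0.24781994, -0.51824235,  0.23038848]), 'eef_rot': array([-8.67094094e-04,  9.75255720e-01,  2.21078104e-01, -3.49494724e-06]), 'wrist_force': array([ 0.37021907, -0.07078862, -0.75520036]), 'torque': array([0.00067096, 0.03911761, 0.02250999]), 'opening': 0.9994740431384447}
0.0187
{'vfov': 53.56253111455642, 'cx': 274.77956953745837, 'cy': 205.22024808725212, 'k1': -0.05710754385422101, 'eye': array([-0.21622805,  0.71507223,  0.75403209]), 'orientation': array([ 0.18862552, -0.34997569,  0.79217767, -0.4630248 ])}
{'vfov': 47.586522097154145, 'cx': 274.9011744690183, 'cy': 213.3511801828373, 'k1': 0.03365397526111382, 'eye': array([-0.54961332,  0.1768713 ,  1.58722916]), 'orientation': array([ 0.20678009, -0.59323975,  0.73447502, -0.25662236])}
{'vfov': 62.10149703000194, 'cx': 283.671484436108, 'cy': 211.9672090823075, 'k1': 0.014695856870263098, 'T_tool_cam': array([[ 3.61197794e-04, -9.45849895e-01, -3.24604137e-01,
         8.38136953e-02],
       [ 9.99999921e-01,  3.94861575e-04, -3.78368968e-05,
         5.98442947e-04],
       [ 1.63961726e-04, -3.24604098e-01,  9.45849963e-01,
        -1.42040177e-01],
       [ 0.00000000e+00,  0.00000000e+00,  0.00000000e+00,
         1.00000000e+00]])}
```

View pics/scene0.png

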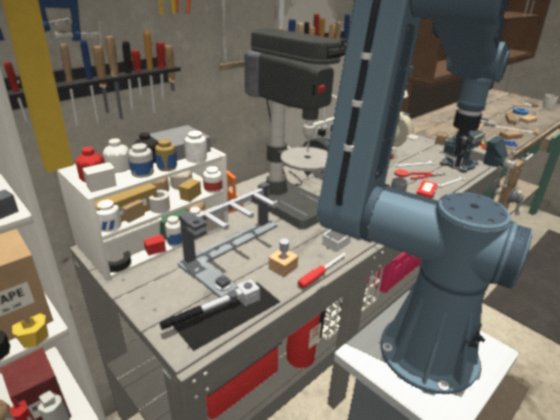

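View pics/top0.png

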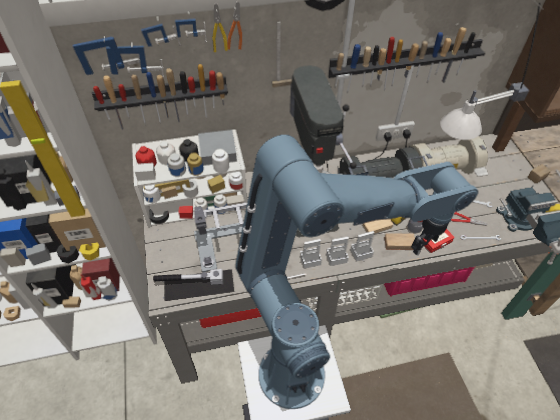

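View pics/wrist0.png

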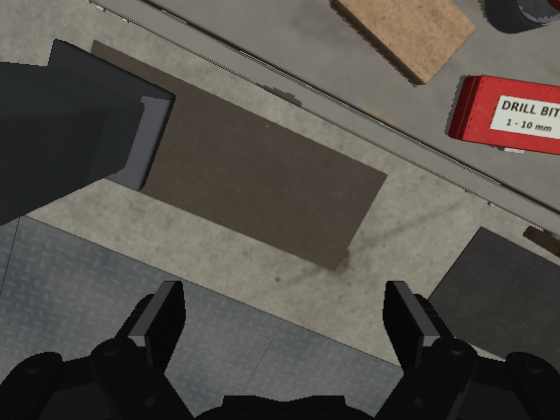

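```bash
cat > h.py <<'E'
import numpy as np, cv2
from scipy.spatial.transform import Rotation as R
from bench import get_obs, camera, tcp_to_grasp
def q2R(q): return R.from_quat([q[1],q[2],q[3],q[0]])
class Cam:
    def __init__(s,name):
        o=get_obs(); c=camera(name); s.img=c["color"][:,:,::-1].copy()
        s.f=210/np.tan(np.radians(c["vfov"])/2); s.c=np.array([c["cx"],c["cy"]]); s.k=c["k1"]
        if name=="wrist":
            T=np.eye(4); T[:3,:3]=q2R(o["eef_rot"]).as_matrix(); T[:3,3]=o["eef_pos"]
            T=T@np.array(c["T_tool_cam"]); s.R=T[:3,:3]; s.p=T[:3,3]
        else:
            s.R=q2R(c["orientation"]).as_matrix(); s.p=np.array(c["eye"])
    def ray(s,px):
        d=(np.array(px,float)-s.c)/s.f; u=d.copy()
        for _ in range(20): u=d/(1+s.k*(u@u))
        v=s.R@np.array([u[0],u[1],1]); return v/np.linalg.norm(v)
    def onz(s,px,z):
        v=s.ray(px); return s.p+v*(z-s.p[2])/v[2]
    def proj(s,P):
        v=s.R.T@(np.array(P,float)-s.p); u=v[:2]/v[2]; return u*(1+s.k*(u@u))*s.f+s.c
    def save(s,fn,box=None,zoom=1,pts=()):
        im=s.img
        for P in pts: cv2.circle(im,tuple(int(round(x)) for x in s.proj(P)),2,(0,0,255),-1)
        if box: im=im[box[1]:box[3],box[0]:box[2]]
        cv2.imwrite("pics/"+fn,cv2.resize(im,None,fx=zoom,fy=zoom,interpolation=cv2.INTER_CUBIC))
def tri(c1,p1,c2,p2):
    a,b=c1.ray(p1),c2.ray(p2); A=np.array([a,-b]).T
    t=np.linalg.lstsq(A,c2.p-c1.p,rcond=None)[0]; x,y=c1.p+a*t[0],c2.p+b*t[1]
    return (x+y)/2,np.linalg.norm(x-y)
def go(target,yaw,o=None):
    """shift needed in tool axes (cm) and turn about tool z to get TCP to target with tool down, tool x at world yaw"""
    o=o or get_obs(); M=q2R(o["eef_rot"])
    want=R.from_euler('z',yaw)*R.from_euler('x',np.pi)
    d=M.inv().apply(np.array(target)-o["eef_pos"])*100
    rv=(M.inv()*want).as_rotvec()
    print("t",round(o["time_s"],2),"tcp",np.round(o["eef_pos"],4),"yaw",round(yawof(o),3),"F",np.round(o["wrist_force"],1),"op",round(o["opening"],3)," -> shift cm",np.round(d,2),"rot",np.round(rv,3))
def yawof(o):
    v=q2R(o["eef_rot"]).apply([1,0,0]); return np.arctan2(v[1],v[0])
E
python3 - <<'E'
from h import *
Cam("top").save("t1.png",(140,180,420,300),2.8); Cam("scene").save("s1.png",(150,180,370,345),3.5)
go([0.5,0,0.4],0)
E
```

```text
t 0.25 tcp [ 0.2479 -0.5185  0.2309] yaw 0.446 F [-0.5 -0.1 -1. ] op 1.0  -> shift cm [ 45.11 -35.93 -16.88] rot [-0.001  0.     0.446]
```

View pics/t1.png

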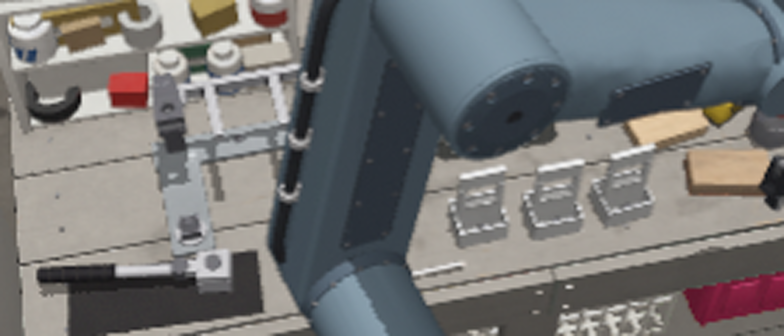

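View pics/s1.png

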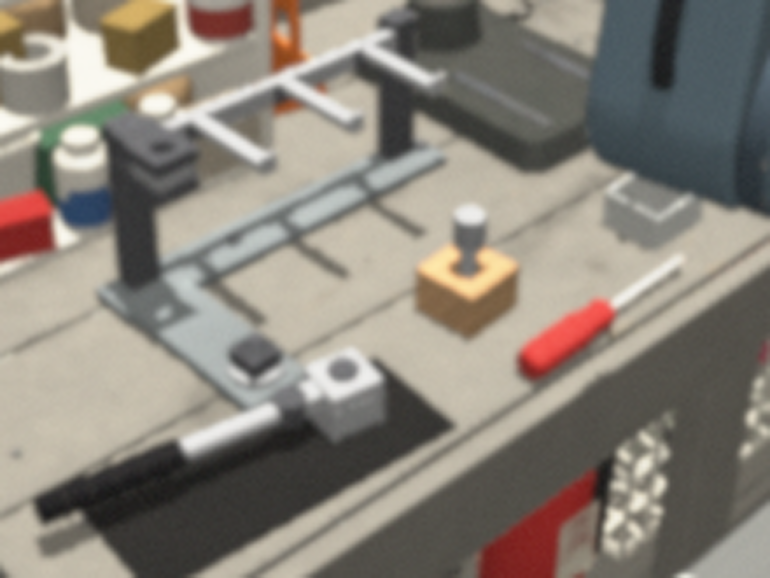

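Run:
```python
from h import *
s=Cam("scene"); t=Cam("top")
S=lambda u,v:(150+u/3.5,180+v/3.5); T=lambda u,v:(140+u/2.8,180+v/2.8)
print("pin", s.onz(S(470,212),.094))
print("fork hole s",s.onz(S(165,145),.165)," t",t.onz(T(170,105),.165))
print("bolt top",s.onz(S(256,345),.044), t.onz(T(190,225),.044))
print("wr head",s.onz(S(344,370),.046), t.onz(T(213,257),.046))
print("wr handle end",s.onz(S(45,505),.034), t.onz(T(40,273),.034))
for n,p in dict(p2=(268,160),p1=(358,122),p0=(440,78)).items(): print(n,s.onz(S(*p),.154))
for p in [(482,173),(560,167),(630,153)]: print("caddy top",t.onz(T(*p),.132))
```

```text
pin [0.44607054 0.0349513  0.094     ]
fork hole s [0.58872637 0.22018694 0.165     ]  t [0.5948494 0.2164709 0.165    ]
bolt top [0.47724253 0.22474614 0.044     ] [0.47841528 0.21718995 0.044     ]
wr head [0.41080589 0.1950397  0.046     ] [0.4198558  0.19328842 0.046     ]
wr handle end [0.44865844 0.42069234 0.034     ] [0.45168849 0.42304729 0.034     ]
p2 [0.53541021 0.16423854 0.154     ]
p1 [0.53298502 0.07694795 0.154     ]
p0 [ 0.5419744  -0.02055636  0.154     ]
caddy top [ 0.41968319 -0.17497434  0.132     ]
caddy top [ 0.40731825 -0.27923989  0.132     ]
caddy top [ 0.40973985 -0.37794097  0.132     ]
```

```bash
python3 -m inch '[{"delta_pos":[0,0,-2.5],"rotation":[0,0,-0.14]},{"delta_pos":[0,0,-2.5],"rotation":[0,0,-0.14]},{"delta_pos":[0,0,-2.5],"rotation":[0,0,-0.14]},{"delta_pos":[0,0,-2.5],"rotation":[0,0,-0.14]},{"delta_pos":[0,0,-2.5],"rotation":[0,0,-0.14]},{"delta_pos":[0,0,-2.5],"rotation":[0,0,-0.14]},{"delta_pos":[0,0,-1],"rotation":[0,0,-0.14]},{"delta_pos":[0,0,-1],"rotation":[0,0,-0.145]}]'
python3 - <<'E'
from h import *
go([0.46,0.15,0.40],np.pi/2)
E
```

```text
time_s: 1.15
eef_pos: [0.248, -0.519, 0.4025]
eef_rot: [0.001, 0.705, 0.709, -0.0]
wrist_force: [-0.2, -0.3, -0.3]
opening: 0.999
t 1.15 tcp [ 0.248  -0.519   0.4025] yaw 1.577 F [-0.2 -0.3 -0.3] op 0.999  -> shift cm [66.77 21.59  0.17] rot [0.    0.001 0.006]
```

```bash
python3 -m inch '[{"delta_pos":[4.4,1.4,0],"rotation":[0,0,0]},{"delta_pos":[4.4,1.4,0],"rotation":[0,0,0]},{"delta_pos":[4.4,1.4,0],"rotation":[0,0,0]},{"delta_pos":[4.4,1.4,0],"rotation":[0,0,0]},{"delta_pos":[4.4,1.4,0],"rotation":[0,0,0]},{"delta_pos":[4.4,1.4,0],"rotation":[0,0,0]},{"delta_pos":[4.4,1.4,0],"rotation":[0,0,0]},{"delta_pos":[4.4,1.4,0],"rotation":[0,0,0]},{"delta_pos":[4.4,1.4,0],"rotation":[0,0,0]},{"delta_pos":[4.4,1.4,0],"rotation":[0,0,0]}]'
python3 -m inch '[{"delta_pos":[4.4,1.4,0],"rotation":[0,0,0]},{"delta_pos":[4.4,1.4,0],"rotation":[0,0,0]},{"delta_pos":[4.4,1.4,0],"rotation":[0,0,0]},{"delta_pos":[4.4,1.4,0],"rotation":[0,0,0]},{"delta_pos":[4.4,1.4,0],"rotation":[0,0,0]},{"delta_pos":[0,0,0],"rotation":[0,0,0]},{"delta_pos":[0,0,0],"rotation":[0,0,0]}]'
python3 - <<'E'
from h import *
go([0.46,0.15,0.40],np.pi/2)
Cam("wrist").save("w1.png")
Cam("scene").save("s2.png");Cam("top").save("t2.png")
E
```

```text
time_s: 2.15
eef_pos: [0.388, -0.077, 0.4016]
eef_rot: [0.001, 0.707, 0.707, 0.0]
wrist_force: [1.3, 0.2, 0.1]
opening: 1.0
time_s: 2.85
eef_pos: [0.4577, 0.1421, 0.4009]
eef_rot: [-0.0, 0.706, 0.708, -0.0]
wrist_force: [-0.4, -0.5, 0.4]
opening: 0.998
t 2.85 tcp [0.4577 0.1421 0.4009] yaw 1.574 F [-0.4 -0.5  0.4] op 0.998  -> shift cm [0.79 0.23 0.09] rot [-0.001  0.     0.003]
```

View pics/w1.png

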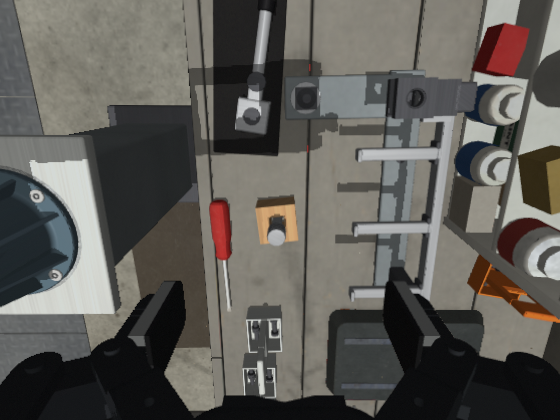

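View pics/t2.png

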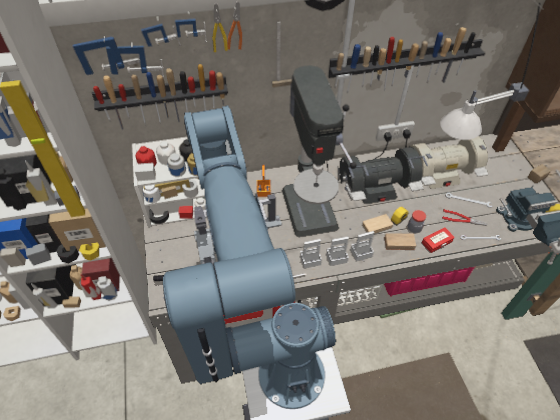

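Run:
```python
from h import *
w=Cam("wrist"); w.save("w2a.png",(200,60,480,150),2.8); w.save("w2b.png",(240,180,320,260),6)
```

```text
(no output)
```

View pics/w2a.png

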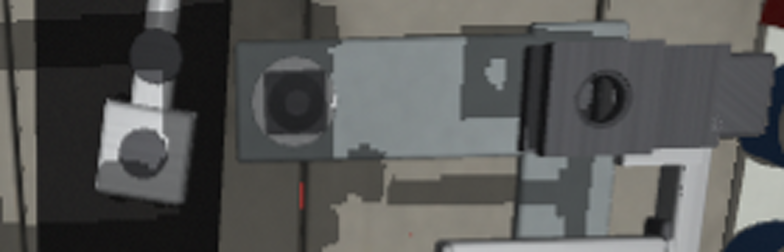

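View pics/w2b.png

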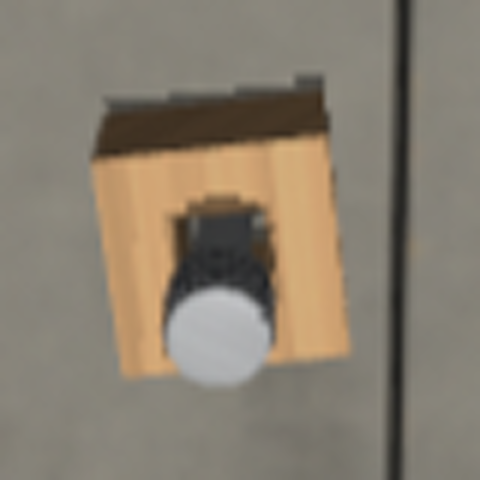

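Run:
```python
from h import *
w=Cam("wrist")
print("pin top",w.onz((276.7,236.2),.094))
# block corners at z .042
b=lambda u,v:(240+u/6,180+v/6)
for p in [(93,157),(327,133),(348,353),(127,377)]: print("blk",w.onz(b(*p),.042))
a=lambda u,v:(200+u/2.8,60+v/2.8)
print("hole",w.onz(a(604,97),.165)); 
for p in [(547,42),(543,153),(723,57)]: print("fork edge",w.onz(a(*p),.165))
print("bolt cone",w.onz(a(297,102),.044), "bolt sq", [w.onz(a(*p),.034)[:2] for p in [(265,71),(326,71),(326,133),(265,133)]])
print("wr head corners",[w.onz(a(*p),.046)[:2] for p in [(107,99),(196,114),(183,205),(97,188)]])
print("rail/prong ends", [w.onz(p,.158)[:2] for p in [(358,155),(356,229),(352,294)]])
print("foot edge",[w.onz(a(*p),.012)[:2] for p in [(237,42),(237,158),(520,155)]])
```

```text
pin top [0.44853258 0.03317262 0.094     ]
blk [0.41576116 0.06040612 0.042     ]
blk [0.47465275 0.06662972 0.042     ]
blk [0.48062113 0.00666298 0.042     ]
blk [ 4.22961154e-01 -3.35756709e-05  4.20000000e-02]
hole [0.59391767 0.22023935 0.165     ]
fork edge [0.57112714 0.23904852 0.165     ]
fork edge [0.57368868 0.2005931  0.165     ]
fork edge [0.63499922 0.23364384 0.165     ]
bolt cone [0.48900624 0.21752372 0.044     ] bolt sq [array([0.47366861, 0.23180487]), array([0.50353185, 0.23173691]), array([0.50439517, 0.20271487]), array([0.47392572, 0.20278224])]
wr head corners [array([0.39721506, 0.21904142]), array([0.44003169, 0.21212806]), array([0.43290386, 0.16892859]), array([0.3903685 , 0.17724534])]
rail/prong ends [array([0.54060549, 0.15733415]), array([0.54420209, 0.069345  ]), array([ 0.54488366, -0.01937726])]
foot edge [array([0.46004022, 0.24594254]), array([0.45999887, 0.18936042]), array([0.60839664, 0.19045623])]
```

```bash
python3 -m inch '[{"delta_pos":[-2.2,-0.2,3.5],"rotation":[0,0,0]},{"delta_pos":[-2.2,-0.2,3.5],"rotation":[0,0,0]},{"delta_pos":[-2.2,-0.2,3.5],"rotation":[0,0,0]},{"delta_pos":[-2.2,-0.2,3.5],"rotation":[0,0,0]},{"delta_pos":[-2.1,-0.1,3.5],"rotation":[0,0,0]},{"delta_pos":[0,0,3.5],"rotation":[0,0,0]},{"delta_pos":[0,0,3],"rotation":[0,0,0]},{"delta_pos":[0,0,0],"rotation":[0,0,0]},{"delta_pos":[0,0,0],"rotation":[0,0,0]}]' 5.5
python3 - <<'E'
from h import *
go([0.4485,0.0332,0.067],np.pi/2)
w=Cam("wrist");w.save("w3.png")
E
```

```text
time_s: 4.0
eef_pos: [0.449, 0.0315, 0.1619]
eef_rot: [-0.0, 0.708, 0.707, -0.0]
wrist_force: [0.9, 0.1, 0.4]
opening: 0.643
t 4.0 tcp [0.449  0.0315 0.1619] yaw 1.569 F [0.9 0.1 0.4] op 0.643  -> shift cm [ 0.17 -0.05  9.49] rot [-0.    -0.    -0.001]
```

View pics/w3.png

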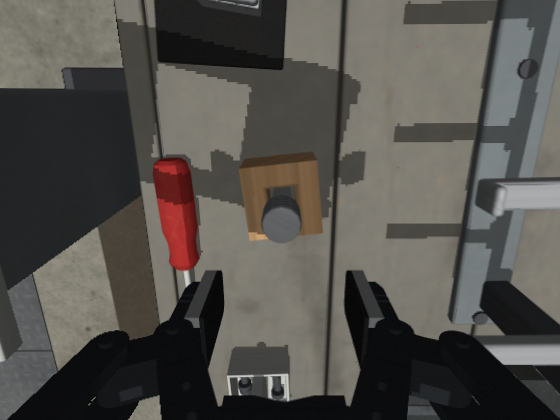

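Run:
```python
from h import *
w=Cam("wrist");w.save("w4.png",(230,140,330,250),5); print(w.onz((282,220),.094)); print(w.proj([.4485,.0332,.094]))
```

```text
[0.44941333 0.03690293 0.094     ]
[280.6024821  225.36251826]
```

View pics/w4.png

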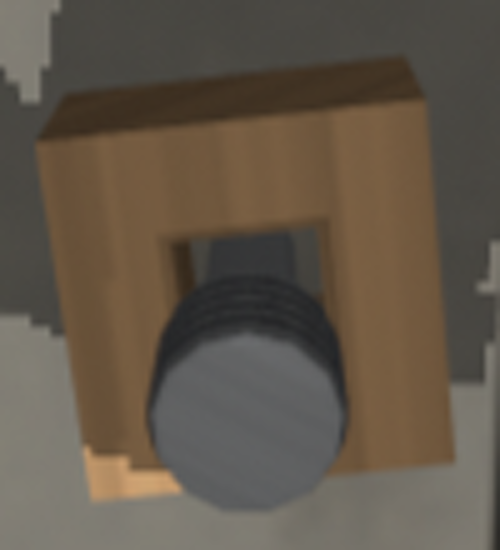

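```bash
python3 -m inch '[{"delta_pos":[0.25,-0.08,3],"rotation":[0,0,0]},{"delta_pos":[0,0,3],"rotation":[0,0,0]},{"delta_pos":[0,0,2],"rotation":[0,0,0]},{"delta_pos":[0,0,1.5],"rotation":[0,0,0]},{"delta_pos":[0,0,0],"rotation":[0,0,0]},{"delta_pos":[0,0,0],"rotation":[0,0,0]}]'
python3 -m inch '[{"delta_pos":[0,0,0],"rotation":[0,0,0]},{"delta_pos":[0,0,0],"rotation":[0,0,0]},{"delta_pos":[0,0,0],"rotation":[0,0,0]},{"delta_pos":[0,0,0],"rotation":[0,0,0]},{"delta_pos":[0,0,0],"rotation":[0,0,0]},{"delta_pos":[0,0,0],"rotation":[0,0,0]},{"delta_pos":[0,0,0],"rotation":[0,0,0]}]' 0
python3 - <<'E'
from h import *
go([0.448,0.034,0.067],np.pi/2)
E
```

```text
time_s: 4.7
eef_pos: [0.4494, 0.0345, 0.0678]
eef_rot: [0.001, 0.707, 0.707, 0.001]
wrist_force: [0.1, 0.3, -0.1]
opening: 0.642
time_s: 5.4
eef_pos: [0.4489, 0.0345, 0.0677]
eef_rot: [0.001, 0.707, 0.707, 0.0]
wrist_force: [-2.4, -0.6, 8.2]
opening: 0.284
t 5.4 tcp [0.4489 0.0345 0.0677] yaw 1.571 F [-2.4 -0.6  8.2] op 0.284  -> shift cm [-0.05 -0.09  0.07] rot [0.001 0.    0.   ]
```

```bash
python3 -m inch '[{"delta_pos":[0,0,-2],"rotation":[0,0,0]},{"delta_pos":[0,0,-4],"rotation":[0,0,0]},{"delta_pos":[0,0,-4],"rotation":[0,0,0]},{"delta_pos":[0,0,-4],"rotation":[0,0,0]},{"delta_pos":[0,0,-4],"rotation":[0,0,0]},{"delta_pos":[0,0,-2.5],"rotation":[0,0,0]},{"delta_pos":[0,0,0],"rotation":[0,0,0]}]'
python3 -m inch '[{"delta_pos":[2,1,0],"rotation":[0,0,0]},{"delta_pos":[4,3,0],"rotation":[0,0,0]},{"delta_pos":[4,3,0],"rotation":[0,0,0]},{"delta_pos":[4,3,0],"rotation":[0,0,0]},{"delta_pos":[3,3,0],"rotation":[0,0,0]},{"delta_pos":[1.5,1.5,0],"rotation":[0,0,0]},{"delta_pos":[0,0,0],"rotation":[0,0,0]},{"delta_pos":[0,0,0],"rotation":[0,0,0]}]'
python3 - <<'E'
from h import *
go([0.594,0.2202,0.24],np.pi/2)
Cam("wrist").save("w5.png"); Cam("scene").save("s5.png",(150,160,370,325),3.5)
E
```

```text
time_s: 6.1
eef_pos: [0.4504, 0.0343, 0.2761]
eef_rot: [0.004, 0.707, 0.707, 0.003]
wrist_force: [0.1, 0.5, -0.8]
opening: 0.285
time_s: 6.9
eef_pos: [0.5922, 0.2196, 0.2694]
eef_rot: [-0.001, 0.707, 0.707, -0.001]
wrist_force: [-0.7, -1.0, -1.0]
opening: 0.286
t 6.9 tcp [0.5922 0.2196 0.2694] yaw 1.571 F [-0.7 -1.  -1. ] op 0.286  -> shift cm [0.06 0.18 2.93] rot [-0.003  0.001  0.001]
```

View pics/w5.png

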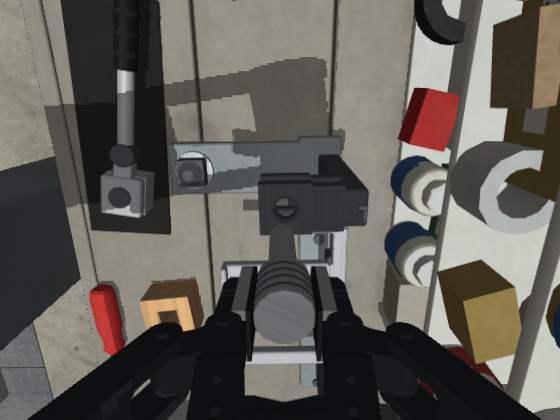

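View pics/s5.png

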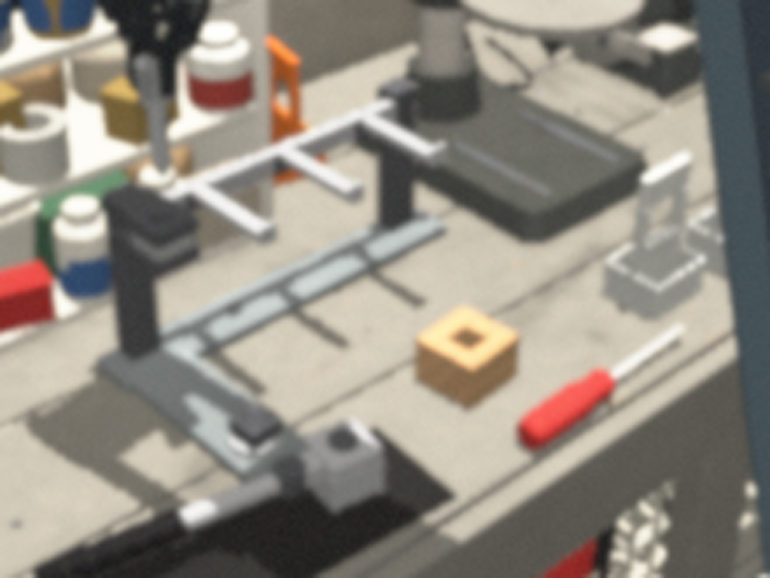

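Run:
```python
from h import *
w=Cam("wrist"); o=get_obs(); p=o["eef_pos"]
for dz in (.027,-.005,-.067): print(dz,w.proj(p+[0,0,dz]))
print("hole",w.proj([.594,.2202,.165]))
w.save("w6.png",(220,150,360,350),3.5)
```

```text
0.027 [283.14764482 319.44180535]
-0.005 [283.34250819 277.82909908]
-0.067 [283.56996852 229.25306195]
hole [285.74427487 208.19722666]
```

View pics/w6.png

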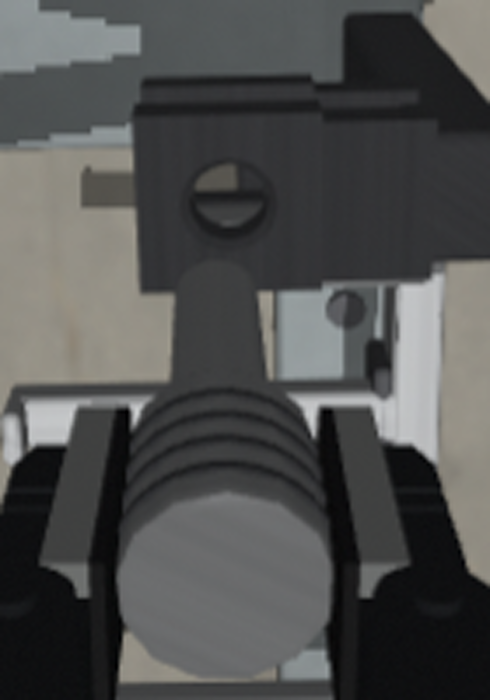

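```bash
python3 -m inch '[{"delta_pos":[0,0.17,1.5],"rotation":[-0.015,0,0]},{"delta_pos":[0,0,1.4],"rotation":[0,0,0]},{"delta_pos":[0,0,0],"rotation":[0,0,0]},{"delta_pos":[0,0,0],"rotation":[0,0,0]}]'
python3 - <<'E'
from h import *
w=Cam("wrist"); o=get_obs(); p=o["eef_pos"]
go([0.594,0.2202,0.24],np.pi/2)
for dz in (.027,-.005,-.067): print(dz,w.proj(p+[0,0,dz]))
print("hole",w.proj([.594,.2202,.165]))
w.save("w7.png",(220,180,360,330),4.5)
s=Cam("scene");s.save("s7.png",(170,180,230,260),8)
E
```

```text
time_s: 7.45
eef_pos: [0.5946, 0.2193, 0.242]
eef_rot: [0.005, 0.707, 0.707, 0.005]
wrist_force: [-0.2, 0.5, -1.0]
opening: 0.284
t 7.5 tcp [0.5951 0.2194 0.2427] yaw 1.57 F [ 1.   0.6 -0.7] op 0.282  -> shift cm [ 0.08 -0.11  0.27] rot [ 0.015 -0.    -0.   ]
0.027 [285.02665756 319.20180467]
-0.005 [283.838947   277.56940897]
-0.067 [282.45296724 229.01860016]
hole [280.6322971  222.05749004]
```

View pics/w7.png

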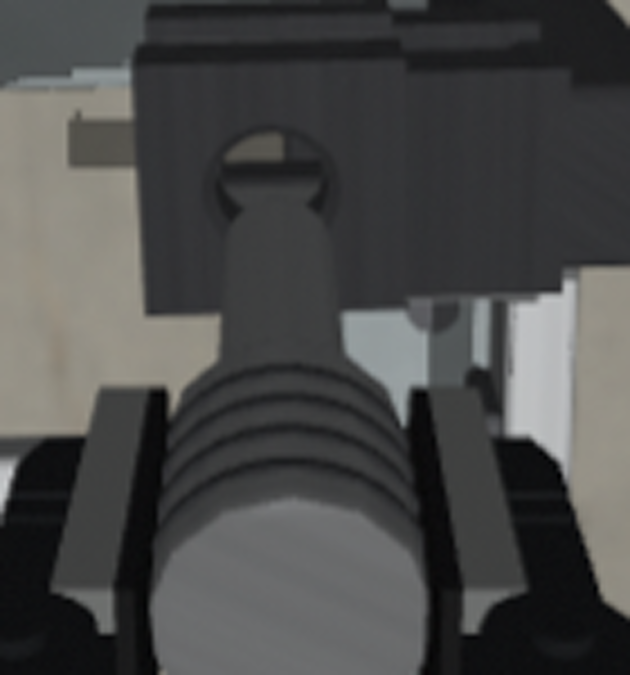

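View pics/s7.png

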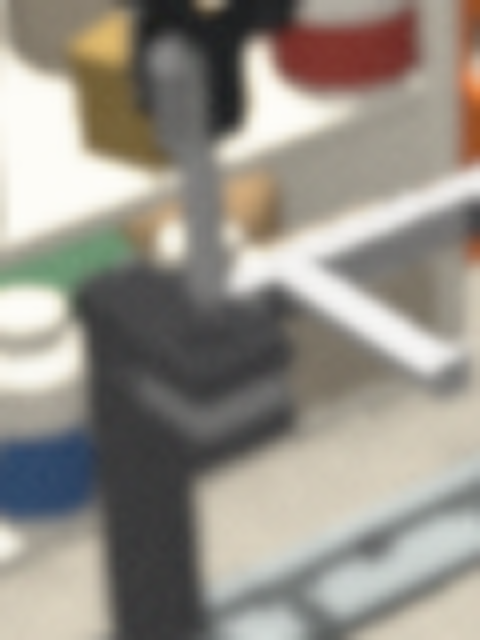

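```bash
python3 -m inch '[{"delta_pos":[0.13,0,0.4],"rotation":[0,0,0]},{"delta_pos":[0,0,0.4],"rotation":[0,0,0]},{"delta_pos":[0,0,0.4],"rotation":[0,0,0]},{"delta_pos":[0,0,0.4],"rotation":[0,0,0]},{"delta_pos":[0,0,0],"rotation":[0,0,0]},{"delta_pos":[0,0,0],"rotation":[0,0,0]}]'
python3 - <<'E'
from h import *
w=Cam("wrist"); 
go([0.594,0.2202,0.24],np.pi/2)
w.save("w8.png",(220,180,360,330),4.5)
E
```

```text
time_s: 8.15
eef_pos: [0.5952, 0.221, 0.2261]
eef_rot: [0.005, 0.707, 0.707, 0.005]
wrist_force: [-0.2, -0.4, -0.5]
opening: 0.283
t 8.2 tcp [0.5954 0.221  0.2263] yaw 1.571 F [ 0.3 -0.6 -0.9] op 0.283  -> shift cm [-0.08 -0.12 -1.37] rot [ 0.015 -0.     0.   ]
```

View pics/w8.png

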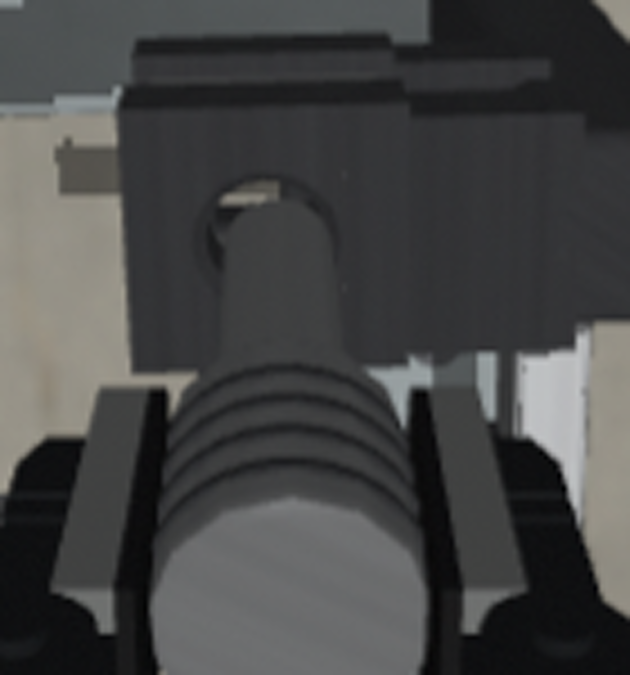

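```bash
python3 -m inch '[{"delta_pos":[0.03,-0.08,0],"rotation":[0,0,0]},{"delta_pos":[0,0,0.4],"rotation":[0,0,0]},{"delta_pos":[0,0,0.4],"rotation":[0,0,0]},{"delta_pos":[0,0,0],"rotation":[0,0,0]},{"delta_pos":[0,0,0],"rotation":[0,0,0]}]'
python3 - <<'E'
from h import *
w=Cam("wrist"); 
go([0.594,0.2202,0.24],np.pi/2)
w.save("w9.png",(220,180,360,330),4.5)
E
```

```text
time_s: 8.7
eef_pos: [0.5945, 0.2212, 0.2179]
eef_rot: [0.005, 0.707, 0.707, 0.005]
wrist_force: [-0.1, 0.1, -1.4]
opening: 0.286
t 8.75 tcp [0.5946 0.2213 0.2181] yaw 1.571 F [-0.3  0.4 -1.3] op 0.285  -> shift cm [-0.11 -0.03 -2.19] rot [ 0.015  0.    -0.   ]
```

View pics/w9.png

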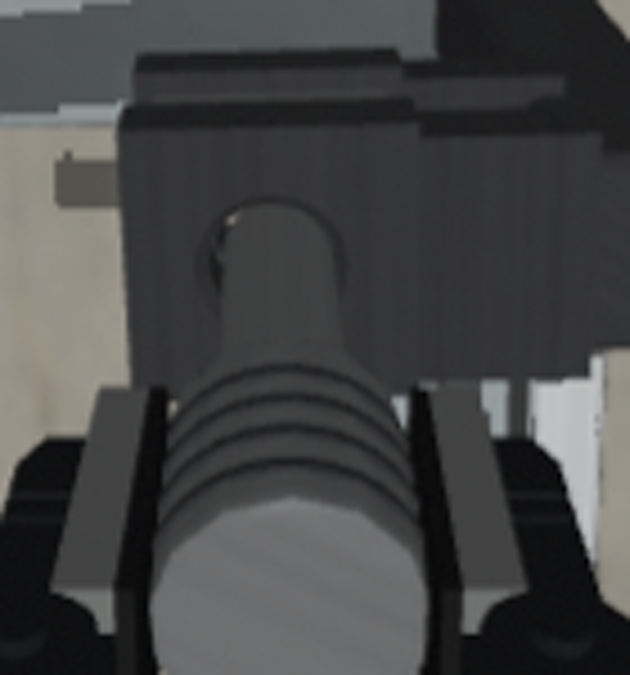

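```bash
python3 -m inch '[{"delta_pos":[-0.02,-0.04,0.5],"rotation":[0,0,0]},{"delta_pos":[0,0,0.5],"rotation":[0,0,0]},{"delta_pos":[0,0,0.5],"rotation":[0,0,0]},{"delta_pos":[0,0,0.5],"rotation":[0,0,0]},{"delta_pos":[0,0,0],"rotation":[0,0,0]}]'
python3 -m inch '[{"delta_pos":[0,0,0.5],"rotation":[0,0,0]},{"delta_pos":[0,0,0.5],"rotation":[0,0,0]},{"delta_pos":[0,0,0],"rotation":[0,0,0]},{"delta_pos":[0,0,0],"rotation":[0,0,0]}]'
python3 - <<'E'
from h import *
w=Cam("wrist"); 
go([0.594,0.2202,0.17],np.pi/2)
w.save("w10.png",(220,180,360,330),4.5)
E
```

```text
time_s: 9.25
eef_pos: [0.5939, 0.221, 0.1969]
eef_rot: [0.005, 0.707, 0.707, 0.005]
wrist_force: [0.9, 0.1, -1.0]
opening: 0.284
time_s: 9.65
eef_pos: [0.5945, 0.2211, 0.1879]
eef_rot: [0.005, 0.707, 0.707, 0.005]
wrist_force: [-0.5, 0.4, -1.6]
opening: 0.283
t 9.7 tcp [0.5945 0.2211 0.1881] yaw 1.571 F [-1.3  0.1 -1.8] op 0.28  -> shift cm [-0.08 -0.08  1.81] rot [0.015 0.    0.   ]
```

View pics/w10.png

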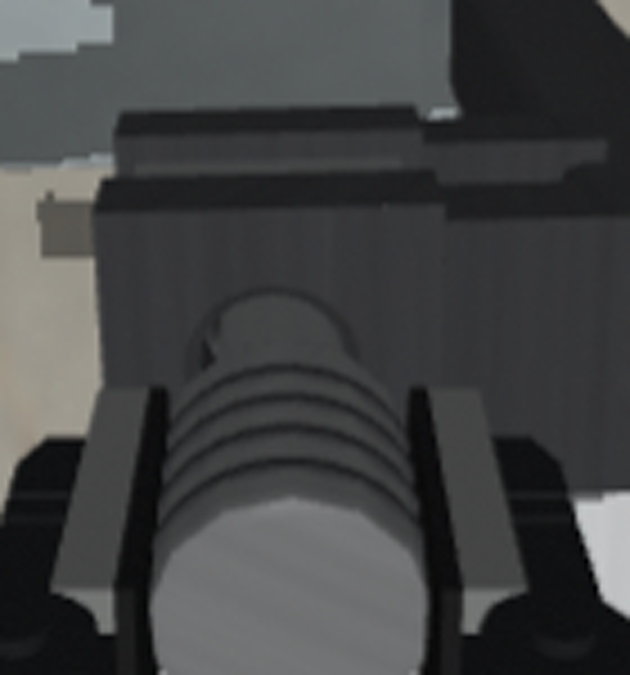

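```bash
python3 -m inch '[{"delta_pos":[0,-0.04,0.4],"rotation":[0,0,0]},{"delta_pos":[0,0,0.4],"rotation":[0,0,0]},{"delta_pos":[0,0,0.4],"rotation":[0,0,0]},{"delta_pos":[0,0,0],"rotation":[0,0,0]}]'
python3 -m inch '[{"delta_pos":[0,0,0.3],"rotation":[0,0,0]},{"delta_pos":[0,0,0.2],"rotation":[0,0,0]},{"delta_pos":[0,0,0],"rotation":[0,0,0]}]'
python3 - <<'E'
from h import *
w=Cam("wrist"); 
go([0.594,0.2202,0.17],np.pi/2)
w.save("w11.png",(220,180,360,330),4.5)
E
```

```text
time_s: 10.1
eef_pos: [0.5934, 0.2211, 0.1752]
eef_rot: [0.004, 0.707, 0.707, 0.004]
wrist_force: [-3.2, -0.2, -3.9]
opening: 0.284
time_s: 10.4
eef_pos: [0.5942, 0.2211, 0.1711]
eef_rot: [0.005, 0.707, 0.707, 0.005]
wrist_force: [-4.8, -0.1, 1.2]
opening: 0.283
t 10.45 tcp [0.5942 0.2211 0.1711] yaw 1.571 F [-5.7  0.1  0.4] op 0.279  -> shift cm [-0.09 -0.02  0.11] rot [0.014 0.    0.   ]
```

View pics/w11.png

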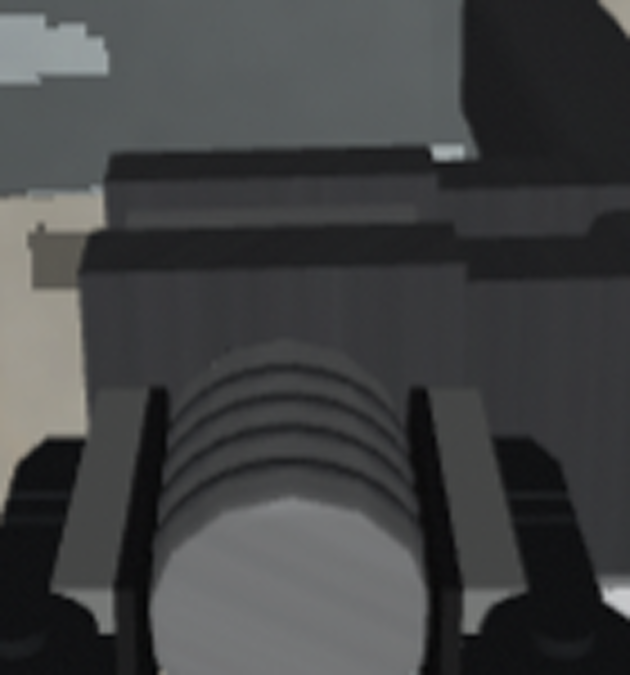

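```bash
python3 -m inch '[{"delta_pos":[-0.02,-0.05,0.2],"rotation":[0,0,0]},{"delta_pos":[0,0,0.2],"rotation":[0,0,0]},{"delta_pos":[0,0,0],"rotation":[0,0,0]}]'
python3 - <<'E'
from h import *
w=Cam("wrist"); 
go([0.594,0.2202,0.17],np.pi/2)
w.save("w12.png",(220,180,360,330),4.5)
E
```

```text
time_s: 10.75
eef_pos: [0.5943, 0.2211, 0.1709]
eef_rot: [0.006, 0.707, 0.707, 0.006]
wrist_force: [-13.9, -2.2, 21.0]
opening: 0.279
t 10.8 tcp [0.5943 0.2211 0.1709] yaw 1.571 F [-13.3  -1.6  19.6] op 0.286  -> shift cm [-0.09 -0.03  0.09] rot [ 0.016 -0.     0.   ]
```

View pics/w12.png

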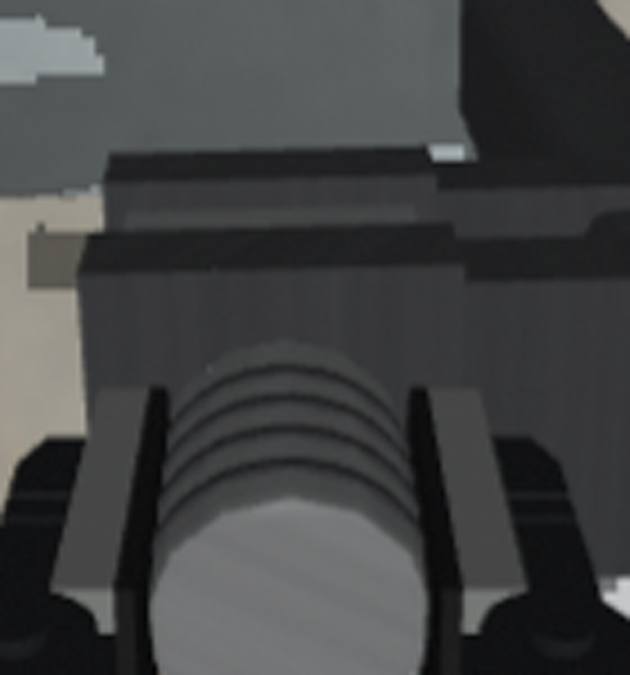

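```bash
python3 -m inch '[{"delta_pos":[0,0,0],"rotation":[0,0,0]},{"delta_pos":[0,0,0],"rotation":[0,0,0]},{"delta_pos":[0,0,0],"rotation":[0,0,0]},{"delta_pos":[0,0,0],"rotation":[0,0,0]}]' 4.5
python3 -m inch '[{"delta_pos":[0,0,-1],"rotation":[0.015,0,0]},{"delta_pos":[0,0,-3],"rotation":[0,0,0]},{"delta_pos":[0,0,-4],"rotation":[0,0,0]},{"delta_pos":[0,0,0],"rotation":[0,0,0]},{"delta_pos":[0,0,0],"rotation":[0,0,0]}]'
python3 - <<'E'
from h import *
w=Cam("wrist"); 
go([0.594,0.2202,0.17],np.pi/2)
w.save("w13.png",(180,180,400,330),3.5);Cam("scene").save("s13.png",(150,180,250,270),7)
for z in (.165,.197): print(w.proj([.594,.2208,z]))
E
```

```text
time_s: 11.2
eef_pos: [0.5943, 0.2208, 0.1669]
eef_rot: [0.005, 0.707, 0.707, 0.005]
wrist_force: [-0.4, -0.4, 0.5]
opening: 0.524
time_s: 11.7
eef_pos: [0.5948, 0.221, 0.2485]
eef_rot: [0.001, 0.707, 0.707, 0.001]
wrist_force: [-0.1, 0.2, -0.3]
opening: 0.53
t 11.75 tcp [0.5939 0.2208 0.2468] yaw 1.571 F [-0.8 -0.9 -0.6] op 0.526  -> shift cm [-0.06  0.01  7.68] rot [-0.  0. -0.]
[281.59714316 220.27624881]
[281.46507035 238.69344904]
```

View pics/w13.png

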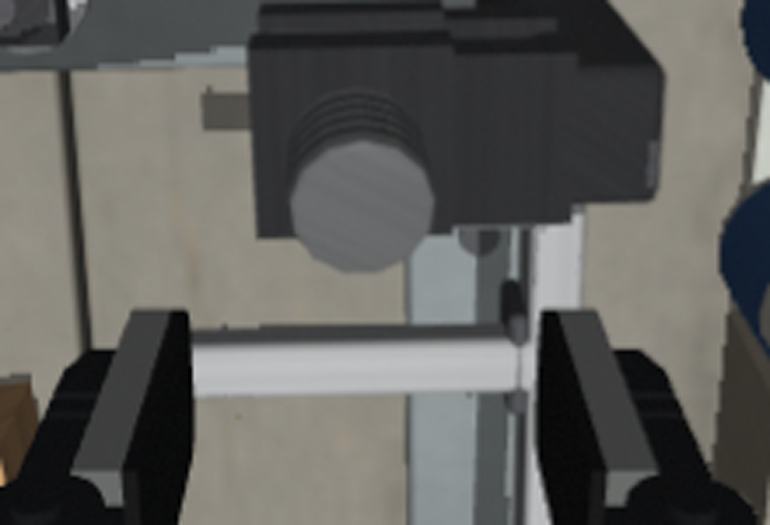

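View pics/s13.png

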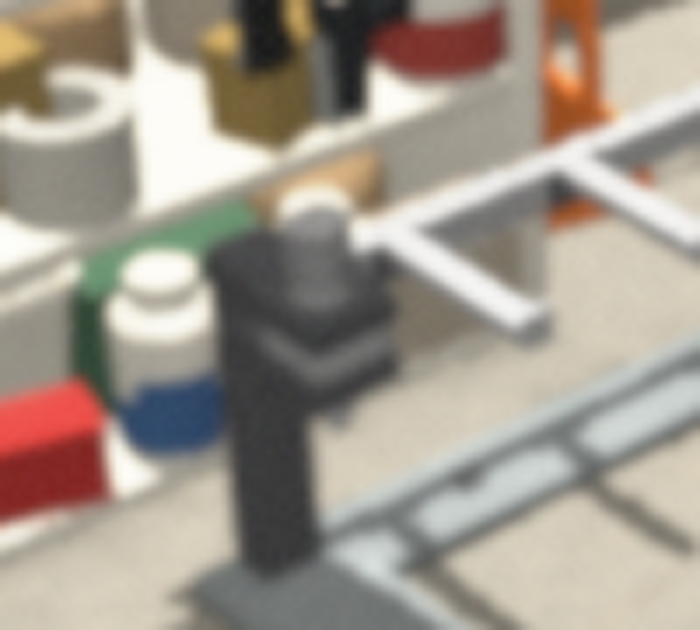

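```bash
python3 -m inch '[{"delta_pos":[0,0,0],"rotation":[0,0,0]},{"delta_pos":[0,0.05,1],"rotation":[0,0,0]},{"delta_pos":[0,0,1],"rotation":[0,0,0]},{"delta_pos":[0,0,1],"rotation":[0,0,0]},{"delta_pos":[0,0,1],"rotation":[0,0,0]},{"delta_pos":[0,0,0.5],"rotation":[0,0,0]},{"delta_pos":[0,0,0],"rotation":[0,0,0]}]' 0
python3 -m inch '[{"delta_pos":[0,0,0.3],"rotation":[0,0,0]},{"delta_pos":[0,0,0.1],"rotation":[0,0,0]},{"delta_pos":[0,0,0],"rotation":[0,0,0]}]'
python3 -m inch '[{"delta_pos":[0,0,0.2],"rotation":[0,0,0]},{"delta_pos":[0,0,0],"rotation":[0,0,0]}]'
```

```text
time_s: 12.5
eef_pos: [0.5938, 0.2208, 0.2008]
eef_rot: [-0.001, 0.707, 0.707, -0.001]
wrist_force: [0.1, -0.0, -0.6]
opening: 0.002
time_s: 12.8
eef_pos: [0.5945, 0.2209, 0.1985]
eef_rot: [0.0, 0.707, 0.707, 0.0]
wrist_force: [0.7, -0.6, 0.0]
opening: 0.001
time_s: 13.0
eef_pos: [0.5949, 0.221, 0.1976]
eef_rot: [0.0, 0.707, 0.707, 0.001]
wrist_force: [-1.6, 0.1, 5.3]
opening: 0.004
```

```bash
python3 -m inch '[{"delta_pos":[0,0,0.2],"rotation":[0,0,0]},{"delta_pos":[0,0,0],"rotation":[0,0,0]}]'
python3 -m inch '[{"delta_pos":[0,0,0.1],"rotation":[0,0,0]},{"delta_pos":[0,0,0],"rotation":[0,0,0]},{"delta_pos":[0,0,0],"rotation":[0,0,0]}]'
```

```text
time_s: 13.2
eef_pos: [0.5951, 0.2211, 0.1975]
eef_rot: [0.001, 0.707, 0.707, 0.001]
wrist_force: [-5.3, -0.8, 13.9]
opening: -0.001
time_s: 13.5
eef_pos: [0.5951, 0.2211, 0.1974]
eef_rot: [0.001, 0.707, 0.707, 0.001]
wrist_force: [-7.0, -2.3, 18.1]
opening: 0.003
```

```bash
python3 -m inch '[{"delta_pos":[0,0,-2],"rotation":[0,0,0]},{"delta_pos":[0,0,-3],"rotation":[0,0,0]},{"delta_pos":[-0.5,-3,-1],"rotation":[0,0,0]},{"delta_pos":[-0.5,-4,0],"rotation":[0,0,0]},{"delta_pos":[-0.5,-4,0],"rotation":[0,0,0]},{"delta_pos":[-0.5,-4,0],"rotation":[0,0,0]},{"delta_pos":[-0.5,-3,0],"rotation":[0,0,0.08]},{"delta_pos":[0,0,0],"rotation":[0,0,0.075]},{"delta_pos":[0,0,0],"rotation":[0,0,0]},{"delta_pos":[0,0,0],"rotation":[0,0,0]}]' 8.54
python3 - <<'E'
from h import *
w=Cam("wrist"); 
go([0.415,0.1943,0.014],1.416)
w.save("w14.png")
E
```

```text
time_s: 14.5
eef_pos: [0.4149, 0.196, 0.2538]
eef_rot: [0.0, 0.759, 0.651, 0.001]
wrist_force: [0.5, 0.2, 0.2]
opening: 0.998
t 14.55 tcp [0.415  0.1959 0.2535] yaw 1.417 F [ 0.9 -0.6 -0.5] op 1.0  -> shift cm [-1.600e-01  1.000e-02  2.395e+01] rot [ 0.001 -0.     0.001]
```

View pics/w14.png

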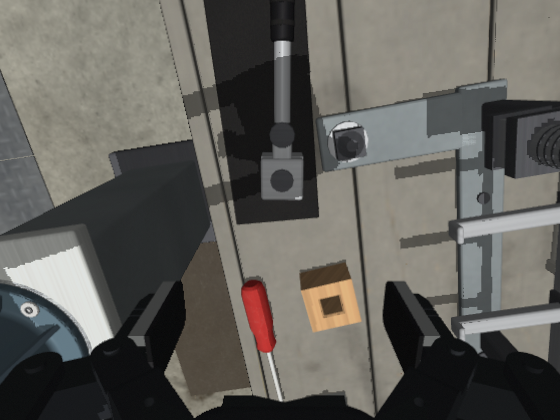

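Run:
```python
from h import *
w=Cam("wrist"); w.save("w15.png",(180,80,400,230),3.5)
w.save("w16.png",(315,110,385,170),10)
```

```text
(no output)
```

View pics/w15.png

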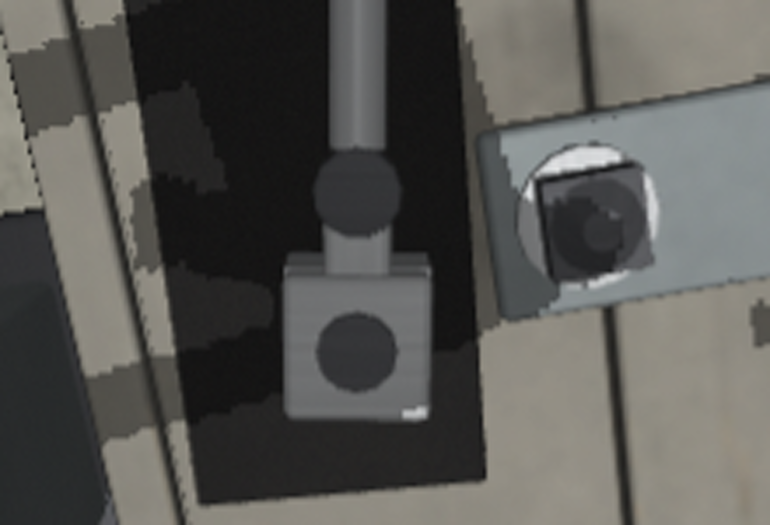

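View pics/w16.png

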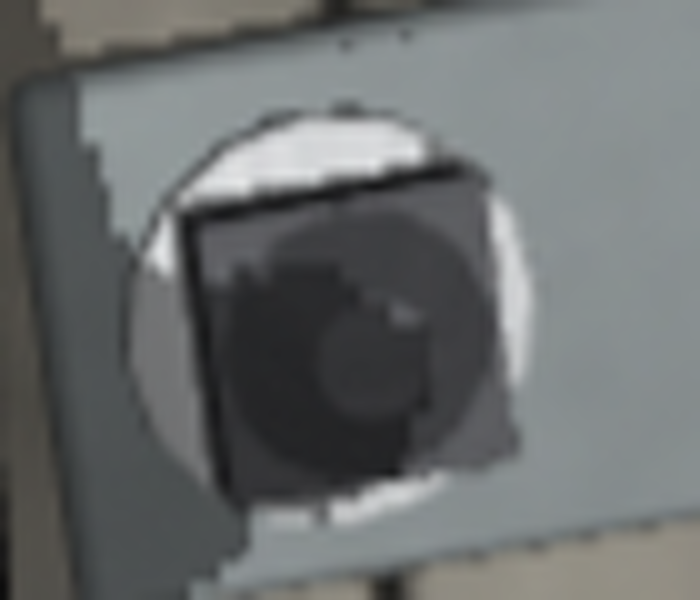

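Run:
```python
from h import *
w=Cam("wrist")
b=lambda u,v:(315+u/10,110+v/10); a=lambda u,v:(180+u/3.5,80+v/3.5)
B=np.array([w.onz(b(*p),.034)[:2] for p in [(203,218),(487,180),(517,455),(235,500)]])
def ana(Q):
    print(np.round(Q.mean(0),4),"sides",[round(float(np.linalg.norm(Q[i]-Q[i-1])),4) for i in range(4)],"edge yaw",[round(float(np.arctan2(*(Q[i]-Q[j])[::-1])),3) for i,j in ((0,3),(1,2))],"perp",[round(float(np.arctan2(*(Q[i]-Q[j])[::-1])),3) for i,j in ((1,0),(2,3))])
ana(B)
ana(np.array([w.onz(a(*p),.046)[:2] for p in [(286,277),(430,275),(430,418),(287,417)]]))
print("cone", w.onz(b(370,360),.044), "washer",[w.onz(b(*p),.018)[:2] for p in [(128,310),(535,310),(330,105),(330,520)]])
print("handle",[w.onz(a(*p),.034)[:2] for p in [(358,10),(358,140)]])
print("mat",[w.onz(a(*p),.004)[:2] for p in [(200,504),(486,478)]])
```

```text
[0.4888 0.2179] sides [0.0291, 0.0287, 0.0283, 0.0293] edge yaw [1.581, 1.603] perp [-0.024, 0.006]
[0.414  0.1947] sides [0.042, 0.0414, 0.0429, 0.0427] edge yaw [1.404, 1.435] perp [-0.14, -0.161]
cone [0.48792988 0.21742063 0.044     ] washer [array([0.46729705, 0.2221895 ]), array([0.51022009, 0.21550144]), array([0.49057153, 0.24002834]), array([0.48651307, 0.1963365 ])]
handle [array([0.42819142, 0.28669428]), array([0.42281803, 0.25225123])]
mat [array([0.35019553, 0.13887974]), array([0.44826686, 0.13328005])]
```

```bash
python3 -m inch '[{"delta_pos":[-0.13,-0.08,4],"rotation":[0,0,0]},{"delta_pos":[0,0,4],"rotation":[0,0,0]},{"delta_pos":[0,0,4],"rotation":[0,0,0]},{"delta_pos":[0,0,4],"rotation":[0,0,0]},{"delta_pos":[0,0,3],"rotation":[0,0,0]},{"delta_pos":[0,0,2],"rotation":[0,0,0]},{"delta_pos":[0,0,1.7],"rotation":[0,0,0]},{"delta_pos":[0,0,1],"rotation":[0,0,0]},{"delta_pos":[0,0,0],"rotation":[0,0,0]},{"delta_pos":[0,0,0],"rotation":[0,0,0]}]'
python3 -m inch '[{"delta_pos":[0,0,0],"rotation":[0,0,0]},{"delta_pos":[0,0,0],"rotation":[0,0,0]},{"delta_pos":[0,0,0],"rotation":[0,0,0]},{"delta_pos":[0,0,0],"rotation":[0,0,0]},{"delta_pos":[0,0,0],"rotation":[0,0,0]}]' 3.5
python3 - <<'E'
from h import *
w=Cam("wrist"); 
go([0.414,0.1947,0.014],1.416)
w.save("w17.png")
E
```

```text
time_s: 15.65
eef_pos: [0.4139, 0.1948, 0.0166]
eef_rot: [0.0, 0.76, 0.65, 0.0]
wrist_force: [-0.1, -0.3, 0.9]
opening: 1.002
time_s: 16.15
eef_pos: [0.4139, 0.1949, 0.0171]
eef_rot: [0.0, 0.76, 0.65, 0.0]
wrist_force: [-3.2, -0.5, 6.2]
opening: 0.506
t 16.2 tcp [0.4139 0.1949 0.0171] yaw 1.416 F [-1.4 -0.2  7.7] op 0.506  -> shift cm [-0.02  0.01  0.31] rot [ 0.001 -0.    -0.   ]
```

View pics/w17.png

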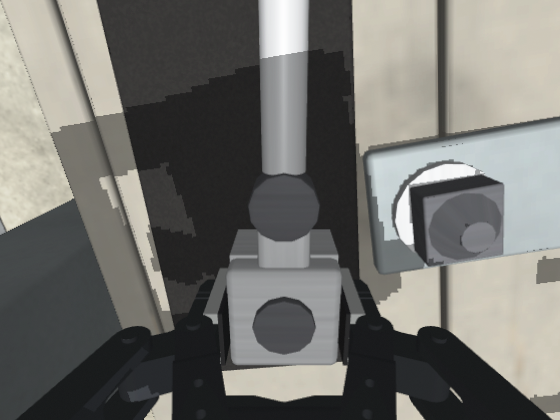

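```bash
python3 -m inch '[{"delta_pos":[0,0,-1],"rotation":[0,0,0]},{"delta_pos":[0,0,-2],"rotation":[0,0,0]},{"delta_pos":[0,0,-2],"rotation":[0,0,0]},{"delta_pos":[0,0,-2],"rotation":[0,0,0]},{"delta_pos":[0,0,0],"rotation":[0,0,-0.08]},{"delta_pos":[0,0,0],"rotation":[0,0,-0.08]},{"delta_pos":[0,0,0],"rotation":[0,0,0]},{"delta_pos":[0,0,0],"rotation":[0,0,0]}]'
python3 - <<'E'
from h import *
w=Cam("wrist"); 
go([0.4885,0.2177,0.08],1.577)
w.save("w18.png")
o=get_obs();print("head ctr", w.onz((284,325),o["eef_pos"][2]-.013+.042), w.proj([.4885,.2177,.034]))
E
```

```text
time_s: 17.0
eef_pos: [0.4128, 0.1946, 0.0861]
eef_rot: [-0.0, 0.706, 0.708, -0.0]
wrist_force: [-1.2, -0.2, -6.5]
opening: 0.505
t 17.05 tcp [0.4129 0.1947 0.086 ] yaw 1.574 F [ 0.6  0.2 -6.5] op 0.506  -> shift cm [2.28 7.56 0.6 ] rot [-0.001  0.    -0.003]
head ctr [0.41332853 0.19305977 0.11504211] [413.46191742 201.87154818]
```

View pics/w18.png

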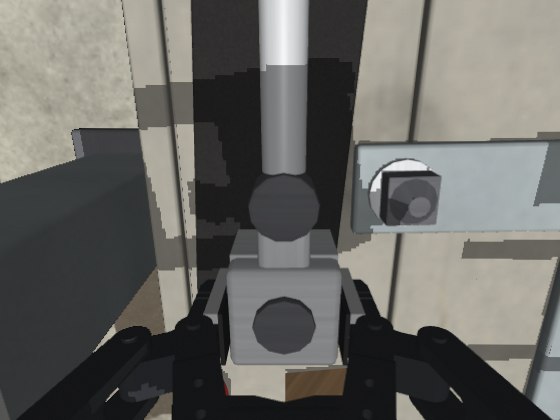

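Run:
```python
from h import *
w=Cam("wrist"); w.save("w19.png",(360,140,460,240),7)
```

```text
(no output)
```

View pics/w19.png

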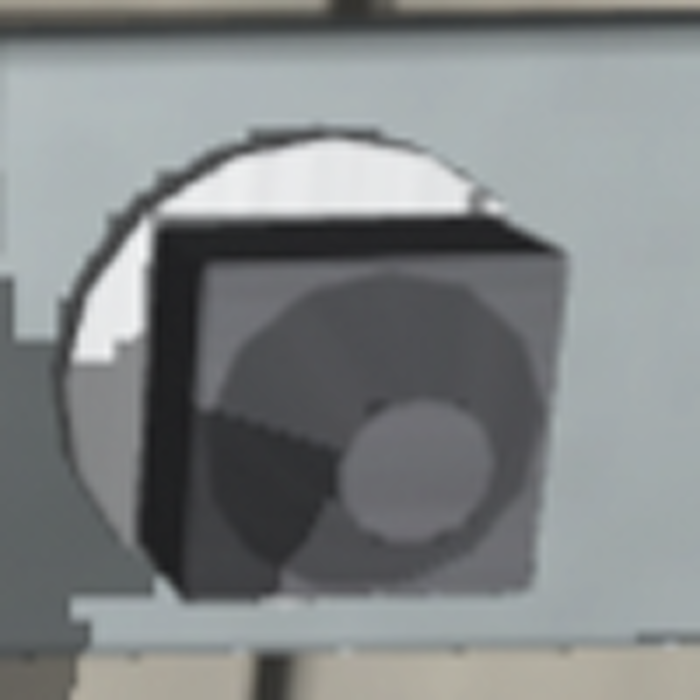

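Run:
```python
from h import *
w=Cam("wrist"); b=lambda u,v:(360+u/7,140+v/7)
Q=np.array([w.onz(b(*p),.034)[:2] for p in [(203,265),(567,253),(533,590),(184,600)]])
print(Q.mean(0),[round(float(np.linalg.norm(Q[i]-Q[i-1])),4) for i in range(4)],np.arctan2(*(Q[0]-Q[3])[::-1]),np.arctan2(*(Q[1]-Q[2])[::-1]),np.arctan2(*(Q[1]-Q[0])[::-1]),np.arctan2(*(Q[2]-Q[3])[::-1]))
print(w.onz(b(418,470),.044))
```

```text
[0.48839381 0.21797019] [0.0292, 0.0293, 0.0292, 0.0294] 1.6174535875405927 1.6227978102857918 0.03678828478928007 0.035395226396265383
[0.48861912 0.21784064 0.044     ]
```

```bash
python3 -m inch '[{"delta_pos":[0.6,1.8,0],"rotation":[0,0,0]},{"delta_pos":[0.6,2,0],"rotation":[0,0,0]},{"delta_pos":[0.6,2,0],"rotation":[0,0,0]},{"delta_pos":[0.6,1.75,0],"rotation":[0,0,-0.035]},{"delta_pos":[0,0,1],"rotation":[0,0,0]},{"delta_pos":[0,0,1],"rotation":[0,0,0]},{"delta_pos":[0,0,0],"rotation":[0,0,0]},{"delta_pos":[0,0,0],"rotation":[0,0,0]}]'
python3 - <<'E'
from h import *
w=Cam("wrist"); 
go([0.4884,0.2184,0.031],1.61)
w.save("w20.png");Cam("scene").save("s20.png",(150,220,290,330),5)
E
```

```text
time_s: 17.95
eef_pos: [0.4874, 0.2188, 0.0653]
eef_rot: [-0.001, 0.693, 0.721, -0.001]
wrist_force: [-0.7, -0.6, -5.4]
opening: 0.503
t 18.0 tcp [0.488  0.2189 0.0659] yaw 1.611 F [-0.6 -0.  -5.8] op 0.507  -> shift cm [-0.06  0.04  3.49] rot [-0.001  0.     0.001]
```

View pics/w20.png

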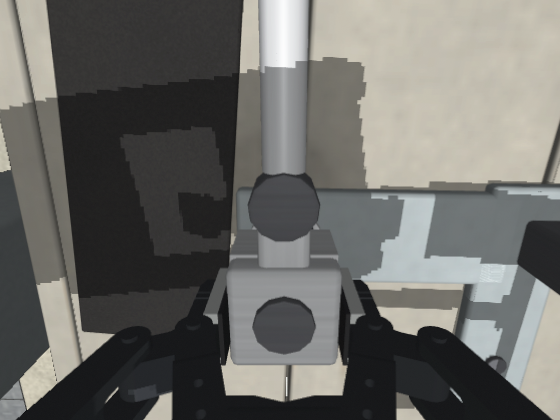

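View pics/s20.png

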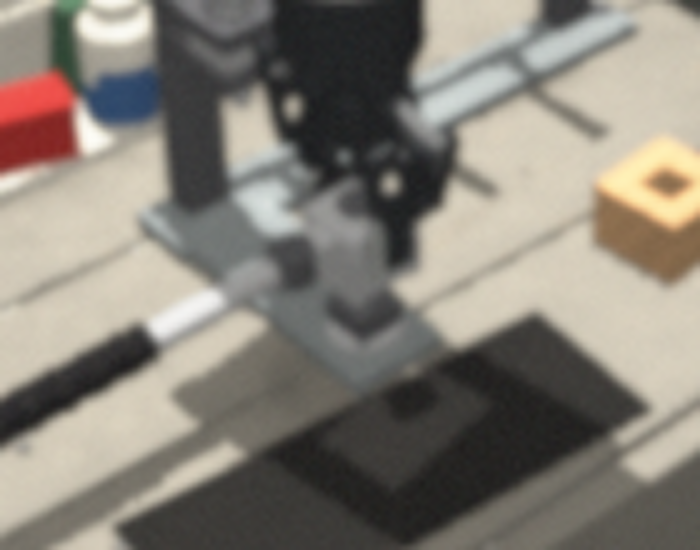

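```bash
python3 -m inch '[{"delta_pos":[-0.05,0.04,0.5],"rotation":[0,0,0]},{"delta_pos":[0,0,0.5],"rotation":[0,0,0]},{"delta_pos":[0,0,0.5],"rotation":[0,0,0]},{"delta_pos":[0,0,0],"rotation":[0,0,0]}]'
python3 -m inch '[{"delta_pos":[0,0,0.4],"rotation":[0,0,0]},{"delta_pos":[0,0,0.4],"rotation":[0,0,0]},{"delta_pos":[0,0,0],"rotation":[0,0,0]}]'
python3 -m inch '[{"delta_pos":[0,0,0.4],"rotation":[0,0,0]},{"delta_pos":[0,0,0.4],"rotation":[0,0,0]},{"delta_pos":[0,0,0],"rotation":[0,0,0]}]'
```

```text
time_s: 18.45
eef_pos: [0.4884, 0.2184, 0.0502]
eef_rot: [-0.001, 0.693, 0.721, -0.001]
wrist_force: [-0.0, -0.9, -5.5]
opening: 0.506
time_s: 18.75
eef_pos: [0.4887, 0.2185, 0.0426]
eef_rot: [-0.0, 0.693, 0.721, -0.0]
wrist_force: [-0.2, -0.8, -5.5]
opening: 0.504
time_s: 19.05
eef_pos: [0.4887, 0.2185, 0.0346]
eef_rot: [-0.0, 0.693, 0.721, -0.001]
wrist_force: [0.5, -0.8, -6.1]
opening: 0.504
```

```bash
python3 -m inch '[{"delta_pos":[0,0,0.3],"rotation":[0,0,0]},{"delta_pos":[0,0,0],"rotation":[0,0,0]},{"delta_pos":[0,0,0],"rotation":[0,0,0]}]'
python3 -m inch '[{"delta_pos":[0,0,0],"rotation":[0,0,0]},{"delta_pos":[0,0,0],"rotation":[0,0,0]},{"delta_pos":[0,0,0],"rotation":[0,0,0]},{"delta_pos":[0,0,0],"rotation":[0,0,0]}]' 6
python3 -m inch '[{"delta_pos":[0,0,-2],"rotation":[0,0,0]},{"delta_pos":[0,0,-4],"rotation":[0,0,0]},{"delta_pos":[0,0,-4],"rotation":[0,0,0]},{"delta_pos":[0,0,-4],"rotation":[0,0,0]},{"delta_pos":[0,0,-4],"rotation":[0,0,0]},{"delta_pos":[0,0,0],"rotation":[0,0,0]},{"delta_pos":[0,0,0],"rotation":[0,0,0]}]'
python3 - <<'E'
from h import *
w=Cam("wrist"); 
go([0.4884,0.2184,0.031],1.571)
w.save("w21.png");Cam("scene").save("s21.png",(150,220,290,330),5)
E
```

```text
time_s: 19.35
eef_pos: [0.4892, 0.2186, 0.0322]
eef_rot: [-0.0, 0.693, 0.721, -0.0]
wrist_force: [-0.5, -0.3, -5.4]
opening: 0.507
time_s: 19.75
eef_pos: [0.4898, 0.2188, 0.0328]
eef_rot: [0.0, 0.693, 0.721, 0.001]
wrist_force: [0.2, -0.1, -0.3]
opening: 0.706
time_s: 20.45
eef_pos: [0.49, 0.2188, 0.2136]
eef_rot: [0.001, 0.693, 0.721, 0.001]
wrist_force: [-0.0, 0.2, -0.9]
opening: 0.705
t 20.5 tcp [0.489  0.2186 0.212 ] yaw 1.611 F [-0.6 -0.   0.2] op 0.702  -> shift cm [-1.00e-02 -6.00e-02  1.81e+01] rot [-0.    0.    0.04]
```

View pics/w21.png

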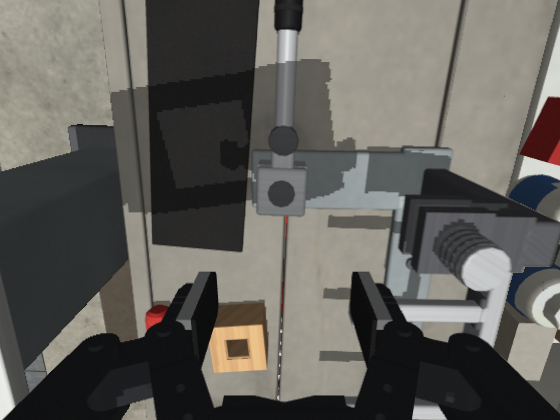

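View pics/s21.png

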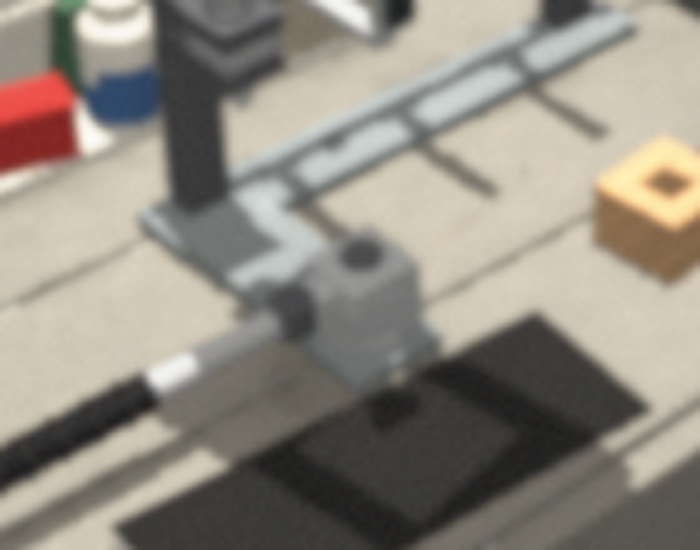

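Run:
```python
from h import *
w=Cam("wrist"); c=w.onz((281,193),.060)
a=w.onz((287,60),.048); b=w.onz((284,120),.048)
print(c,a,b,np.arctan2(*(a-b)[1::-1]),np.arctan2(*(a-c)[1::-1]))
th=np.arctan2(*(a-c)[1::-1])
A=np.array([.4885,.2179]); P=A+.175*np.array([np.cos(th),np.sin(th)])
print(P); go([P[0],P[1],.15],th)
```

```text
[0.48613819 0.21845647 0.06      ] [0.48678216 0.3259055  0.048     ] [0.48627042 0.27928606 0.048     ] 1.5598196688721642 1.564803073868415
[0.48954881 0.39289686]
t 20.6 tcp [0.4882 0.2184 0.2106] yaw 1.611 F [-0.6 -0.1  0. ] op 0.708  -> shift cm [17.43  0.85  6.05] rot [-0.003  0.     0.046]
```

```bash
python3 -m inch '[{"delta_pos":[3,0.1,0],"rotation":[0,0,0]},{"delta_pos":[3.5,0.1,1],"rotation":[0,0,0]},{"delta_pos":[3.5,0.1,1],"rotation":[0,0,0]},{"delta_pos":[3.5,0.1,1],"rotation":[0,0,0]},{"delta_pos":[3,0.1,1],"rotation":[0,0,0.03]},{"delta_pos":[0.9,0.1,1],"rotation":[0,0,0]},{"delta_pos":[0,0,0],"rotation":[0,0,0]},{"delta_pos":[0,0,0],"rotation":[0,0,0]}]' 5
python3 - <<'E'
from h import *
w=Cam("wrist"); 
go([0.4895,0.3929,0.03],1.571)
w.save("w22.png",pts=[[.4895,.3929,.048],[.4895,.44,.048]])
E
```

```text
time_s: 21.4
eef_pos: [0.4881, 0.3916, 0.1611]
eef_rot: [-0.0, 0.703, 0.711, -0.001]
wrist_force: [-0.5, -0.1, -0.3]
opening: 0.584
t 21.45 tcp [0.4886 0.3915 0.1619] yaw 1.58 F [-0.3  0.4 -0.4] op 0.591  -> shift cm [ 0.15  0.1  13.19] rot [-0.001  0.001  0.009]
```

View pics/w22.png

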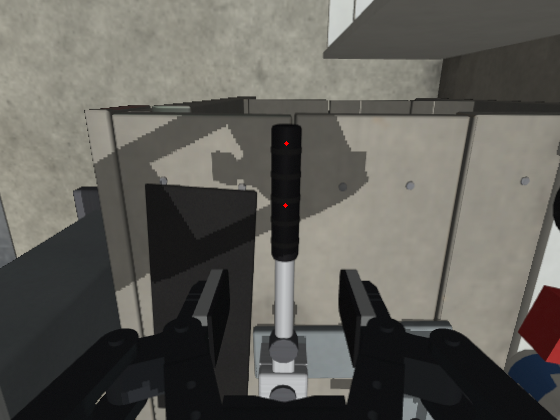

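Run:
```python
from h import *
w=Cam("wrist"); print("red box corner",w.onz((521,334),0.02), w.onz((541,287),0.03),"shelf edge",w.onz((548,255),0.0), w.onz((548,200),0))
A=np.array([.4885,.2179])
for t in (.5,.7,.9,1.1): print(t,A+.175*np.array([np.sin(t),np.cos(t)]),A+.23*np.array([np.sin(t),np.cos(t)]))
```

```text
red box corner [0.72013712 0.25446121 0.02      ] [0.71820502 0.3124363  0.03      ] shelf edge [0.7414432  0.32943882 0.        ] [0.72755308 0.38410955 0.        ]
0.5 [0.57239947 0.37147695] [0.59876787 0.41974399]
0.7 [0.6012381  0.35174738] [0.63667007 0.3938137 ]
0.9 [0.62558221 0.32668174] [0.66866519 0.36087029]
1.1 [0.64446129 0.29727932] [0.69347769 0.32222711]
```

```bash
python3 -m inch '[{"delta_pos":[0.15,0.08,4],"rotation":[0,0,0]},{"delta_pos":[0,0,4],"rotation":[0,0,0]},{"delta_pos":[0,0,3],"rotation":[0,0,0]},{"delta_pos":[0,0,2],"rotation":[0,0,0]},{"delta_pos":[0,0,0],"rotation":[0,0,0]},{"delta_pos":[0,0,0],"rotation":[0,0,0]}]'
python3 -m inch '[{"delta_pos":[0,0,0],"rotation":[0,0,0]},{"delta_pos":[0,0,0],"rotation":[0,0,0]},{"delta_pos":[0,0,0],"rotation":[0,0,0]}]' 3.2
python3 - <<'E'
from h import *
w=Cam("wrist"); 
go([0.4895,0.3929,0.03],1.571)
w.save("w23.png")
E
```

```text
time_s: 22.1
eef_pos: [0.4901, 0.3937, 0.0332]
eef_rot: [0.0, 0.704, 0.71, 0.0]
wrist_force: [0.7, 0.5, 0.8]
opening: 0.585
time_s: 22.4
eef_pos: [0.4902, 0.3946, 0.0337]
eef_rot: [0.0, 0.704, 0.711, 0.001]
wrist_force: [0.5, 0.9, -0.4]
opening: 0.376
t 22.45 tcp [0.4899 0.3945 0.0334] yaw 1.581 F [-1.   0.1  1.1] op 0.377  -> shift cm [-0.16 -0.04  0.34] rot [ 0.002 -0.001  0.01 ]
```

View pics/w23.png

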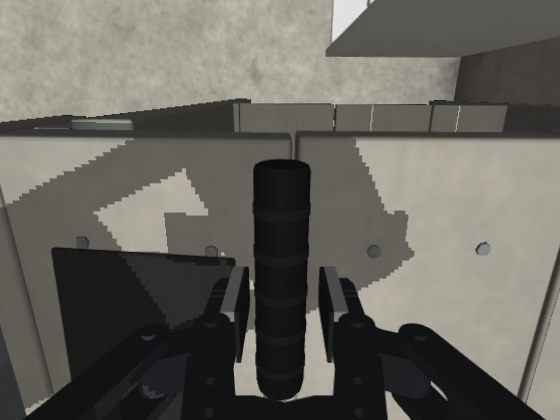

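```bash
python3 -m inch '[{"delta_pos":[0,0.5,0],"rotation":[0,0,0]},{"delta_pos":[-0.03,1.05,0],"rotation":[0,0,0.06]},{"delta_pos":[-0.03,1.05,0],"rotation":[0,0,0.06]},{"delta_pos":[-0.03,1.05,0],"rotation":[0,0,0.06]},{"delta_pos":[-0.03,1.05,0],"rotation":[0,0,0.06]},{"delta_pos":[-0.03,1.05,0],"rotation":[0,0,0.06]},{"delta_pos":[0,0,0],"rotation":[0,0,0]}]'
cat > tr.py <<'E'
from h import *
o=get_obs(); A=np.array([.4885,.2179]); M=q2R(o["eef_rot"])
d=o["eef_pos"][:2]-A; f=M.inv().apply(o["wrist_force"])
print("r",round(np.linalg.norm(d),4),"th",round(np.arctan2(d[1],d[0]),3),"yaw",round(yawof(o),3),"toolF",np.round(f,1),"z",round(o["eef_pos"][2],4), "radial dir in tool", np.round(M.inv().apply([*d,0])[:2]/np.linalg.norm(d),3))
E
python3 tr.py
```

```text
time_s: 23.15
eef_pos: [0.5471, 0.3865, 0.0321]
eef_rot: [0.0, 0.802, 0.597, -0.0]
wrist_force: [-0.2, -0.4, 0.4]
opening: 0.376
r 0.1785 th 1.236 yaw 1.279 toolF [-0.5 -0.1 -0.4] z 0.0321 radial dir in tool [0.999 0.043]
```

Run:
```python
from h import *
w=Cam("wrist"); w.save("w24.png")
```

```text
(no output)
```

View pics/w24.png

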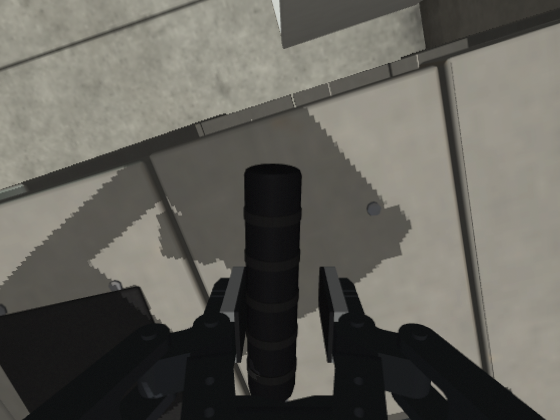

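```bash
python3 -m inch '[{"delta_pos":[-0.05,0.7,0],"rotation":[0,0,0.04]},{"delta_pos":[-0.05,0.7,0],"rotation":[0,0,0.04]},{"delta_pos":[-0.05,0.7,0],"rotation":[0,0,0.04]},{"delta_pos":[0,0,0],"rotation":[0,0,0]}]'; python3 tr.py
python3 -m inch '[{"delta_pos":[-0.02,0.35,0],"rotation":[0,0,0.02]},{"delta_pos":[-0.02,0.35,0],"rotation":[0,0,0.02]},{"delta_pos":[0,0,0],"rotation":[0,0,0]}]'; python3 tr.py
```

```text
time_s: 23.6
eef_pos: [0.5656, 0.3789, 0.0323]
eef_rot: [-0.0, 0.836, 0.549, 0.0]
wrist_force: [-1.8, 1.1, -0.9]
opening: 0.378
r 0.1785 th 1.124 yaw 1.162 toolF [ 0.3 -2.1  0.9] z 0.0323 radial dir in tool [0.999 0.037]
time_s: 23.9
eef_pos: [0.5719, 0.3756, 0.0323]
eef_rot: [-0.0, 0.847, 0.531, 0.0]
wrist_force: [-1.0, 1.0, 0.4]
opening: 0.371
r 0.1784 th 1.084 yaw 1.121 toolF [ 0.4 -1.4 -0.4] z 0.0323 radial dir in tool [0.999 0.036]
```

```bash
for i in 1; do python3 -m inch '[{"delta_pos":[-0.02,0.35,0],"rotation":[0,0,0.02]},{"delta_pos":[-0.02,0.35,0],"rotation":[0,0,0.02]},{"delta_pos":[0,0,0],"rotation":[0,0,0]}]' >/dev/null; python3 tr.py; done
python3 -m inch '[{"delta_pos":[-0.02,0.35,0],"rotation":[0,0,0.02]},{"delta_pos":[-0.02,0.35,0],"rotation":[0,0,0.02]},{"delta_pos":[0,0,0],"rotation":[0,0,0]}]' >/dev/null; python3 tr.py
```

```text
r 0.1784 th 1.042 yaw 1.08 toolF [ 1.1 -2.3  0.6] z 0.0324 radial dir in tool [0.999 0.038]
r 0.1783 th 1.002 yaw 1.039 toolF [ 1.3 -0.8 -1. ] z 0.0324 radial dir in tool [0.999 0.037]
```

```bash
python3 -m inch '[{"delta_pos":[-0.02,0.35,0],"rotation":[0,0,0.02]},{"delta_pos":[-0.02,0.35,0],"rotation":[0,0,0.02]},{"delta_pos":[0,0,0],"rotation":[0,0,0]}]' >/dev/null; python3 tr.py
```

```text
r 0.1781 th 0.963 yaw 0.999 toolF [ 1.3 -1.6 -0.2] z 0.0324 radial dir in tool [0.999 0.036]
```

```bash
python3 -m inch '[{"delta_pos":[-0.02,0.5,0],"rotation":[0,0,0.03]},{"delta_pos":[0,0,0],"rotation":[0,0,0]}]' >/dev/null; python3 tr.py
```

```text
r 0.178 th 0.935 yaw 0.969 toolF [ 0.5 -1.3  0.2] z 0.0323 radial dir in tool [0.999 0.034]
```

```bash
python3 -m inch '[{"delta_pos":[-0.02,0.5,0],"rotation":[0,0,0.03]},{"delta_pos":[0,0,0],"rotation":[0,0,0]}]' >/dev/null; python3 tr.py
```

```text
r 0.178 th 0.906 yaw 0.939 toolF [ 0.8 -0.7  0.4] z 0.0323 radial dir in tool [0.999 0.033]
```

```bash
python3 -m inch '[{"delta_pos":[-0.02,0.5,0],"rotation":[0,0,0.03]},{"delta_pos":[0,0,0],"rotation":[0,0,0]}]' >/dev/null; python3 tr.py
```

```text
r 0.178 th 0.878 yaw 0.909 toolF [-0.5 -1.3 -0.1] z 0.0323 radial dir in tool [1.    0.031]
```

Run:
```python
from h import *
w=Cam("wrist"); w.save("w25.png"); Cam("scene").save("s25.png",(120,200,300,330),4)
```

```text
(no output)
```

View pics/w25.png

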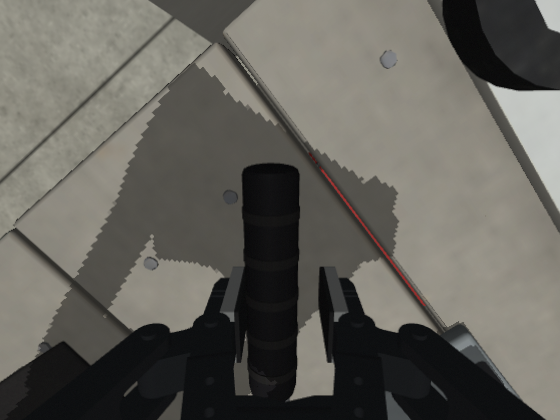

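View pics/s25.png

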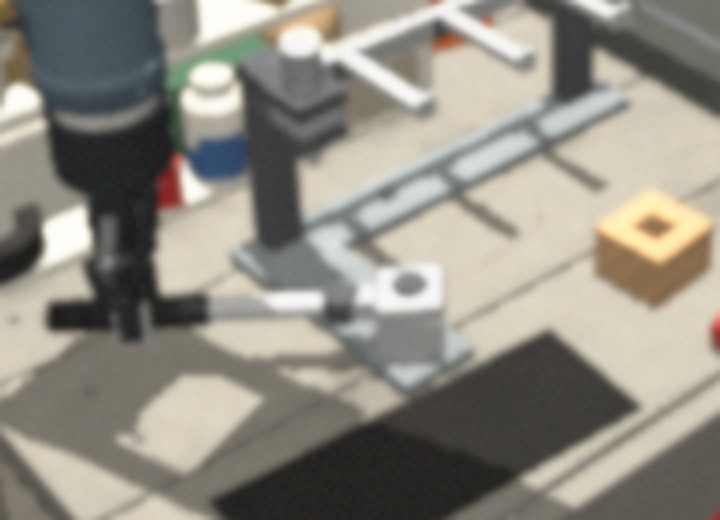

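```bash
python3 -m inch '[{"delta_pos":[-0.01,0.4,0],"rotation":[0,0,0.024]},{"delta_pos":[0,0,0],"rotation":[0,0,0]}]' >/dev/null; python3 tr.py
```

```text
r 0.178 th 0.858 yaw 0.886 toolF [-0.8 -0.8  0. ] z 0.0322 radial dir in tool [1.    0.028]
```

```bash
python3 -m inch '[{"delta_pos":[-0.01,0.4,0],"rotation":[0,0,0.024]},{"delta_pos":[0,0,0],"rotation":[0,0,0]}]' >/dev/null; python3 tr.py
```

```text
r 0.1781 th 0.835 yaw 0.861 toolF [-1.7 -1.2  0.5] z 0.0322 radial dir in tool [1.    0.026]
```

```bash
python3 -m inch '[{"delta_pos":[-0.01,0.4,0],"rotation":[0,0,0.024]},{"delta_pos":[0,0,0],"rotation":[0,0,0]}]' >/dev/null; python3 tr.py
```

```text
r 0.1782 th 0.812 yaw 0.837 toolF [-1.7 -1.5 -0.1] z 0.0323 radial dir in tool [1.    0.025]
```

```bash
python3 -m inch '[{"delta_pos":[-0.01,0.4,0],"rotation":[0,0,0.024]},{"delta_pos":[0,0,0],"rotation":[0,0,0]}]' >/dev/null; python3 tr.py
```

```text
r 0.1784 th 0.79 yaw 0.813 toolF [-1.6 -1.4  0.3] z 0.0323 radial dir in tool [1.    0.024]
```

```bash
python3 -m inch '[{"delta_pos":[-0.04,0.4,0],"rotation":[0,0,0.024]},{"delta_pos":[0,0,0],"rotation":[0,0,0]}]' >/dev/null; python3 tr.py
```

```text
r 0.1783 th 0.767 yaw 0.789 toolF [-0.3 -1.3 -0.5] z 0.0325 radial dir in tool [1.    0.022]
```

```bash
python3 -m inch '[{"delta_pos":[-0.04,0.4,0],"rotation":[0,0,0.024]},{"delta_pos":[0,0,0],"rotation":[0,0,0]}]' >/dev/null; python3 tr.py
```

```text
r 0.1782 th 0.746 yaw 0.765 toolF [ 0.5 -2.5  1.1] z 0.0325 radial dir in tool [1.   0.02]
```

```bash
python3 -m inch '[{"delta_pos":[-0.04,0.4,0],"rotation":[0,0,0.024]},{"delta_pos":[0,0,0],"rotation":[0,0,0]}]' >/dev/null; python3 tr.py
python3 - <<'E'
from h import *
Cam("scene").save("s26.png",(120,200,300,330),4)
E
```

```text
r 0.178 th 0.727 yaw 0.741 toolF [ 1.9 -4.6 -0.3] z 0.0325 radial dir in tool [1.    0.014]
```

View pics/s26.png

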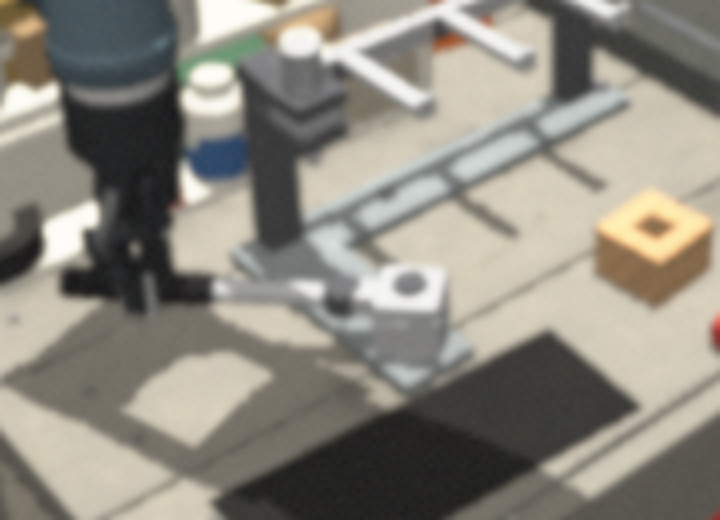

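```bash
python3 -m inch '[{"delta_pos":[-0.01,0.2,0],"rotation":[0,0,0.012]},{"delta_pos":[0,0,0],"rotation":[0,0,0]}]' >/dev/null; python3 tr.py
```

```text
r 0.1779 th 0.719 yaw 0.73 toolF [ 2.3 -6.6 -0.8] z 0.0324 radial dir in tool [1.    0.011]
```

```bash
python3 -m inch '[{"delta_pos":[-0.01,0.2,0],"rotation":[0,0,0.012]},{"delta_pos":[0,0,0],"rotation":[0,0,0]}]' >/dev/null; python3 tr.py
```

```text
r 0.1779 th 0.711 yaw 0.718 toolF [ 1.6 -7.7 -0.6] z 0.0324 radial dir in tool [1.    0.007]
```

```bash
python3 -m inch '[{"delta_pos":[-0.01,0.15,0],"rotation":[0,0,0.008]},{"delta_pos":[0,0,0],"rotation":[0,0,0]}]' >/dev/null; python3 tr.py
```

```text
r 0.1779 th 0.705 yaw 0.711 toolF [ 1.9 -9.3 -0. ] z 0.0324 radial dir in tool [1.    0.005]
```

```bash
python3 -m inch '[{"delta_pos":[-0.01,0.15,0],"rotation":[0,0,0.008]},{"delta_pos":[0,0,0],"rotation":[0,0,0]}]' >/dev/null; python3 tr.py
```

```text
r 0.1779 th 0.697 yaw 0.703 toolF [ 2.5 -8.6 -1.4] z 0.0324 radial dir in tool [1.    0.006]
```

```bash
python3 -m inch '[{"delta_pos":[-0.01,0.15,0],"rotation":[0,0,0.008]},{"delta_pos":[0,0,0],"rotation":[0,0,0]}]' >/dev/null; python3 tr.py
```

```text
r 0.1779 th 0.688 yaw 0.695 toolF [ 2.  -8.8 -0.9] z 0.0325 radial dir in tool [1.    0.007]
```

```bash
python3 -m inch '[{"delta_pos":[-0.01,0.15,0],"rotation":[0,0,0.008]},{"delta_pos":[0,0,0],"rotation":[0,0,0]}]' >/dev/null; python3 tr.py
```

```text
r 0.1779 th 0.678 yaw 0.686 toolF [ 1.7 -8.3 -1.2] z 0.0326 radial dir in tool [1.    0.008]
```

```bash
python3 -m inch '[{"delta_pos":[-0.01,0.15,0],"rotation":[0,0,0.008]},{"delta_pos":[0,0,0],"rotation":[0,0,0]}]' >/dev/null; python3 tr.py
```

```text
r 0.178 th 0.669 yaw 0.678 toolF [ 3.4 -7.6 -0.2] z 0.0326 radial dir in tool [1.    0.009]
```

```bash
python3 -m inch '[{"delta_pos":[-0.01,0.15,0],"rotation":[0,0,0.008]},{"delta_pos":[0,0,0],"rotation":[0,0,0]}]' >/dev/null; python3 tr.py
```

```text
r 0.178 th 0.66 yaw 0.67 toolF [ 3.  -7.9 -0.6] z 0.0326 radial dir in tool [1.   0.01]
```

```bash
python3 -m inch '[{"delta_pos":[-0.01,0.15,0],"rotation":[0,0,0.008]},{"delta_pos":[0,0,0],"rotation":[0,0,0]}]' >/dev/null; python3 tr.py
python3 - <<'E'
from h import *
Cam("scene").save("s27.png",(120,200,300,330),4)
E
```

```text
r 0.178 th 0.651 yaw 0.662 toolF [ 3.1 -7.4 -0. ] z 0.0327 radial dir in tool [1.    0.012]
```

View pics/s27.png

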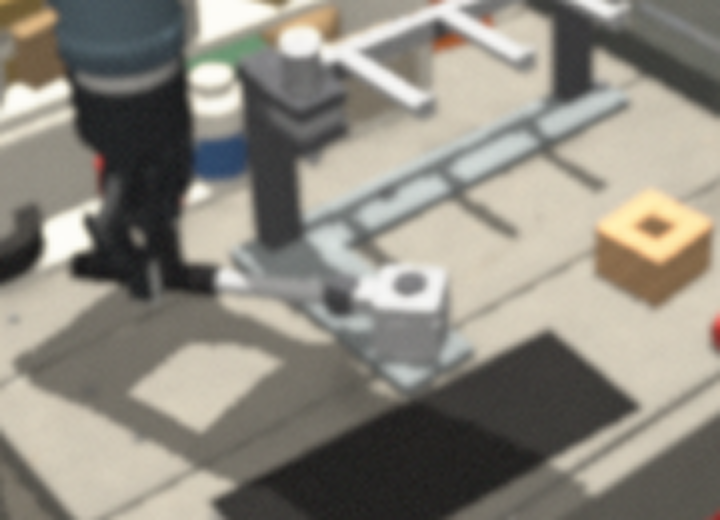

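```bash
python3 -m inch '[{"delta_pos":[-0.01,0.2,0],"rotation":[0,0,0.012]},{"delta_pos":[0,0,0],"rotation":[0,0,0]}]' >/dev/null; python3 tr.py
python3 - <<'E'
from h import *
Cam("top").save("t27.png",(180,180,300,300),6);Cam("wrist").save("w27.png")
E
```

```text
r 0.178 th 0.638 yaw 0.65 toolF [ 3.9 -6.5 -0.2] z 0.0327 radial dir in tool [1.    0.012]
```

View pics/t27.png

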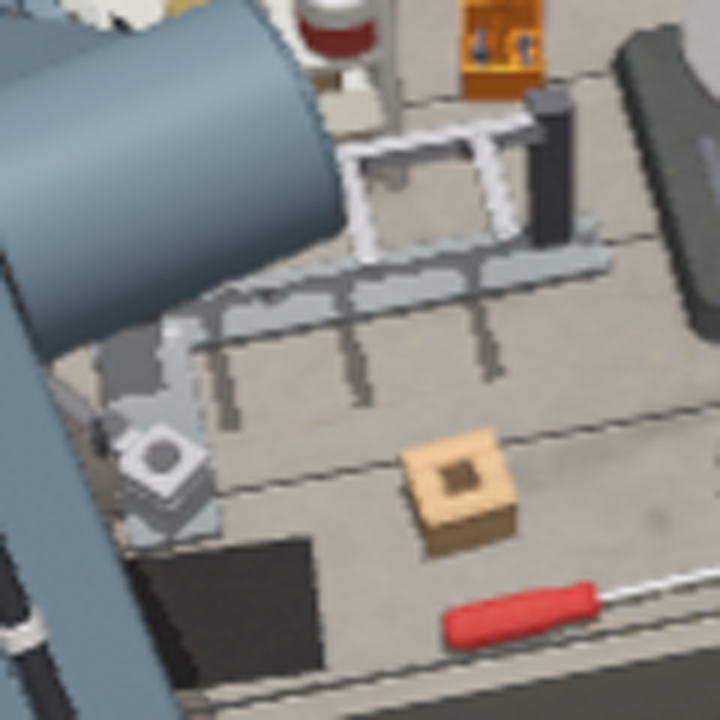

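View pics/w27.png

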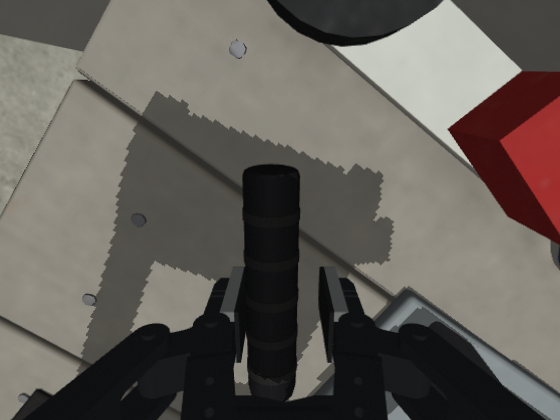

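```bash
python3 -m inch '[{"delta_pos":[0,-0.4,0],"rotation":[0,0,-0.02]},{"delta_pos":[0,-0.4,0],"rotation":[0,0,-0.02]},{"delta_pos":[0,-0.4,0],"rotation":[0,0,-0.02]},{"delta_pos":[0,-0.4,0],"rotation":[0,0,-0.02]},{"delta_pos":[0,0,0],"rotation":[0,0,0]}]' 3.2; python3 tr.py
python3 -m inch '[{"delta_pos":[0,-0.2,0],"rotation":[0,0,0]},{"delta_pos":[0,0,0],"rotation":[0,0,0]},{"delta_pos":[0,0,0],"rotation":[0,0,0]},{"delta_pos":[0,0,0],"rotation":[0,0,0]}]' 5; python3 tr.py
python3 - <<'E'
from h import *
Cam("wrist").save("w28.png")
E
```

```text
time_s: 29.6
eef_pos: [0.6212, 0.3357, 0.0326]
eef_rot: [-0.0, 0.934, 0.358, 0.001]
wrist_force: [-0.3, 5.9, 0.3]
opening: 0.375
r 0.1775 th 0.726 yaw 0.731 toolF [ 3.7 -4.5 -0.3] z 0.0326 radial dir in tool [1.    0.005]
time_s: 30.0
eef_pos: [0.6201, 0.3357, 0.0322]
eef_rot: [0.0, 0.934, 0.357, -0.0]
wrist_force: [-1.1, 0.5, 0.5]
opening: 0.588
r 0.1766 th 0.73 yaw 0.73 toolF [-0.5 -1.2 -0.5] z 0.0322 radial dir in tool [ 1. -0.]
```

View pics/w28.png

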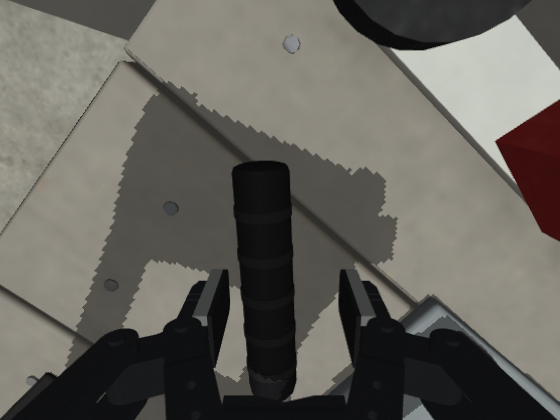

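```bash
python3 -m inch '[{"delta_pos":[0,0.1,-1.5],"rotation":[0,0,0]},{"delta_pos":[0,0,-4],"rotation":[0,0,0]},{"delta_pos":[0,0,-4],"rotation":[0,0,0]},{"delta_pos":[0,0,-4],"rotation":[0,0,0]},{"delta_pos":[-1,0,-4],"rotation":[0,0,0]},{"delta_pos":[-4,0,-3],"rotation":[0,0,0]},{"delta_pos":[-4,0,0],"rotation":[0,0,0]},{"delta_pos":[-4,0,0],"rotation":[0,0,0]},{"delta_pos":[0,0,0],"rotation":[0,0,0]},{"delta_pos":[0,0,0],"rotation":[0,0,0]}]' 8
python3 - <<'E'
from h import *
w=Cam("wrist");w.save("w29.png"); Cam("top").save("t29.png",(140,180,420,300),2.8)
go([0.4885,0.2179,0.25],0.75)
E
```

```text
time_s: 31.05
eef_pos: [0.5237, 0.2484, 0.2389]
eef_rot: [0.0, 0.934, 0.357, 0.001]
wrist_force: [-0.0, 1.2, 0.2]
opening: 0.934
t 31.15 tcp [0.5248 0.2492 0.2386] yaw 0.731 F [-0.5 -0.5  0.1] op 0.937  -> shift cm [-4.79 -0.09 -1.15] rot [ 0.001 -0.002 -0.019]
```

View pics/w29.png

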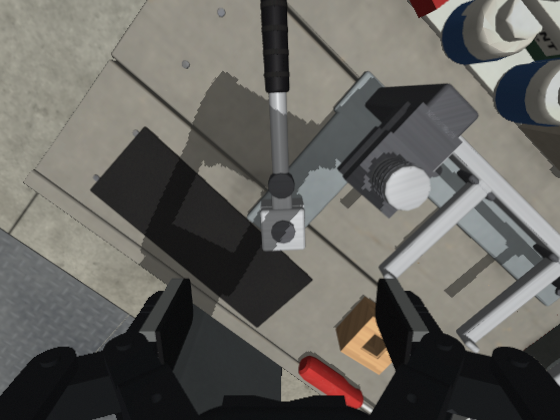

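View pics/t29.png

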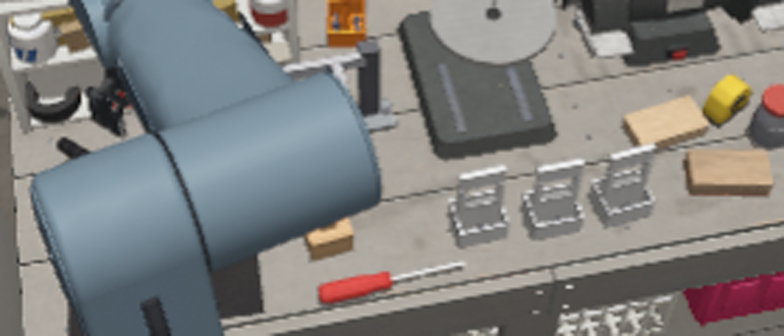

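```bash
python3 -m inch '[{"delta_pos":[0,0,-1],"rotation":[0,0,-0.145]},{"delta_pos":[0,0,-1],"rotation":[0,0,-0.145]},{"delta_pos":[0,0,-1],"rotation":[0,0,-0.145]},{"delta_pos":[0,0,0],"rotation":[0,0,-0.145]},{"delta_pos":[0,0,0],"rotation":[0,0,-0.145]},{"delta_pos":[0,0,0],"rotation":[0,0,-0.145]},{"delta_pos":[0,0,0],"rotation":[0,0,-0.145]},{"delta_pos":[0,0,0],"rotation":[0,0,-0.145]},{"delta_pos":[0,0,0],"rotation":[0,0,-0.145]},{"delta_pos":[0,0,0],"rotation":[0,0,-0.145]}]' 7
python3 -m inch '[{"delta_pos":[0,0,0],"rotation":[0,0,-0.145]},{"delta_pos":[0,0,0],"rotation":[0,0,-0.145]},{"delta_pos":[0,0,0],"rotation":[0,0,-0.145]},{"delta_pos":[0,0,0],"rotation":[0,0,-0.145]},{"delta_pos":[0,0,0],"rotation":[0,0,-0.145]},{"delta_pos":[0,0,0],"rotation":[0,0,-0.145]},{"delta_pos":[0,0,0],"rotation":[0,0,-0.145]},{"delta_pos":[0,0,0],"rotation":[0,0,-0.145]},{"delta_pos":[0,0,0],"rotation":[0,0,-0.145]},{"delta_pos":[0,0,0],"rotation":[0,0,-0.145]}]'
python3 -m inch '[{"delta_pos":[0,0,0],"rotation":[0,0,-0.14]},{"delta_pos":[0,0,0],"rotation":[0,0,-0.14]},{"delta_pos":[0,0,0],"rotation":[0,0,0]},{"delta_pos":[0,0,0],"rotation":[0,0,0]}]'
python3 - <<'E'
from h import *
go([0.4885,0.2179,0.25],3.91)
E
```

```text
time_s: 32.15
eef_pos: [0.5248, 0.2496, 0.2675]
eef_rot: [0.0, 0.459, 0.888, 0.0]
wrist_force: [0.3, -0.4, -0.4]
opening: 0.823
time_s: 33.15
eef_pos: [0.5248, 0.2496, 0.2675]
eef_rot: [0.0, -0.245, 0.969, 0.0]
wrist_force: [-0.1, 0.6, -0.3]
opening: 0.819
time_s: 33.55
eef_pos: [0.5243, 0.2493, 0.2674]
eef_rot: [0.0, -0.374, 0.928, -0.0]
wrist_force: [0.2, -0.0, -0.6]
opening: 0.816
t 33.55 tcp [0.5243 0.2493 0.2674] yaw -2.376 F [ 0.2 -0.  -0.6] op 0.816  -> shift cm [4.76 0.22 1.73] rot [-0.     0.    -0.003]
```

```bash
python3 -m inch '[{"delta_pos":[2.4,0.1,1],"rotation":[0,0,0]},{"delta_pos":[2.4,0.1,1],"rotation":[0,0,0]},{"delta_pos":[0,0,0],"rotation":[0,0,0]},{"delta_pos":[0,0,0],"rotation":[0,0,0]}]'
python3 - <<'E'
from h import *
go([0.4885,0.2179,0.034],3.91)
w=Cam("wrist");w.save("w30.png")
E
```

```text
time_s: 33.95
eef_pos: [0.4882, 0.217, 0.2476]
eef_rot: [0.0, -0.374, 0.927, 0.0]
wrist_force: [0.6, -0.0, 0.5]
opening: 0.818
t 33.95 tcp [0.4882 0.217  0.2476] yaw -2.375 F [ 0.6 -0.   0.5] op 0.818  -> shift cm [-0.07  0.05 21.36] rot [-0.     0.001 -0.002]
```

View pics/w30.png

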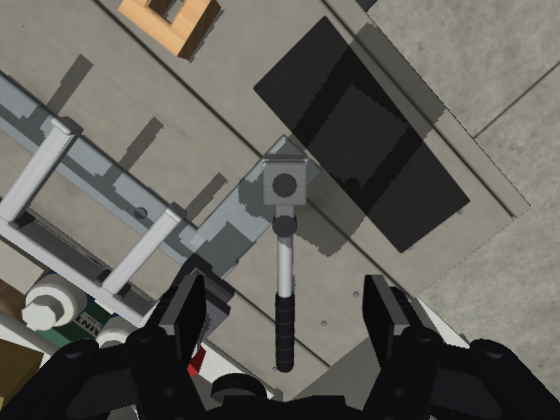

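Run:
```python
from h import *
w=Cam("wrist");w.save("w31.png",(230,140,340,240),7); print(w.proj([.4885,.2179,.060]))
```

```text
[285.00931936 183.21240778]
```

View pics/w31.png

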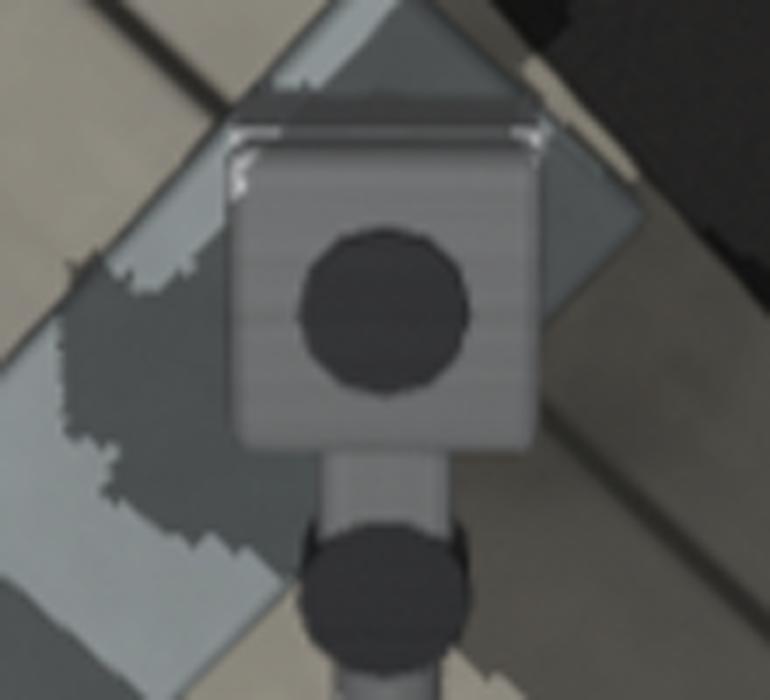

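```bash
python3 -m inch '[{"delta_pos":[-0.1,0.04,4],"rotation":[0,0,0]},{"delta_pos":[0,0,4],"rotation":[0,0,0]},{"delta_pos":[0,0,4],"rotation":[0,0,0]},{"delta_pos":[0,0,3],"rotation":[0,0,0]},{"delta_pos":[0,0,3],"rotation":[0,0,0]},{"delta_pos":[0,0,2],"rotation":[0,0,0]},{"delta_pos":[0,0,1.2],"rotation":[0,0,0]},{"delta_pos":[0,0,0],"rotation":[0,0,0]},{"delta_pos":[0,0,0],"rotation":[0,0,0]}]'
python3 -m inch '[{"delta_pos":[0,0,0],"rotation":[0,0,0]},{"delta_pos":[0,0,0],"rotation":[0,0,0]},{"delta_pos":[0,0,0],"rotation":[0,0,0]},{"delta_pos":[0,0,0],"rotation":[0,0,0]},{"delta_pos":[0,0,0],"rotation":[0,0,0]}]' 3.5
```

```text
time_s: 34.95
eef_pos: [0.4893, 0.2182, 0.0361]
eef_rot: [0.001, -0.375, 0.927, -0.0]
wrist_force: [1.2, 0.1, 0.4]
opening: 0.817
time_s: 35.45
eef_pos: [0.4889, 0.2184, 0.0368]
eef_rot: [0.001, -0.375, 0.927, 0.0]
wrist_force: [-2.2, 1.4, 5.4]
opening: 0.506
```

```bash
python3 -m inch '[{"delta_pos":[0,0,-1],"rotation":[0,0,0]},{"delta_pos":[0,0,-2],"rotation":[0,0,0]},{"delta_pos":[0,0,-2],"rotation":[0,0,0]},{"delta_pos":[0,0,-2],"rotation":[0,0,0]},{"delta_pos":[0,0,0],"rotation":[0,0,-0.1]},{"delta_pos":[0,0,0],"rotation":[0,0,-0.12]},{"delta_pos":[0,0,0],"rotation":[0,0,-0.12]},{"delta_pos":[0,0,0],"rotation":[0,0,-0.12]},{"delta_pos":[0,0,0],"rotation":[0,0,-0.12]},{"delta_pos":[0,0,0],"rotation":[0,0,-0.1]}]'
python3 - <<'E'
from h import *
go([0.414,0.197,0.09],4.59)
Cam("wrist").save("w32.png"); Cam("scene").save("s32.png",(120,200,300,330),4)
E
```

```text
time_s: 36.45
eef_pos: [0.4874, 0.2176, 0.1048]
eef_rot: [-0.001, -0.665, 0.747, 0.0]
wrist_force: [-0.1, 0.3, -6.3]
opening: 0.501
t 36.45 tcp [0.4874 0.2176 0.1048] yaw -1.688 F [-0.1  0.3 -6.3] op 0.501  -> shift cm [2.9  7.04 1.49] rot [ 0.001 -0.001  0.005]
```

View pics/w32.png

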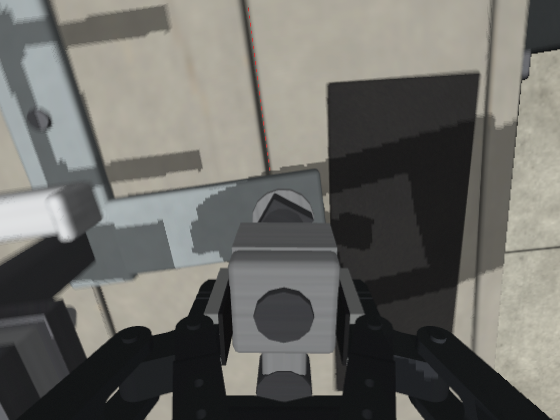

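View pics/s32.png

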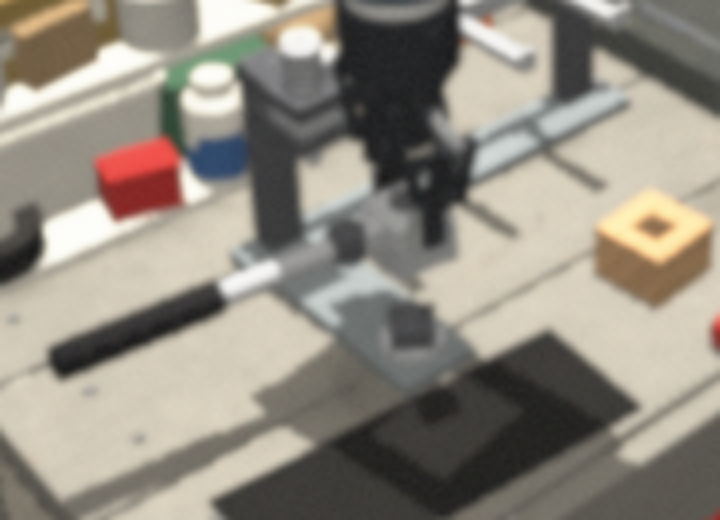

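```bash
python3 -m inch '[{"delta_pos":[0.9,1.8,0],"rotation":[0,0,0]},{"delta_pos":[1,2.6,0],"rotation":[0,0,0]},{"delta_pos":[1,2.6,0],"rotation":[0,0,0]},{"delta_pos":[0,0,2],"rotation":[0,0,0]},{"delta_pos":[0,0,3],"rotation":[0,0,0]},{"delta_pos":[0,0,2],"rotation":[0,0,0]},{"delta_pos":[0,0,0.8],"rotation":[0,0,0]},{"delta_pos":[0,0,0],"rotation":[0,0,0]},{"delta_pos":[0,0,0],"rotation":[0,0,0]}]'
python3 -m inch '[{"delta_pos":[0,0,0.2],"rotation":[0,0,0]},{"delta_pos":[0,0,0.1],"rotation":[0,0,0]},{"delta_pos":[0,0,0],"rotation":[0,0,0]}]'
```

```text
time_s: 37.45
eef_pos: [0.4159, 0.1977, 0.028]
eef_rot: [0.0, -0.663, 0.749, -0.0]
wrist_force: [0.9, -0.2, -5.3]
opening: 0.507
time_s: 37.75
eef_pos: [0.4156, 0.1976, 0.0247]
eef_rot: [0.0, -0.663, 0.749, -0.0]
wrist_force: [-0.9, 0.0, -6.1]
opening: 0.505
```

```bash
python3 -m inch '[{"delta_pos":[0,0,0.1],"rotation":[0,0,0]},{"delta_pos":[0,0,0.1],"rotation":[0,0,0]},{"delta_pos":[0,0,0],"rotation":[0,0,0]}]'
```

```text
time_s: 38.05
eef_pos: [0.4156, 0.1975, 0.0232]
eef_rot: [0.0, -0.663, 0.749, -0.0]
wrist_force: [-3.6, -1.4, 6.5]
opening: 0.502
```

```bash
python3 -m inch '[{"delta_pos":[0,0,0],"rotation":[0,0,0]},{"delta_pos":[0,0,0],"rotation":[0,0,0]},{"delta_pos":[0,0,0],"rotation":[0,0,0]},{"delta_pos":[0,0,0],"rotation":[0,0,0]},{"delta_pos":[0,0,-1.5],"rotation":[0,0,0]},{"delta_pos":[0,0,-4],"rotation":[0,0,0]},{"delta_pos":[0,0,-5],"rotation":[0,0,0]},{"delta_pos":[0,0,-5],"rotation":[0,0,0]},{"delta_pos":[0,0,-5],"rotation":[0,0,0]},{"delta_pos":[0,0,-2],"rotation":[0,0,0]}]' 7
python3 -m inch '[{"delta_pos":[0,0,0],"rotation":[0,0,0.145]},{"delta_pos":[0,0,0],"rotation":[0,0,0.145]},{"delta_pos":[0,0,0],"rotation":[0,0,0.145]},{"delta_pos":[0,0,0],"rotation":[0,0,0.145]},{"delta_pos":[0,0,0],"rotation":[0,0,0.145]},{"delta_pos":[0,0,0],"rotation":[0,0,0.145]},{"delta_pos":[0,0,0],"rotation":[0,0,0.145]},{"delta_pos":[0,0,0],"rotation":[0,0,0.145]},{"delta_pos":[0,0,0],"rotation":[0,0,0.145]},{"delta_pos":[0,0,0],"rotation":[0,0,0.145]}]'
python3 -m inch '[{"delta_pos":[0,0,0],"rotation":[0,0,0.145]},{"delta_pos":[0,0,0],"rotation":[0,0,0.145]},{"delta_pos":[0,0,0],"rotation":[0,0,0.145]},{"delta_pos":[0,0,0],"rotation":[0,0,0.145]},{"delta_pos":[0,0,0],"rotation":[0,0,0.145]},{"delta_pos":[0,0,0],"rotation":[0,0,0.145]},{"delta_pos":[0,0,0],"rotation":[0,0,0.145]},{"delta_pos":[0,0,0],"rotation":[0,0,0.145]},{"delta_pos":[0,0,0],"rotation":[0,0,0.145]},{"delta_pos":[0,0,0],"rotation":[0,0,0.145]}]'
python3 -m inch '[{"delta_pos":[0,0,0],"rotation":[0,0,0.12]},{"delta_pos":[0,0,-3],"rotation":[0,0,0]},{"delta_pos":[0,0,-3],"rotation":[0,0,0]},{"delta_pos":[0,0,0],"rotation":[0,0,0]},{"delta_pos":[0,0,0],"rotation":[0,0,0]}]'
python3 - <<'E'
from h import *
go([0.42,-0.1,0.30],1.571)
Cam("wrist").save("w33.png"); Cam("top").save("t33.png",(140,180,420,300),2.8)
E
```

```text
time_s: 39.05
eef_pos: [0.4175, 0.1981, 0.2529]
eef_rot: [0.004, -0.663, 0.749, -0.002]
wrist_force: [1.0, 0.4, -0.2]
opening: 0.817
time_s: 40.05
eef_pos: [0.4152, 0.1976, 0.2472]
eef_rot: [-0.0, 0.003, 1.0, 0.0]
wrist_force: [0.8, -0.0, 0.6]
opening: 0.819
time_s: 41.05
eef_pos: [0.4152, 0.1976, 0.2472]
eef_rot: [-0.0, 0.666, 0.746, 0.0]
wrist_force: [0.6, -0.6, -0.6]
opening: 0.816
time_s: 41.55
eef_pos: [0.4155, 0.1976, 0.3076]
eef_rot: [0.0, 0.707, 0.707, 0.001]
wrist_force: [0.2, 0.3, -0.8]
opening: 0.819
t 41.55 tcp [0.4155 0.1976 0.3076] yaw 1.571 F [ 0.2  0.3 -0.8] op 0.819  -> shift cm [-29.76   0.45   0.76] rot [ 0.001 -0.    -0.   ]
```

View pics/w33.png

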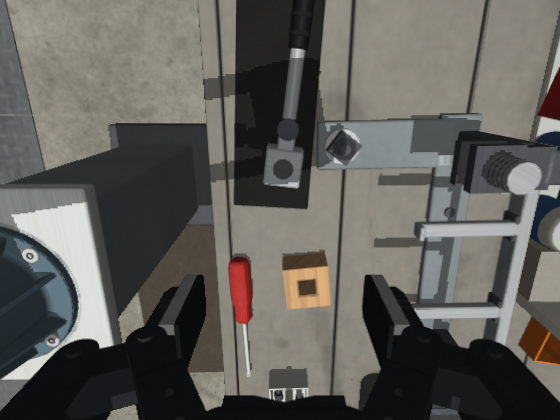

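View pics/t33.png

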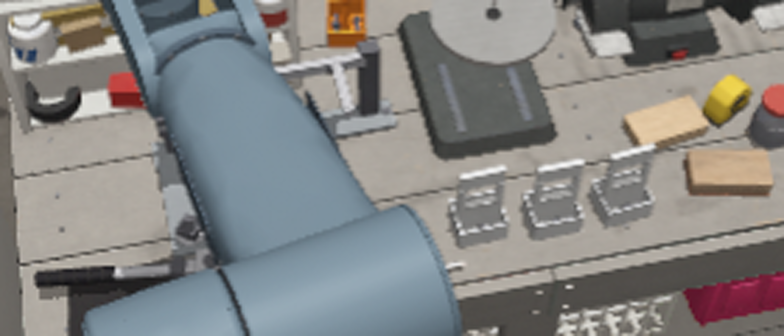

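Run:
```python
from h import *
s=Cam("scene");t=Cam("top"); s.save("s33.png")
print("disc",tri(s,(305,158),t,(316.4,184.6)))
w=Cam("wrist")
for p in [(424,230),(416,312)]: print("tip",w.onz(p,.158))
```

```text
disc (array([ 0.63795027, -0.24536084,  0.19824107]), np.float64(0.0031707891486897734))
tip [0.53980084 0.16421797 0.158     ]
tip [0.54311407 0.07855865 0.158     ]
```

View pics/s33.png

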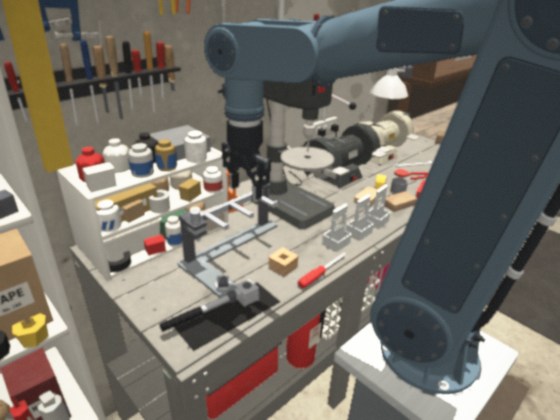

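```bash
python3 -m inch '[{"delta_pos":[-3,0.05,-0.5],"rotation":[0,0,0]},{"delta_pos":[-4.5,0.05,-0.5],"rotation":[0,0,0]},{"delta_pos":[-4.5,0.05,0],"rotation":[0,0,0]},{"delta_pos":[-4.5,0.05,0],"rotation":[0,0,0]},{"delta_pos":[-4.5,0.05,0],"rotation":[0,0,0]},{"delta_pos":[-4.5,0.05,0],"rotation":[0,0,0]},{"delta_pos":[-3,0,0],"rotation":[0,0,0]},{"delta_pos":[0,0,0],"rotation":[0,0,0]},{"delta_pos":[0,0,0],"rotation":[0,0,0]}]' 4
python3 - <<'E'
from h import *
go([0.42,-0.1,0.30],1.571)
w=Cam("wrist");w.save("w34.png")
E
```

```text
time_s: 42.7
eef_pos: [0.4179, -0.0876, 0.3166]
eef_rot: [-0.001, 0.708, 0.706, -0.0]
wrist_force: [-0.4, 0.3, -0.6]
opening: 0.468
t 42.7 tcp [ 0.4179 -0.0876  0.3166] yaw 1.569 F [-0.4  0.3 -0.6] op 0.468  -> shift cm [-1.24  0.21  1.66] rot [-0.001 -0.001 -0.002]
```

View pics/w34.png

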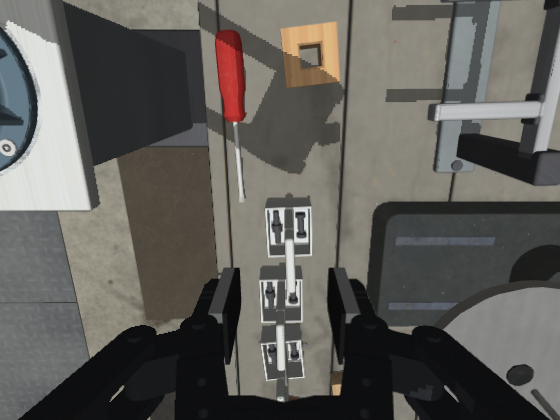

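Run:
```python
from h import *
w=Cam("wrist");w.save("w35.png",(250,185,340,405),2.7);w.save("w35b.png",(255,190,325,310),5);w.save("w35c.png",(410,80,480,140),8)
```

```text
(no output)
```

View pics/w35b.png

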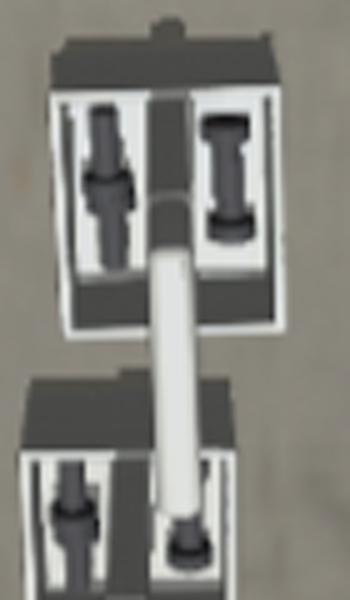

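View pics/w35c.png

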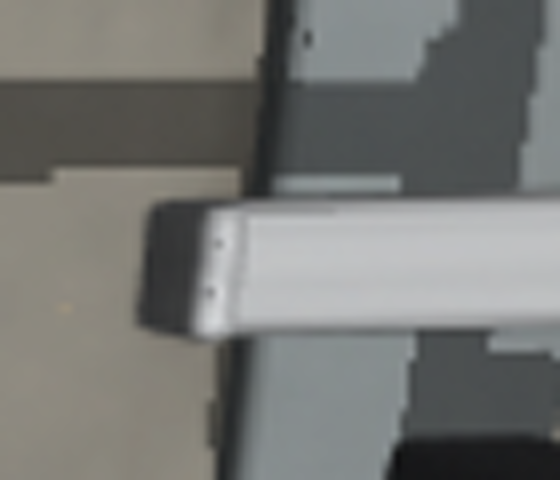

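Run:
```python
from h import *
w=Cam("wrist")
b=lambda u,v:(255+u/5,190+v/5)
Q=[w.onz(b(*p),.132)[:2] for p in [(150,250),(190,250),(200,515),(160,515)]]
print(np.round(Q,4),np.mean(Q,0)); a=(Q[0]+Q[1]-Q[2]-Q[3]); print("len",np.linalg.norm(a)/2,"yaw",np.arctan2(a[1],a[0]))
c=lambda u,v:(410+u/8,80+v/8)
print("tip0",w.onz(c(203,270),.158),[w.onz(c(*p),.158)[:2] for p in[(212,205),(195,335)]])
print("prong dir",[w.onz(c(*p),.150)[:2] for p in[(250,205),(550,198),(240,332),(550,325)]])
go([*np.mean(Q,0),.106],1.571)
```

```text
[[ 0.4198 -0.1455]
 [ 0.4279 -0.1455]
 [ 0.4307 -0.2074]
 [ 0.4221 -0.2074]] [ 0.42512334 -0.17646533]
len 0.061980836340396465 yaw 1.6114988473625194
tip0 [ 0.54403392 -0.02022405  0.158     ] [array([ 0.54402076, -0.01379681]), array([ 0.5441493 , -0.02674933])]
prong dir [array([ 0.55134873, -0.01408418]), array([ 0.58264147, -0.01347878]), array([ 0.55224018, -0.0270689 ]), array([ 0.58504923, -0.0264273 ])]
t 42.85 tcp [ 0.4182 -0.0863  0.317 ] yaw 1.572 F [-0.2 -0.4  0.7] op 0.469  -> shift cm [-9.03  0.69 21.1 ] rot [-0.    -0.001  0.001]
```

```bash
python3 -m inch '[{"delta_pos":[-3,0.2,1],"rotation":[0,0,-0.04]},{"delta_pos":[-3,0.2,3],"rotation":[0,0,0]},{"delta_pos":[-3,0.65,4],"rotation":[0,0,0]},{"delta_pos":[0,0,4],"rotation":[0,0,0]},{"delta_pos":[0,0,4],"rotation":[0,0,0]},{"delta_pos":[0,0,0],"rotation":[0,0,0]},{"delta_pos":[0,0,0],"rotation":[0,0,0]}]'
python3 - <<'E'
from h import *
w=Cam("wrist");w.save("w36.png"); go([.4251,-.1765,.106],1.611)
E
```

```text
time_s: 43.55
eef_pos: [0.4313, -0.1758, 0.1581]
eef_rot: [-0.001, 0.692, 0.722, -0.0]
wrist_force: [0.0, -0.7, 0.8]
opening: 0.47
t 43.6 tcp [ 0.4323 -0.1767  0.1595] yaw 1.612 F [ 1.2 -0.1  0.4] op 0.469  -> shift cm [ 0.06 -0.72  5.35] rot [0.002 0.001 0.001]
```

View pics/w36.png

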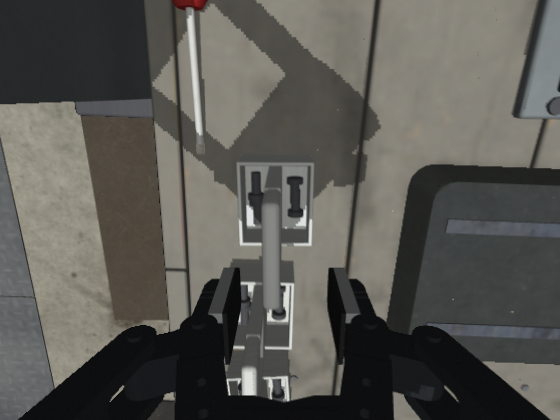

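Run:
```python
from h import *
w=Cam("wrist");w.save("w37.png",(230,180,320,320),4.2)
```

```text
(no output)
```

View pics/w37.png

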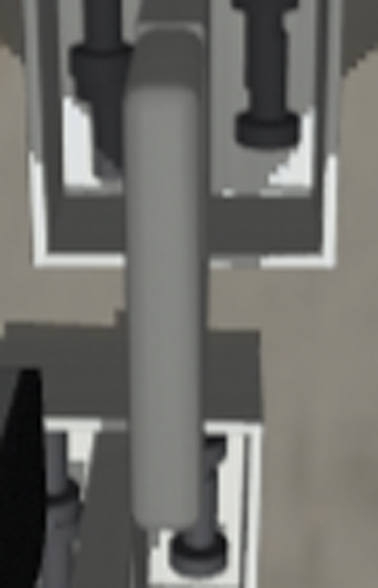

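Run:
```python
from h import *
w=Cam("wrist")
b=lambda u,v:(230+u/4.2,180+v/4.2)
A,B=[w.onz(b(*p),.132)[:2] for p in [(162,85),(166,527)]]
print(A,B,(A+B)/2,np.linalg.norm(A-B),np.arctan2(*(A-B)[::-1])); go([*(A+B)/2,.106],np.arctan2(*(A-B)[::-1]))
```

```text
[ 0.42415312 -0.14640536] [ 0.42642203 -0.20886097] [ 0.42528758 -0.17763316] 0.06249680494867619 1.607108723665411
t 43.7 tcp [ 0.4328 -0.1774  0.1603] yaw 1.612 F [-0.4  0.5 -0.5] op 0.467  -> shift cm [ 0.02 -0.77  5.43] rot [0.004 0.003 0.005]
```

```bash
python3 -m inch '[{"delta_pos":[0,-0.75,0],"rotation":[0,0,0]},{"delta_pos":[0,0,2],"rotation":[0,0,0]},{"delta_pos":[0,0,2],"rotation":[0,0,0]},{"delta_pos":[0,0,1.3],"rotation":[0,0,0]},{"delta_pos":[0,0,0],"rotation":[0,0,0]}]'
python3 -m inch '[{"delta_pos":[0,0,0],"rotation":[0,0,0]},{"delta_pos":[0,0,0],"rotation":[0,0,0]},{"delta_pos":[0,0,0],"rotation":[0,0,0]},{"delta_pos":[0,0,0],"rotation":[0,0,0]},{"delta_pos":[0,0,0],"rotation":[0,0,0]}]' 0
python3 - <<'E'
from h import *
go([.4251,-.1765,.106],1.611); w=Cam("wrist");w.save("w38.png")
E
```

```text
time_s: 44.2
eef_pos: [0.4226, -0.1765, 0.1037]
eef_rot: [-0.001, 0.693, 0.721, -0.0]
wrist_force: [-1.1, 0.8, -0.0]
opening: 0.466
time_s: 44.7
eef_pos: [0.4244, -0.1778, 0.1058]
eef_rot: [0.001, 0.693, 0.721, 0.0]
wrist_force: [-0.2, -0.7, 6.4]
opening: 0.102
t 44.7 tcp [ 0.4244 -0.1778  0.1058] yaw 1.611 F [-0.2 -0.7  6.4] op 0.102  -> shift cm [ 0.13  0.08 -0.02] rot [ 0.002  0.002 -0.   ]
```

View pics/w38.png

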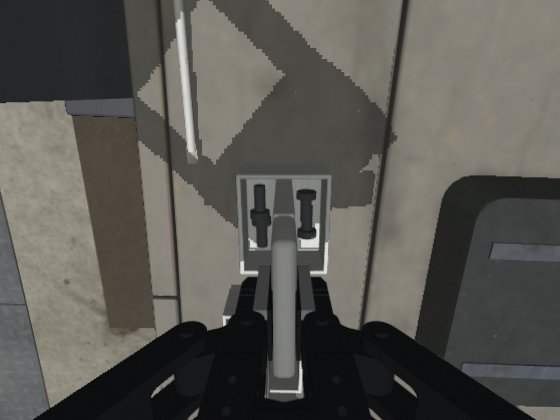

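```bash
python3 -m inch '[{"delta_pos":[0,0,-1],"rotation":[0,0,0]},{"delta_pos":[0,0,-2],"rotation":[0,0,0]},{"delta_pos":[0,0,-2.5],"rotation":[0,0,0]},{"delta_pos":[0,0,-2.5],"rotation":[0,0,0.018]},{"delta_pos":[2,0.4,0],"rotation":[0,0,0]},{"delta_pos":[3.5,0.6,0],"rotation":[0,0,0]},{"delta_pos":[3.5,0.6,0],"rotation":[0,0,0]},{"delta_pos":[3.5,0.6,0],"rotation":[0,0,0]},{"delta_pos":[3.5,0.6,0],"rotation":[0,0,0]},{"delta_pos":[3.5,0.6,0],"rotation":[0,0,0]}]'
python3 -m inch '[{"delta_pos":[3.5,0.6,0],"rotation":[0,0,0]},{"delta_pos":[3.5,0.6,0],"rotation":[0,0,0]},{"delta_pos":[3,0.5,0],"rotation":[0,0,0]},{"delta_pos":[2,0.1,0],"rotation":[0,0,0]},{"delta_pos":[1,0,0],"rotation":[0,0,0]},{"delta_pos":[0,0,0],"rotation":[0,0,0]},{"delta_pos":[0,0,0],"rotation":[0,0,0]}]'
python3 - <<'E'
from h import *
go([.47,.1585,.18],1.593); w=Cam("wrist");w.save("w39.png");Cam("scene").save("s39.png",(140,180,340,330),4)
E
```

```text
time_s: 45.75
eef_pos: [0.4528, 0.0202, 0.1848]
eef_rot: [-0.0, 0.699, 0.715, -0.0]
wrist_force: [1.0, -0.5, -3.7]
opening: 0.104
time_s: 46.45
eef_pos: [0.4682, 0.1484, 0.1845]
eef_rot: [0.0, 0.699, 0.715, -0.0]
wrist_force: [0.3, 0.3, -2.9]
opening: 0.104
t 46.45 tcp [0.4682 0.1484 0.1845] yaw 1.593 F [ 0.3  0.3 -2.9] op 0.104  -> shift cm [1.01 0.2  0.45] rot [-0.     0.001 -0.   ]
```

View pics/w39.png

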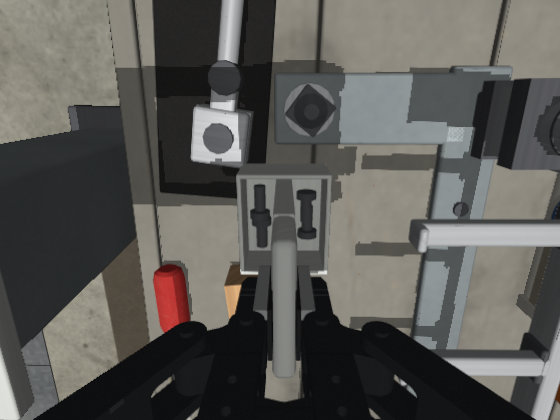

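View pics/s39.png

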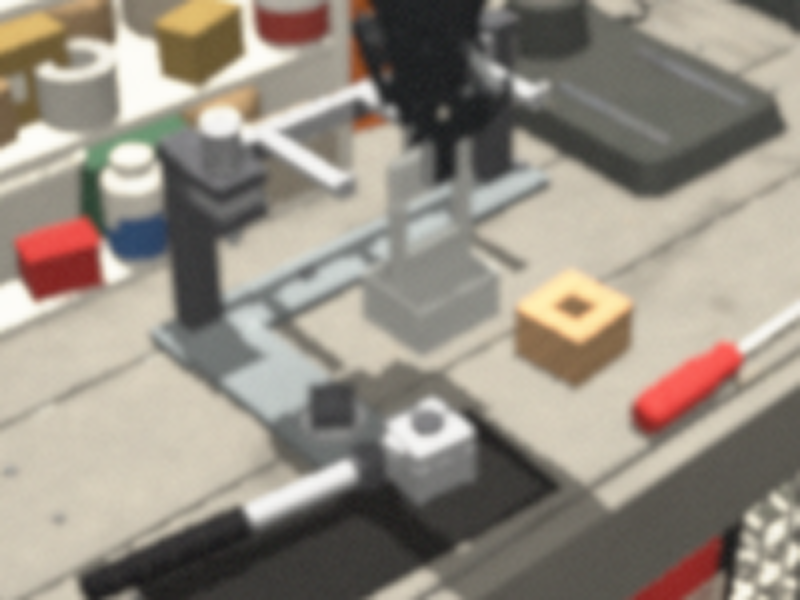

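Prong 2's tip shows at about (424,237) in the wrist picture; I refine it in a crop.

Run:
```python
from h import *
w=Cam("wrist");w.save("w40.png",(400,200,480,260),8)
```

```text
(no output)
```

View pics/w40.png

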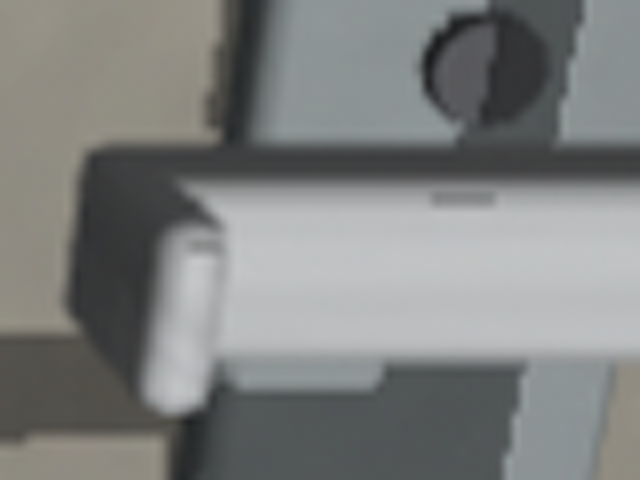

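Run:
```python
from h import *
w=Cam("wrist"); c=lambda u,v:(400+u/8,200+v/8)
print("tip",[w.onz(c(*p),.158)[:2] for p in[(165,232),(150,408),(222,235),(205,405)]])
print("prong edges z.150",[w.onz(c(*p),.150)[:2] for p in[(300,185),(630,178),(300,360),(630,358)]])
```

```text
tip [array([0.53947323, 0.16547466]), array([0.54033249, 0.15294433]), array([0.54318245, 0.16534549]), array([0.54392681, 0.15324336])]
prong edges z.150 [array([0.55147018, 0.16595126]), array([0.57345171, 0.16692704]), array([0.55357435, 0.15308971]), array([0.57611032, 0.15374663])]
```

```bash
python3 -m inch '[{"delta_pos":[0.93,0,0.5],"rotation":[0,0,0]},{"delta_pos":[0,0,0.6],"rotation":[0,0,0]},{"delta_pos":[0,2,0],"rotation":[0,0,0]},{"delta_pos":[0,1.5,0],"rotation":[0,0,0]},{"delta_pos":[0,1,0],"rotation":[0,0,0]},{"delta_pos":[0,0,0],"rotation":[0,0,0]},{"delta_pos":[0,0,0],"rotation":[0,0,0]}]'
python3 - <<'E'
from h import *
go([.58,.160,.174],1.593); w=Cam("wrist");w.save("w41.png");Cam("scene").save("s41.png",(170,190,290,290),6)
E
```

```text
time_s: 47.35
eef_pos: [0.5125, 0.1593, 0.173]
eef_rot: [-0.001, 0.699, 0.715, -0.001]
wrist_force: [-0.5, 0.8, -1.9]
opening: 0.103
t 47.35 tcp [0.5125 0.1593 0.173 ] yaw 1.593 F [-0.5  0.8 -1.9] op 0.103  -> shift cm [-0.08  6.75 -0.11] rot [-0.002  0.    -0.   ]
```

View pics/w41.png

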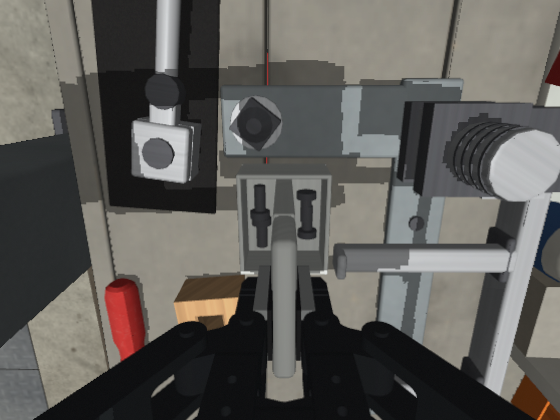

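View pics/s41.png

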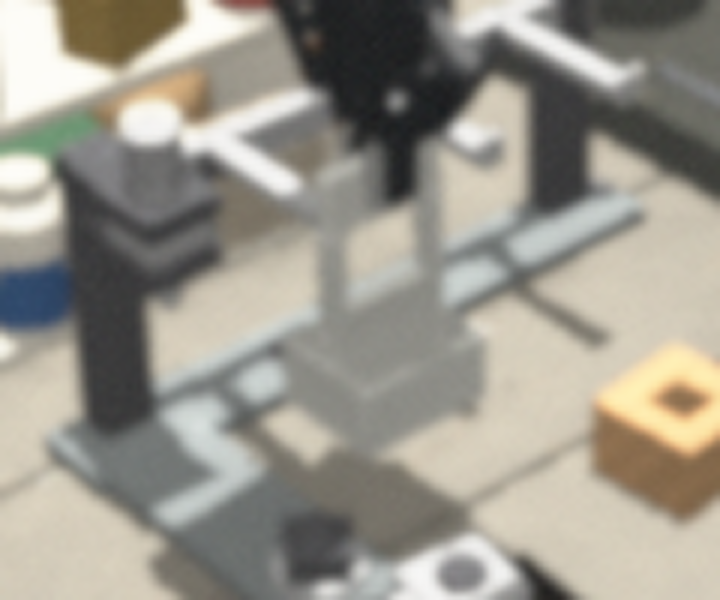

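```bash
python3 -m inch '[{"delta_pos":[-0.05,1,0],"rotation":[0,0,0]},{"delta_pos":[0,1,0],"rotation":[0,0,0]},{"delta_pos":[0,1,0],"rotation":[0,0,0]},{"delta_pos":[0,0,0],"rotation":[0,0,0]}]'
python3 -m inch '[{"delta_pos":[0,1,0],"rotation":[0,0,0]},{"delta_pos":[0,1,0],"rotation":[0,0,0]},{"delta_pos":[0,1,0],"rotation":[0,0,0]},{"delta_pos":[0,0.5,0],"rotation":[0,0,0]},{"delta_pos":[0,0,0],"rotation":[0,0,0]}]'
python3 - <<'E'
from h import *
go([.58,.160,.174],1.593); w=Cam("wrist");w.save("w42.png");Cam("scene").save("s42.png",(170,190,290,290),6)
E
```

```text
time_s: 47.85
eef_pos: [0.545, 0.1592, 0.1739]
eef_rot: [0.0, 0.699, 0.715, 0.001]
wrist_force: [-1.3, 0.6, -2.7]
opening: 0.103
time_s: 48.35
eef_pos: [0.579, 0.1601, 0.1735]
eef_rot: [0.0, 0.699, 0.715, 0.0]
wrist_force: [0.3, 0.5, -3.6]
opening: 0.105
t 48.35 tcp [0.579  0.1601 0.1735] yaw 1.593 F [ 0.3  0.5 -3.6] op 0.105  -> shift cm [-0.01  0.1  -0.05] rot [ 0.  0. -0.]
```

View pics/w42.png

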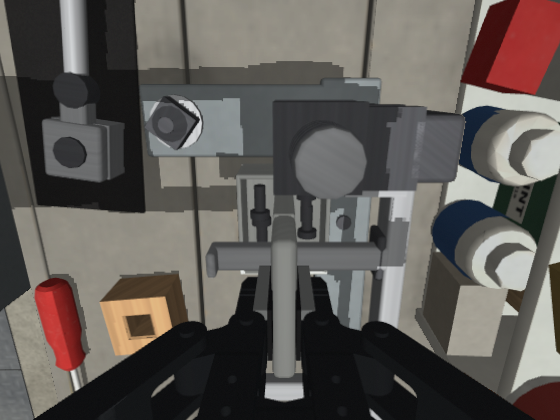

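View pics/s42.png

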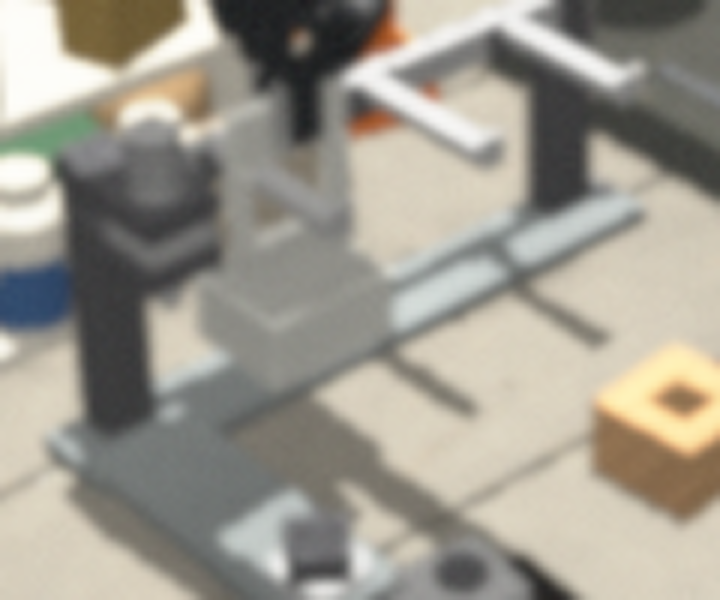

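```bash
python3 -m inch '[{"delta_pos":[0,0,0.5],"rotation":[0,0,0]},{"delta_pos":[0,0,0.5],"rotation":[0,0,0]},{"delta_pos":[0,0,0.5],"rotation":[0,0,0]},{"delta_pos":[0,0,0],"rotation":[0,0,0]},{"delta_pos":[0,0,0],"rotation":[0,0,0]}]'
python3 -m inch '[{"delta_pos":[0,0,0.2],"rotation":[0,0,0]},{"delta_pos":[0,0,0.1],"rotation":[0,0,0]},{"delta_pos":[0,0,0],"rotation":[0,0,0]}]'
```

```text
time_s: 48.95
eef_pos: [0.578, 0.1602, 0.1583]
eef_rot: [-0.0, 0.699, 0.715, -0.0]
wrist_force: [-0.2, -0.2, -2.1]
opening: 0.103
time_s: 49.25
eef_pos: [0.5783, 0.1602, 0.1559]
eef_rot: [0.0, 0.699, 0.715, 0.0]
wrist_force: [-0.6, 0.6, -1.8]
opening: 0.101
```

```bash
python3 -m inch '[{"delta_pos":[0,0,0.15],"rotation":[0,0,0]},{"delta_pos":[0,0,0],"rotation":[0,0,0]},{"delta_pos":[0,0,0],"rotation":[0,0,0]}]'
```

```text
time_s: 49.55
eef_pos: [0.5784, 0.1602, 0.1558]
eef_rot: [0.0, 0.699, 0.715, 0.0]
wrist_force: [-3.6, -0.4, 6.7]
opening: 0.108
```

```bash
python3 -m inch '[{"delta_pos":[0,0,0],"rotation":[0,0,0]},{"delta_pos":[0,0,0],"rotation":[0,0,0]},{"delta_pos":[0,0,0],"rotation":[0,0,0]},{"delta_pos":[0,0,-1],"rotation":[0,0,0]},{"delta_pos":[0,0,-3],"rotation":[0,0,0]},{"delta_pos":[0,0,-4],"rotation":[0,0,0]},{"delta_pos":[0,0,-4],"rotation":[0,0,0]},{"delta_pos":[0,0,0],"rotation":[0,0,0]},{"delta_pos":[0,0,0],"rotation":[0,0,0]}]' 3.5
python3 - <<'E'
from h import *
go([.42,-.19,.31],1.571); w=Cam("wrist");w.save("w43.png");Cam("scene").save("s43.png",(170,190,290,290),6)
E
```

```text
time_s: 50.45
eef_pos: [0.579, 0.1602, 0.276]
eef_rot: [0.001, 0.699, 0.715, 0.001]
wrist_force: [-0.0, -0.3, -0.2]
opening: 0.411
t 50.45 tcp [0.579  0.1602 0.276 ] yaw 1.593 F [-0.  -0.3 -0.2] op 0.411  -> shift cm [-34.66 -16.65  -3.46] rot [ 0.003 -0.     0.022]
```

View pics/w43.png

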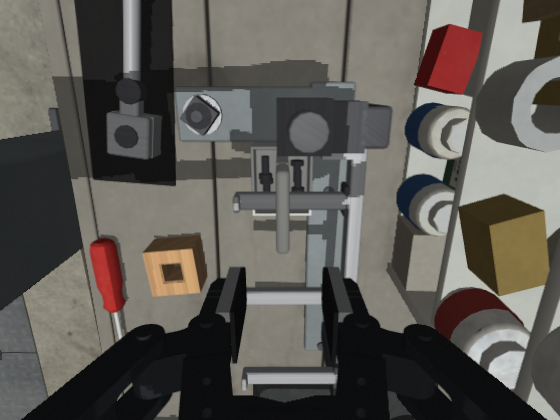

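View pics/s43.png

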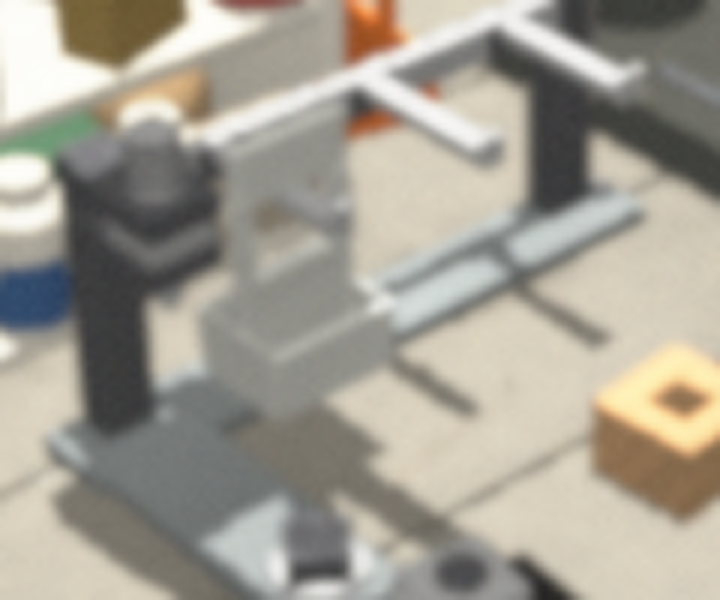

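```bash
python3 -m inch '[{"delta_pos":[0,-3,-1],"rotation":[0,0,0.022]},{"delta_pos":[-4,-2,-1],"rotation":[0,0,0]},{"delta_pos":[-4.4,-2,-1],"rotation":[0,0,0]},{"delta_pos":[-4.4,-2,0],"rotation":[0,0,0]},{"delta_pos":[-4.4,-2,0],"rotation":[0,0,0]},{"delta_pos":[-4.4,-2,0],"rotation":[0,0,0]},{"delta_pos":[-4.4,-1.5,0],"rotation":[0,0,0]},{"delta_pos":[-4.4,-1,0],"rotation":[0,0,0]},{"delta_pos":[-4.2,-0.4,0],"rotation":[0,0,0]},{"delta_pos":[0,0,0],"rotation":[0,0,0]}]' 4
python3 -m inch '[{"delta_pos":[0,0,0],"rotation":[0,0,0]},{"delta_pos":[0,0,0],"rotation":[0,0,0]}]'
python3 - <<'E'
from h import *
go([.42,-.19,.31],1.571); w=Cam("wrist");w.save("w44.png");w.save("w44b.png",(240,150,340,300),4)
E
```

```text
time_s: 51.55
eef_pos: [0.4177, -0.1904, 0.3025]
eef_rot: [-0.001, 0.709, 0.705, -0.001]
wrist_force: [-0.1, 0.1, -0.0]
opening: 0.469
time_s: 51.75
eef_pos: [0.419, -0.1854, 0.3031]
eef_rot: [-0.001, 0.707, 0.707, 0.0]
wrist_force: [-0.3, -0.2, 0.2]
opening: 0.465
t 51.75 tcp [ 0.419  -0.1854  0.3031] yaw 1.571 F [-0.3 -0.2  0.2] op 0.465  -> shift cm [-0.46  0.1  -0.69] rot [-0.002 -0.002  0.   ]
```

View pics/w44.png

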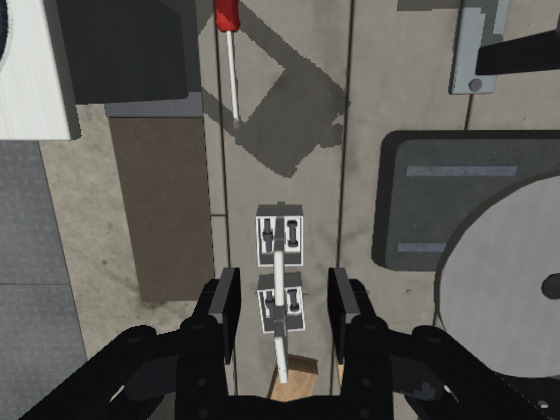

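View pics/w44b.png

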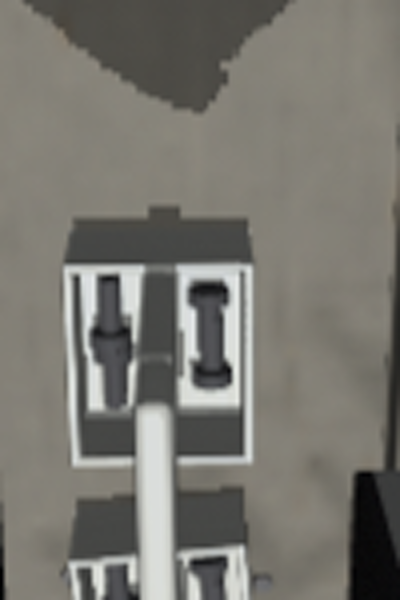

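Run:
```python
from h import *
w=Cam("wrist");w.save("w45.png",(250,190,330,390),3)
for p in [(278.7,250.7),(281,308)]: print(w.onz(p,.132))
go([.419,-.278,.16],1.571)
```

```text
[ 0.41457281 -0.24970962  0.132     ]
[ 0.41680108 -0.31558358  0.132     ]
t 51.85 tcp [ 0.4193 -0.1851  0.3036] yaw 1.573 F [-0.5  1.1  0.1] op 0.464  -> shift cm [-9.3  -0.04 14.35] rot [-0.001 -0.001  0.002]
```

View pics/w45.png

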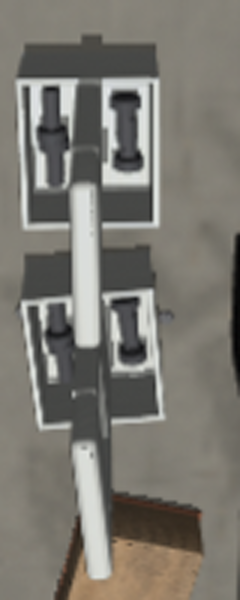

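```bash
python3 -m inch '[{"delta_pos":[-2,-0.1,1],"rotation":[0,0,-0.02]},{"delta_pos":[-3,-0.1,3],"rotation":[0,0,0]},{"delta_pos":[-3,-0.2,4],"rotation":[0,0,0]},{"delta_pos":[-1.6,0,4],"rotation":[0,0,0]},{"delta_pos":[0,0,2],"rotation":[0,0,0]},{"delta_pos":[0,0,0],"rotation":[0,0,0]},{"delta_pos":[0,0,0],"rotation":[0,0,0]}]'
python3 - <<'E'
from h import *
go([.4157,-.281,.16],1.59); w=Cam("wrist");w.save("w46.png",(230,180,320,320),4.2)
E
```

```text
time_s: 52.55
eef_pos: [0.4173, -0.2817, 0.1646]
eef_rot: [-0.0, 0.699, 0.715, 0.0]
wrist_force: [0.6, -0.2, 0.7]
opening: 0.467
t 52.55 tcp [ 0.4173 -0.2817  0.1646] yaw 1.592 F [ 0.6 -0.2  0.7] op 0.467  -> shift cm [ 0.07 -0.16  0.46] rot [-0.    -0.     0.002]
```

View pics/w46.png

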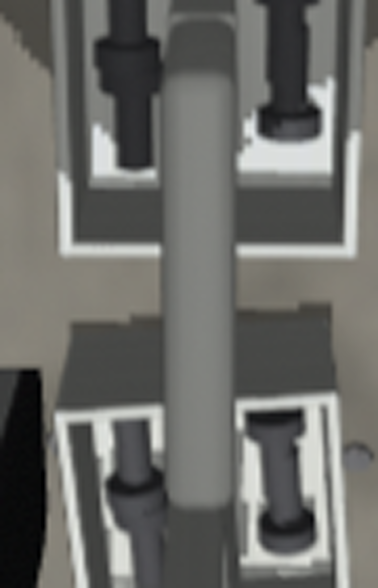

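Run:
```python
from h import *
w=Cam("wrist")
b=lambda u,v:(230+u/4.2,180+v/4.2)
A,B=[w.onz(b(*p),.132)[:2] for p in [(200,75),(200,506)]]
y=np.arctan2(*(A-B)[::-1]); print(A,B,(A+B)/2,np.linalg.norm(A-B),y); go([*(A+B)/2,.106],y)
```

```text
[ 0.41430157 -0.25158616] [ 0.41532291 -0.3139614 ] [ 0.41481224 -0.28277378] 0.062383603389766264 1.5871689457280345
t 52.65 tcp [ 0.418  -0.2826  0.166 ] yaw 1.592 F [-0.1 -0.3  0.8] op 0.47  -> shift cm [ 0.   -0.33  6.  ] rot [0.002 0.002 0.005]
```

```bash
python3 -m inch '[{"delta_pos":[0,-0.3,0],"rotation":[0,0,0]},{"delta_pos":[0,0,2],"rotation":[0,0,0]},{"delta_pos":[0,0,2],"rotation":[0,0,0]},{"delta_pos":[0,0,1.9],"rotation":[0,0,0]},{"delta_pos":[0,0,0],"rotation":[0,0,0]},{"delta_pos":[0,0,0],"rotation":[0,0,0]}]'
python3 -m inch '[{"delta_pos":[0,0,0],"rotation":[0,0,0]},{"delta_pos":[0,0,0],"rotation":[0,0,0]},{"delta_pos":[0,0,0],"rotation":[0,0,0]},{"delta_pos":[0,0,0],"rotation":[0,0,0]},{"delta_pos":[0,0,0],"rotation":[0,0,0]}]' 0
python3 - <<'E'
from h import *
go([.4148,-.2828,.106],1.587); w=Cam("wrist");w.save("w47.png")
E
```

```text
time_s: 53.25
eef_pos: [0.414, -0.2828, 0.1061]
eef_rot: [0.0, 0.7, 0.714, -0.0]
wrist_force: [0.0, 0.5, 0.8]
opening: 0.469
time_s: 53.75
eef_pos: [0.4142, -0.2833, 0.1064]
eef_rot: [0.001, 0.7, 0.714, -0.0]
wrist_force: [-2.3, 0.0, 6.5]
opening: 0.107
t 53.75 tcp [ 0.4142 -0.2833  0.1064] yaw 1.591 F [-2.3  0.   6.5] op 0.107  -> shift cm [0.05 0.06 0.04] rot [0.001 0.002 0.004]
```

View pics/w47.png

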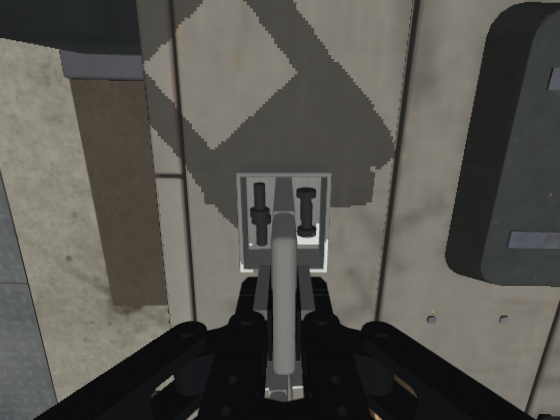

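```bash
python3 -m inch '[{"delta_pos":[0,0,-1],"rotation":[0,0,0]},{"delta_pos":[0,0,-2],"rotation":[0,0,0]},{"delta_pos":[0,0,-2.5],"rotation":[0,0,0]},{"delta_pos":[0,0,-2.2],"rotation":[0,0,0]},{"delta_pos":[2,0.4,0],"rotation":[0,0,0]},{"delta_pos":[3.5,0.6,0],"rotation":[0,0,0]},{"delta_pos":[3.5,0.6,0],"rotation":[0,0,0]},{"delta_pos":[3.5,0.6,0],"rotation":[0,0,0]},{"delta_pos":[3.5,0.6,0],"rotation":[0,0,0]},{"delta_pos":[3.5,0.6,0],"rotation":[0,0,0]}]'
python3 -m inch '[{"delta_pos":[3.5,0.6,0],"rotation":[0,0,0]},{"delta_pos":[3.5,0.6,0],"rotation":[0,0,0]},{"delta_pos":[3.5,0.6,0],"rotation":[0,0,0]},{"delta_pos":[3,0.6,0],"rotation":[0,0,0]},{"delta_pos":[2,0.4,0],"rotation":[0,0,0]},{"delta_pos":[0,0,0],"rotation":[0,0,0]},{"delta_pos":[0,0,0],"rotation":[0,0,0]}]'
python3 - <<'E'
from h import *
go([.47,.068,.1745],1.593); w=Cam("wrist");w.save("w48.png"); print(w.proj([.5422,.0696,.158]),w.proj([.582,.0704,.15]))
E
```

```text
time_s: 54.8
eef_pos: [0.4436, -0.0854, 0.1825]
eef_rot: [0.0, 0.7, 0.714, 0.0]
wrist_force: [0.9, -0.2, -2.7]
opening: 0.101
time_s: 55.5
eef_pos: [0.4684, 0.0687, 0.1822]
eef_rot: [-0.0, 0.699, 0.715, -0.0]
wrist_force: [-0.2, -0.4, -2.2]
opening: 0.104
t 55.5 tcp [0.4684 0.0687 0.1822] yaw 1.592 F [-0.2 -0.4 -2.2] op 0.104  -> shift cm [-0.08  0.16  0.77] rot [-0.     0.    -0.001]
[422.86765398 260.23457711] [490.40898619 253.83180399]
```

View pics/w48.png

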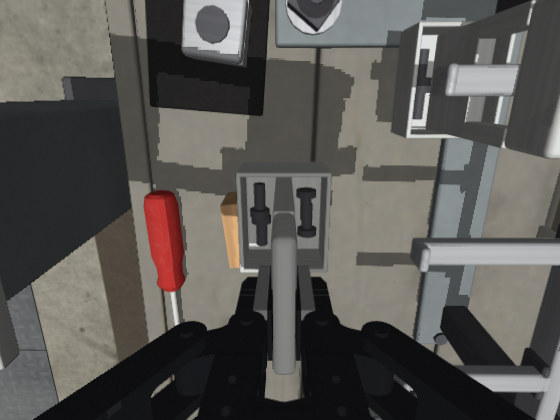

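```bash
python3 -m inch '[{"delta_pos":[-0.05,0,0.4],"rotation":[0,0,0]},{"delta_pos":[0,0,0.35],"rotation":[0,0,0]},{"delta_pos":[0,2,0],"rotation":[0,0,0]},{"delta_pos":[0,1.5,0],"rotation":[0,0,0]},{"delta_pos":[0,1,0],"rotation":[0,0,0]},{"delta_pos":[0,0,0],"rotation":[0,0,0]}]'
python3 -m inch '[{"delta_pos":[0,1,0],"rotation":[0,0,0]},{"delta_pos":[0,1,0],"rotation":[0,0,0]},{"delta_pos":[0,1,0],"rotation":[0,0,0]},{"delta_pos":[0,0,0],"rotation":[0,0,0]}]'
python3 -m inch '[{"delta_pos":[0,1,0],"rotation":[0,0,0]},{"delta_pos":[0,1,0],"rotation":[0,0,0]},{"delta_pos":[0,1,0],"rotation":[0,0,0]},{"delta_pos":[0,0.7,0],"rotation":[0,0,0]},{"delta_pos":[0,0,0],"rotation":[0,0,0]},{"delta_pos":[0,0,0],"rotation":[0,0,0]}]'
python3 - <<'E'
from h import *
go([.582,.0705,.157],1.593); w=Cam("wrist");w.save("w49.png");Cam("scene").save("s49.png",(190,190,310,290),6)
E
```

```text
time_s: 56.15
eef_pos: [0.5145, 0.0684, 0.1744]
eef_rot: [-0.0, 0.7, 0.714, -0.0]
wrist_force: [-1.2, -1.3, -2.3]
opening: 0.104
time_s: 56.55
eef_pos: [0.5451, 0.0695, 0.1749]
eef_rot: [0.0, 0.7, 0.714, 0.0]
wrist_force: [-0.6, -0.0, -1.8]
opening: 0.104
time_s: 57.15
eef_pos: [0.5806, 0.0704, 0.1744]
eef_rot: [-0.0, 0.7, 0.714, -0.0]
wrist_force: [-0.4, -0.4, -2.1]
opening: 0.1
t 57.15 tcp [0.5806 0.0704 0.1744] yaw 1.591 F [-0.4 -0.4 -2.1] op 0.1  -> shift cm [0.01 0.14 1.74] rot [-0.001 -0.    -0.002]
```

View pics/w49.png

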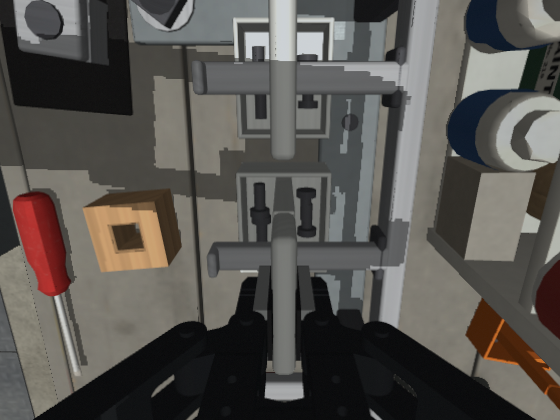

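View pics/s49.png

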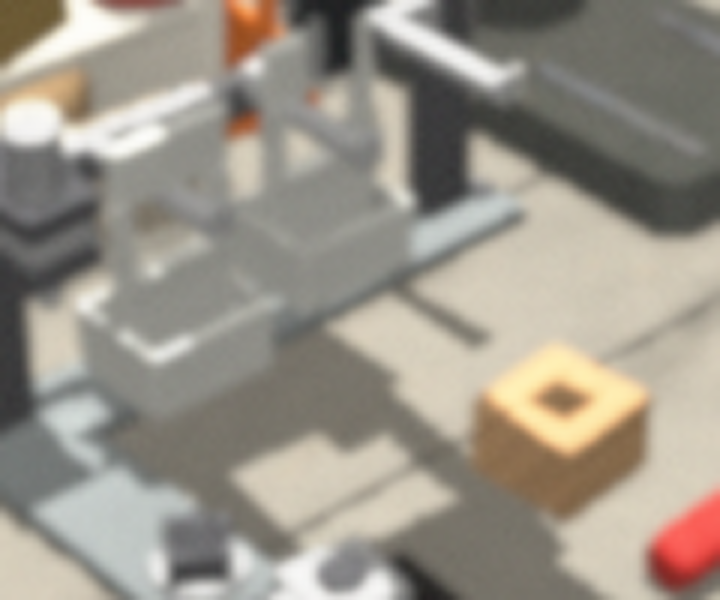

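Slot is over the prong; lower, contact check, release.

```bash
python3 -m inch '[{"delta_pos":[0,0,0.5],"rotation":[0,0,0]},{"delta_pos":[0,0,0.5],"rotation":[0,0,0]},{"delta_pos":[0,0,0.5],"rotation":[0,0,0]},{"delta_pos":[0,0,0.2],"rotation":[0,0,0]},{"delta_pos":[0,0,0],"rotation":[0,0,0]},{"delta_pos":[0,0,0],"rotation":[0,0,0]}]'
python3 -m inch '[{"delta_pos":[0,0,0.2],"rotation":[0,0,0]},{"delta_pos":[0,0,0],"rotation":[0,0,0]},{"delta_pos":[0,0,0],"rotation":[0,0,0]}]'
```

```text
time_s: 57.85
eef_pos: [0.5808, 0.0703, 0.1577]
eef_rot: [0.0, 0.7, 0.714, 0.0]
wrist_force: [0.2, 0.2, -2.4]
opening: 0.106
time_s: 58.15
eef_pos: [0.5811, 0.0703, 0.1565]
eef_rot: [0.0, 0.7, 0.714, 0.0]
wrist_force: [-1.7, 0.3, 3.5]
opening: 0.106
```

```bash
python3 -m inch '[{"delta_pos":[0,0,0],"rotation":[0,0,0]},{"delta_pos":[0,0,0],"rotation":[0,0,0]},{"delta_pos":[0,0,0],"rotation":[0,0,0]},{"delta_pos":[0,0,-1],"rotation":[0,0,0]},{"delta_pos":[0,0,-3],"rotation":[0,0,0]},{"delta_pos":[0,0,-4],"rotation":[0,0,0]},{"delta_pos":[0,0,-4],"rotation":[0,0,0]},{"delta_pos":[0,-2,-3],"rotation":[0,0,0]},{"delta_pos":[0,-3,0],"rotation":[0,0,0]},{"delta_pos":[0,-3,0],"rotation":[0,0,0]}]' 3.5
python3 -m inch '[{"delta_pos":[-3,-2,0],"rotation":[0,0,0]},{"delta_pos":[-4.4,-1,0],"rotation":[0,0,0]},{"delta_pos":[-4.4,-1,0],"rotation":[0,0,0]},{"delta_pos":[-4.4,-0.5,0],"rotation":[0,0,0]},{"delta_pos":[-4.4,-0.5,0],"rotation":[0,0,0]},{"delta_pos":[-4.4,-0.5,0],"rotation":[0,0,0]},{"delta_pos":[-4.4,0,0],"rotation":[0,0,0]},{"delta_pos":[-4.4,0,0],"rotation":[0,0,0]},{"delta_pos":[0,0,0],"rotation":[0,0,0]},{"delta_pos":[0,0,0],"rotation":[0,0,0]}]' 4
python3 - <<'E'
from h import *
go([.42,-.38,.16],1.571); w=Cam("wrist");w.save("w50.png");w.save("w50b.png",(240,150,340,300),4);Cam("scene").save("s50.png",(190,190,310,290),6)
E
```

```text
time_s: 59.15
eef_pos: [0.5006, 0.0686, 0.3078]
eef_rot: [0.001, 0.7, 0.714, 0.001]
wrist_force: [0.1, -0.3, 0.0]
opening: 0.406
time_s: 60.15
eef_pos: [0.4522, -0.2709, 0.3059]
eef_rot: [-0.0, 0.701, 0.713, 0.0]
wrist_force: [-0.8, 0.3, 0.1]
opening: 0.468
t 60.15 tcp [ 0.4522 -0.2709  0.3059] yaw 1.589 F [-0.8  0.3  0.1] op 0.468  -> shift cm [-10.85  -3.41  14.58] rot [-0.    -0.001  0.018]
```

View pics/w50.png

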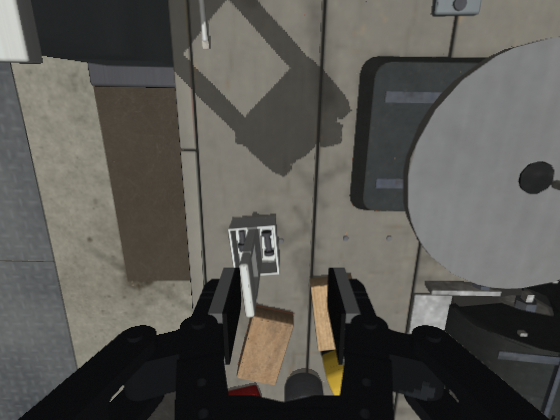

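View pics/s50.png

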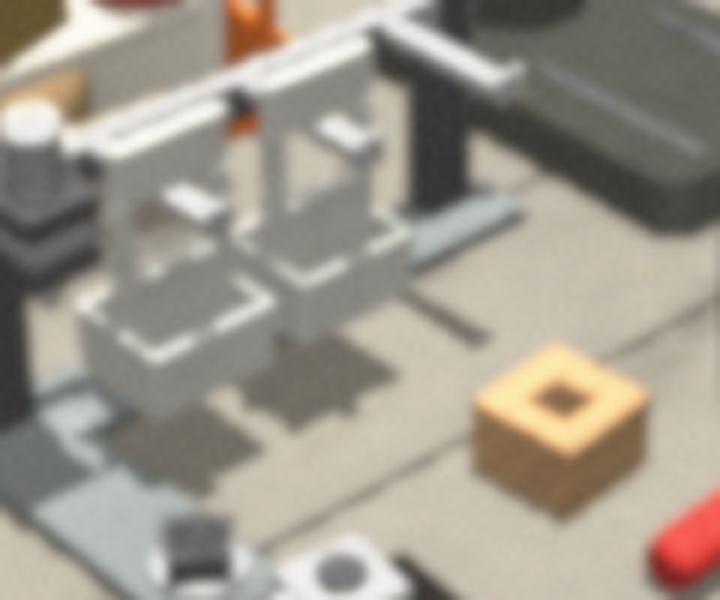

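Run:
```python
from h import *
w=Cam("wrist");w.save("w51.png",(215,200,305,330),4.5)
for p in [(244,264),(249,313)]: print(w.onz(p,.132))
```

```text
[ 0.41460243 -0.35081235  0.132     ]
[ 0.41902166 -0.40863932  0.132     ]
```

View pics/w51.png

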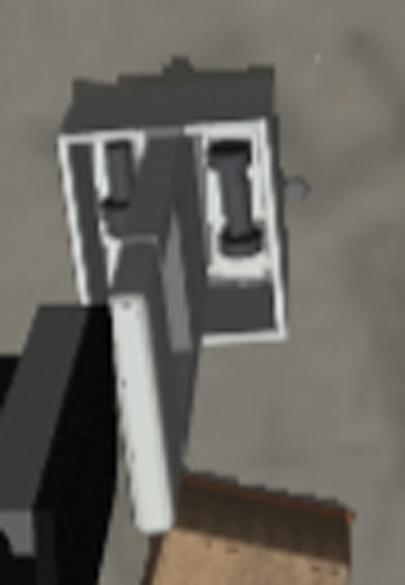

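```bash
python3 -m inch '[{"delta_pos":[-3,-1,1],"rotation":[0,0,0]},{"delta_pos":[-4,-1.4,3],"rotation":[0,0,0]},{"delta_pos":[-4,-1.3,4],"rotation":[0,0,0]},{"delta_pos":[0,0,4],"rotation":[0,0,-0.05]},{"delta_pos":[0,0,2],"rotation":[0,0,0]},{"delta_pos":[0,0,0],"rotation":[0,0,0]},{"delta_pos":[0,0,0],"rotation":[0,0,0]}]'
python3 - <<'E'
from h import *
go([.417,-.382,.16],1.64); w=Cam("wrist");w.save("w52.png",(230,180,320,320),4.2)
E
```

```text
time_s: 61.0
eef_pos: [0.4206, -0.3732, 0.1732]
eef_rot: [0.0, 0.681, 0.732, -0.0]
wrist_force: [0.4, -0.9, 1.1]
opening: 0.466
t 61.0 tcp [ 0.4206 -0.3732  0.1732] yaw 1.642 F [ 0.4 -0.9  1.1] op 0.466  -> shift cm [-0.85 -0.42  1.32] rot [0.    0.    0.002]
```

View pics/w52.png

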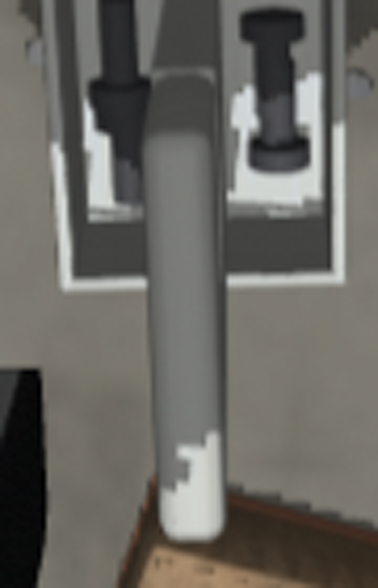

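Run:
```python
from h import *
w=Cam("wrist")
b=lambda u,v:(230+u/4.2,180+v/4.2)
A,B=[w.onz(b(*p),.132)[:2] for p in [(179,135),(192,540)]]
y=np.arctan2(*(A-B)[::-1]); print(A,B,(A+B)/2,np.linalg.norm(A-B),y); go([*(A+B)/2,.106],y)
```

```text
[ 0.41383478 -0.35458442] [ 0.41960954 -0.41726279] [ 0.41672216 -0.38592361] 0.06294382932975491 1.6626701055709234
t 61.1 tcp [ 0.4211 -0.3743  0.1746] yaw 1.642 F [-0.3 -0.1 -0.3] op 0.471  -> shift cm [-1.11 -0.54  6.86] rot [ 0.002  0.003 -0.021]
```

```bash
python3 -m inch '[{"delta_pos":[-1.15,-0.52,0],"rotation":[0,0,0]},{"delta_pos":[0,0,2],"rotation":[0,0,-0.02]},{"delta_pos":[0,0,2],"rotation":[0,0,0]},{"delta_pos":[0,0,2.7],"rotation":[0,0,0]},{"delta_pos":[0,0,0],"rotation":[0,0,0]},{"delta_pos":[0,0,0],"rotation":[0,0,0]}]'
python3 -m inch '[{"delta_pos":[0,0,0],"rotation":[0,0,0]},{"delta_pos":[0,0,0],"rotation":[0,0,0]},{"delta_pos":[0,0,0],"rotation":[0,0,0]},{"delta_pos":[0,0,0],"rotation":[0,0,0]},{"delta_pos":[0,0,0],"rotation":[0,0,0]}]' 0
python3 - <<'E'
from h import *
go([.4167,-.386,.106],1.662); w=Cam("wrist");w.save("w53.png")
E
```

```text
time_s: 61.7
eef_pos: [0.4156, -0.3865, 0.1062]
eef_rot: [0.0, 0.675, 0.738, -0.0]
wrist_force: [0.3, -0.6, 0.2]
opening: 0.469
time_s: 62.2
eef_pos: [0.4161, -0.387, 0.1071]
eef_rot: [0.002, 0.675, 0.738, -0.001]
wrist_force: [-1.3, -0.6, 6.2]
opening: 0.105
t 62.2 tcp [ 0.4161 -0.387   0.1071] yaw 1.661 F [-1.3 -0.6  6.2] op 0.105  -> shift cm [0.1  0.07 0.11] rot [ 0.001  0.003 -0.001]
```

View pics/w53.png

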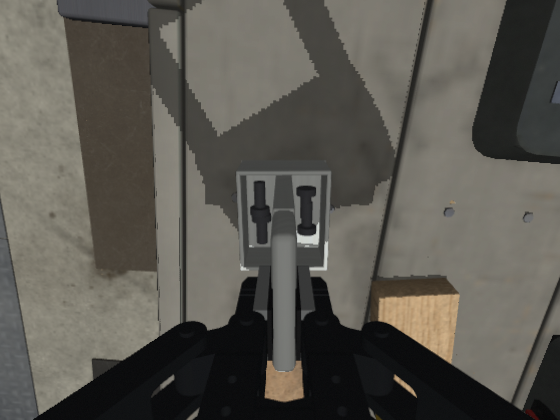

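```bash
python3 -m inch '[{"delta_pos":[0,0,-1],"rotation":[0,0,0]},{"delta_pos":[0,0,-2],"rotation":[0,0,0]},{"delta_pos":[0,0,-2.5],"rotation":[0,0,0]},{"delta_pos":[0,0,-2.2],"rotation":[0,0,0.068]},{"delta_pos":[2,0.4,0],"rotation":[0,0,0]},{"delta_pos":[3.5,0.6,0],"rotation":[0,0,0]},{"delta_pos":[3.5,0.6,0],"rotation":[0,0,0]},{"delta_pos":[3.5,0.6,0],"rotation":[0,0,0]},{"delta_pos":[3.5,0.6,0],"rotation":[0,0,0]},{"delta_pos":[3.5,0.6,0],"rotation":[0,0,0]}]'
python3 -m inch '[{"delta_pos":[3.5,0.6,0],"rotation":[0,0,0]},{"delta_pos":[3.5,0.6,0],"rotation":[0,0,0]},{"delta_pos":[3.5,0.6,0],"rotation":[0,0,0]},{"delta_pos":[3.5,0.6,0],"rotation":[0,0,0]},{"delta_pos":[3,0.3,0],"rotation":[0,0,0]},{"delta_pos":[0,0,0],"rotation":[0,0,0]},{"delta_pos":[0,0,0],"rotation":[0,0,0]}]'
python3 - <<'E'
from h import *
go([.47,-.021,.1745],1.593); w=Cam("wrist");w.save("w54.png"); print(w.proj([.544,-.0202,.158])); Cam("top").save("t54.png");Cam("scene").save("s54.png")
E
```

```text
time_s: 63.25
eef_pos: [0.4444, -0.1872, 0.1815]
eef_rot: [-0.001, 0.699, 0.715, 0.0]
wrist_force: [-0.2, -0.3, -2.1]
opening: 0.103
time_s: 63.95
eef_pos: [0.4675, -0.0182, 0.1817]
eef_rot: [-0.001, 0.698, 0.716, -0.0]
wrist_force: [0.6, 0.0, -1.6]
opening: 0.099
t 63.95 tcp [ 0.4675 -0.0182  0.1817] yaw 1.596 F [ 0.6  0.  -1.6] op 0.099  -> shift cm [-0.28  0.24  0.72] rot [-0.001 -0.     0.003]
[427.61054254 266.23771158]
```

View pics/w54.png

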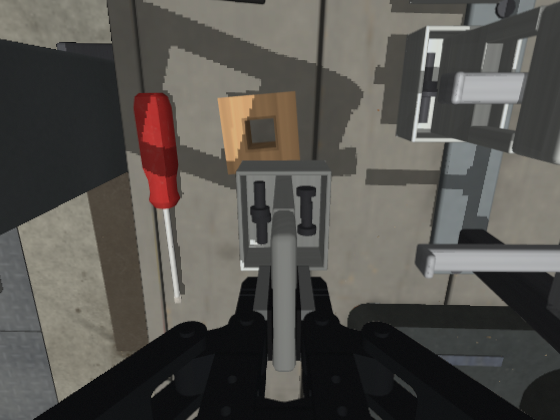

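View pics/t54.png

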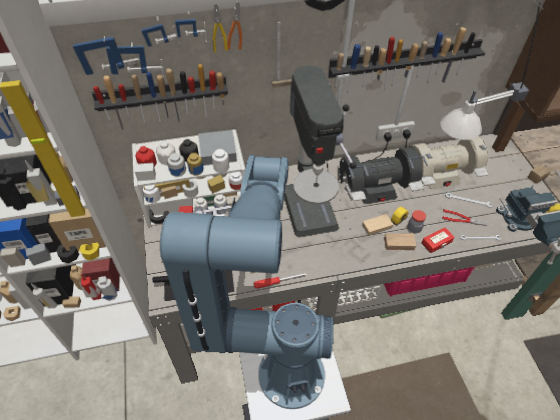

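View pics/s54.png

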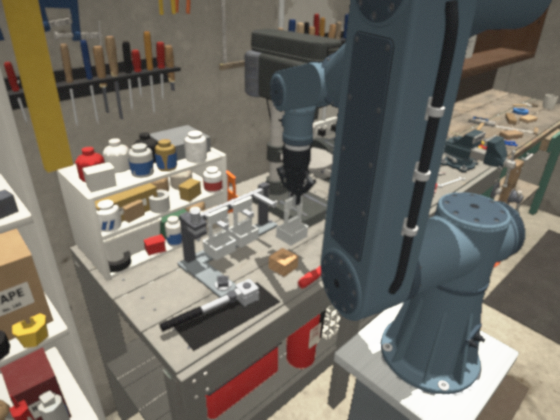

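```bash
python3 -m inch '[{"delta_pos":[-0.22,0,0.4],"rotation":[0,0,0]},{"delta_pos":[0,0,0.3],"rotation":[0,0,0]},{"delta_pos":[0,2,0],"rotation":[0,0,0]},{"delta_pos":[0,1.5,0],"rotation":[0,0,0]},{"delta_pos":[0,1,0],"rotation":[0,0,0]},{"delta_pos":[0,0,0],"rotation":[0,0,0]}]'
python3 -m inch '[{"delta_pos":[0,1,0],"rotation":[0,0,0]},{"delta_pos":[0,1,0],"rotation":[0,0,0]},{"delta_pos":[0,1,0],"rotation":[0,0,0]},{"delta_pos":[0,0,0],"rotation":[0,0,0]}]'
python3 -m inch '[{"delta_pos":[0,1,0],"rotation":[0,0,0]},{"delta_pos":[0,1,0],"rotation":[0,0,0]},{"delta_pos":[0,1,0],"rotation":[0,0,0]},{"delta_pos":[0,1,0],"rotation":[0,0,0]},{"delta_pos":[0,0,0],"rotation":[0,0,0]},{"delta_pos":[0,0,0],"rotation":[0,0,0]}]'
python3 - <<'E'
from h import *
go([.584,-.019,.157],1.593); w=Cam("wrist");w.save("w55.png");Cam("scene").save("s55.png",(190,150,330,290),5)
E
```

```text
time_s: 64.7
eef_pos: [0.5142, -0.0212, 0.175]
eef_rot: [-0.0, 0.699, 0.715, -0.0]
wrist_force: [-0.8, -0.9, -2.4]
opening: 0.103
time_s: 65.1
eef_pos: [0.5449, -0.0202, 0.1755]
eef_rot: [0.0, 0.699, 0.715, 0.0]
wrist_force: [-0.1, -0.2, -1.8]
opening: 0.101
time_s: 65.7
eef_pos: [0.5834, -0.0191, 0.175]
eef_rot: [-0.0, 0.699, 0.715, -0.0]
wrist_force: [-1.0, -0.4, -2.9]
opening: 0.103
t 65.7 tcp [ 0.5834 -0.0191  0.175 ] yaw 1.593 F [-1.  -0.4 -2.9] op 0.103  -> shift cm [0.01 0.06 1.8 ] rot [-0.001 -0.     0.   ]
```

View pics/w55.png

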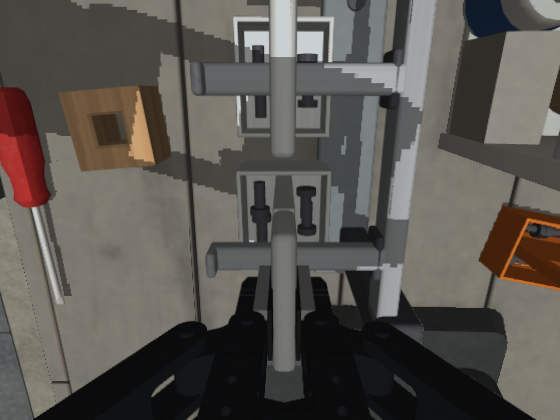

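View pics/s55.png

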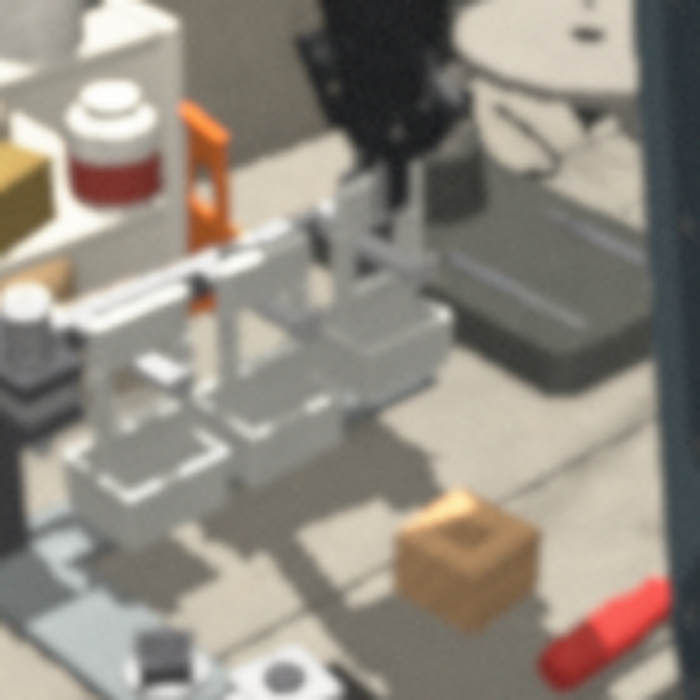

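```bash
python3 -m inch '[{"delta_pos":[0,0,0.5],"rotation":[0,0,0]},{"delta_pos":[0,0,0.5],"rotation":[0,0,0]},{"delta_pos":[0,0,0.5],"rotation":[0,0,0]},{"delta_pos":[0,0,0.2],"rotation":[0,0,0]},{"delta_pos":[0,0,0],"rotation":[0,0,0]},{"delta_pos":[0,0,0],"rotation":[0,0,0]}]'
python3 -m inch '[{"delta_pos":[0,0,0.2],"rotation":[0,0,0]},{"delta_pos":[0,0,0],"rotation":[0,0,0]},{"delta_pos":[0,0,0],"rotation":[0,0,0]}]'
```

```text
time_s: 66.4
eef_pos: [0.5835, -0.0192, 0.1583]
eef_rot: [0.0, 0.699, 0.715, 0.0]
wrist_force: [0.4, -1.5, -1.9]
opening: 0.105
time_s: 66.7
eef_pos: [0.5839, -0.0192, 0.1571]
eef_rot: [0.001, 0.699, 0.715, 0.0]
wrist_force: [-0.4, 0.6, 4.3]
opening: 0.104
```

```bash
python3 -m inch '[{"delta_pos":[0,0,0],"rotation":[0,0,0]},{"delta_pos":[0,0,0],"rotation":[0,0,0]},{"delta_pos":[0,0,0],"rotation":[0,0,0]},{"delta_pos":[0,0,-1],"rotation":[0,0,0]},{"delta_pos":[0,0,-3],"rotation":[0,0,0]},{"delta_pos":[0,0,-4],"rotation":[0,0,0]},{"delta_pos":[0,0,-4],"rotation":[0,0,0]},{"delta_pos":[0,-3,-3],"rotation":[0,0,0]},{"delta_pos":[3,-4,0],"rotation":[0,0,0]},{"delta_pos":[3,-4,0],"rotation":[0,0,0]}]' 3.5
python3 -m inch '[{"delta_pos":[4,-2,-1],"rotation":[0,0,0]},{"delta_pos":[4,0,-2],"rotation":[0,0,0]},{"delta_pos":[4,0,-2],"rotation":[0,0,0]},{"delta_pos":[2,0,0],"rotation":[0,0,0]},{"delta_pos":[0,0,0],"rotation":[0,0,0]},{"delta_pos":[0,0,0],"rotation":[0,0,0]}]'
python3 - <<'E'
from h import *
go([.45,.18,.35],1.571); w=Cam("wrist");w.save("w56.png");Cam("scene").save("s56.png",(140,170,340,330),4);Cam("top").save("t56.png",(140,150,420,300),2.8)
E
```

```text
time_s: 67.7
eef_pos: [0.4717, 0.0383, 0.3082]
eef_rot: [0.001, 0.7, 0.714, 0.001]
wrist_force: [-0.8, 1.3, 0.6]
opening: 0.41
time_s: 68.3
eef_pos: [0.4489, 0.1779, 0.3565]
eef_rot: [0.0, 0.699, 0.715, -0.0]
wrist_force: [-0.8, -0.7, 0.6]
opening: 0.411
t 68.3 tcp [0.4489 0.1779 0.3565] yaw 1.594 F [-0.8 -0.7  0.6] op 0.411  -> shift cm [0.2  0.12 0.65] rot [0.    0.    0.023]
```

View pics/w56.png

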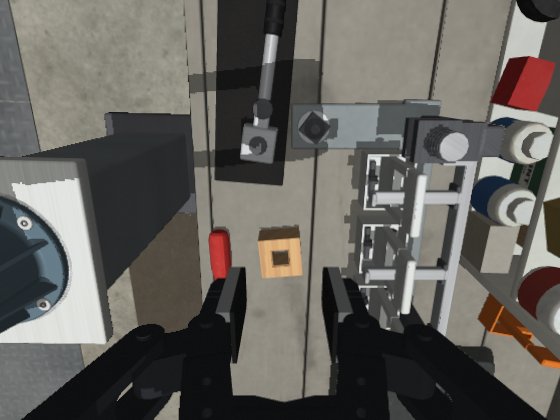

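View pics/s56.png

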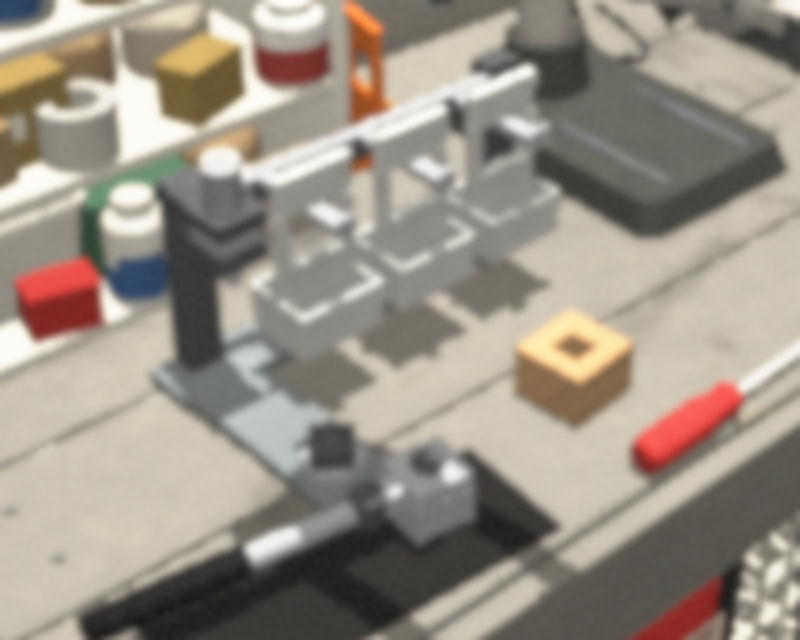

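View pics/t56.png

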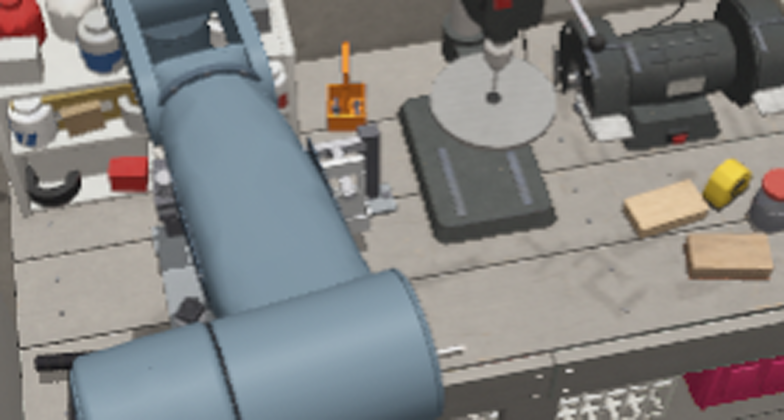

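Run:
```python
from h import *
w=Cam("wrist");w.save("w57.png",(200,70,480,230),2.8)
h=w.onz((257.5,146),.046); m=[w.onz(p,.004) for p in [(215,178),(283,185)]]
e=(m[0]+m[1])/2; d=m[1]-m[0]; n=np.array([-d[1],d[0],0])/np.linalg.norm(d); c=e+.13*n; x=d/np.linalg.norm(d)
print("head",h,"mat mid",c,"width",np.linalg.norm(d),"in mat frame",(h-c)@x,(h-c)@n)
print("pin top",w.onz((455,147),.197))
```

```text
head [0.41523847 0.19388284 0.046     ] mat mid [0.41080642 0.26575809 0.004     ] width 0.09901946833549427 in mat frame 0.010467745710086946 -0.0712469012179984
pin top [0.5948295  0.21855136 0.197     ]
```

View pics/w57.png

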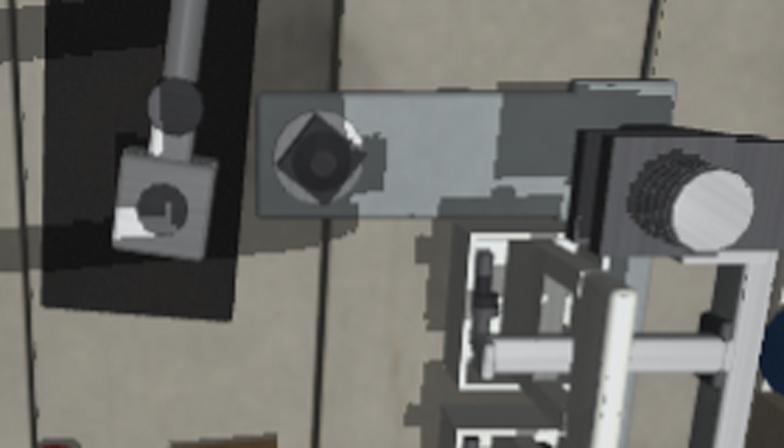

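The wrench lies within the mat limits, the pin is seated, three caddies hang freely and the gripper is clear. I'm handing in.

```bash
python3 -c "
from bench import hand_in; print(hand_in())"
```

```text
the job is handed in; nothing more can be done
None
```

The job is done and handed in at about 68 s; no verdict came back.

- **Pin:** It is pushed home in the fork. Pressing on the head with about 18 N moved it no further, with the finger tips stopped at 197.4 mm. The seated head top should be at 197 mm.
- **Wrench and click:** I fitted the wrench on the bolt and turned it clockwise until the bolt came hard. The push at the grip then peaked at about 9.3 N and fell to 6.5 N as the handle gave way, and I stopped there. From the handle's travel I put the break-over at about 0.09 rad, inside the 0.05 to 0.20 window. This is inferred from force and travel, since the click angle can't be read directly. The handle sprang back straight.
- **Wrench on mat:** It stands socket down, about 10 mm along the mat's x and 71 mm along its y from the centre, within the limits.
- **Caddies:** All three hang by their slots, one on each prong. Each met the prong with its eye at about 150 mm, near the prong middle. In the last pictures they hang upright and none is left on the bench.
- **Left alone:** I did not touch the orange look-alike, the pine offcut or the sanding block, and the last pictures show nothing amiss there. I did not measure their positions.

None of the final checks failed. One disagreed slightly: my rough last reading of the pin's position was about 2 mm off the hole, which is within the camera's calibration error.

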